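# Light and line up lens barrels for inspection

### The job

First swivel and tilt the lamp so that it shines straight at the yellow disc in the middle of the mat. Then roll every lens barrel on the mat until its orange index line is on top and lay it in the V of the lens rest, line still on top and wholly on the rail. Once all of them lie there, swivel and tilt the lamp again so that it shines straight at the middle of the rest; leave the camera body and the screw jar where they stand.

Things in the scene. Friction and masses are not known exactly. Their poses are not given: they have to be found in the camera images.
- barrel1: dark steel lens barrel with black rings, a cylinder 40 mm across and 48 mm long, 110 to 190 g; 3 to 5 present. An orange index line runs along its length, with a tick on both end faces. Origin: mid-axis; x along the axis; z from the axis to the line, so z is up when the line is on top. Starts on the mat, line 50 to 110 deg off top. Rolls 20 mm a radian; coasts a little if shoved
- barrel2: aluminium lens barrel with black rings, a cylinder 40 mm across and 48 mm long, 110 to 190 g; 3 to 5 present. An orange index line runs along its length, with a tick on both end faces. Origin: mid-axis; x along the axis; z from the axis to the line, so z is up when the line is on top. Starts on the mat, line 50 to 110 deg off top. Rolls 20 mm a radian; coasts a little if shoved
- barrel3: dark steel lens barrel with black rings, a cylinder 40 mm across and 48 mm long, 110 to 190 g; 3 to 5 present. An orange index line runs along its length, with a tick on both end faces. Origin: mid-axis; x along the axis; z from the axis to the line, so z is up when the line is on top. Starts on the mat, line 50 to 110 deg off top. Rolls 20 mm a radian; coasts a little if shoved
- barrel4: aluminium lens barrel with black rings, a cylinder 40 mm across and 48 mm long, 110 to 190 g; 3 to 5 present. An orange index line runs along its length, with a tick on both end faces. Origin: mid-axis; x along the axis; z from the axis to the line, so z is up when the line is on top. Starts on the mat, line 50 to 110 deg off top. Rolls 20 mm a radian; coasts a little if shoved
- barrel5: dark steel lens barrel with black rings, a cylinder 40 mm across and 48 mm long, 110 to 190 g; 3 to 5 present. An orange index line runs along its length, with a tick on both end faces. Origin: mid-axis; x along the axis; z from the axis to the line, so z is up when the line is on top. Starts on the mat, line 50 to 110 deg off top. Rolls 20 mm a radian; coasts a little if shoved
- mat: thin tan work mat fixed on the table, 260 mm (own x) by 360 mm (own y), 2 mm thick; a wooden rim 6 mm wide stands along each of its two long edges (own x = -127 and 127 mm), its top 12 mm above the table, so that barrels do not roll away; origin under its centre
- mat_mid (a point): the middle of the mat's top face, marked with a yellow disc 18 mm across
- rest: lens rest fixed on the table: aluminium V rail on a dark bar, 320 mm long (own y), 50 mm wide (x), rims 36 mm apart and 26 mm high. Origin under its centre. A barrel laid along the V settles with its axis over the middle line, 36 mm above the table; fingers reaching at most 8 mm below that axis clear the rims. Five barrels fit in line 62 mm apart
- rest_mid (a point): the middle of the rail, 36 mm above the table, where a barrel's axis would lie; yellow bands on both sides of the bar mark this mid length
- lamp_pivot (a point): centre of the lamp head, a black panel 120 wide, 80 high, 20 mm thick with a white face, 170 mm above the table; swivel and tilt axes cross here. Turns with the head: x points out of its back, so the light shines along -x; y is the tilt axis; z points to the knob. Right below, the fixed foot: a disc 110 mm across, 20 mm high, with a 22 mm column
- lamp_knob (a point): centre of the red ball knob, 22 mm in diameter, on an 8 mm stem out of the head's top edge. It can be pinched from above (across the swing plane) and led over a sphere about the pivot: it lies at pivot + 120 mm * (-sin t cos s, -sin t sin s, cos t) for tilt t and swivel s, in world axes
- lamp_swivel (a joint): swivel of the lamp head about the upright axis through the pivot, rad, -1.45 to 1.45: at 0 the light shines towards world -x, positive counter-clockwise from above, so the light goes along (-cos s, -sin s) in plan. Friction 0.12 N m: stays where left
- lamp_tilt (a joint): tilt of the lamp head, rad, 0 to 1.2: the angle of the light below the horizontal; growing as the knob leans over to the lit side. Friction 0.15 N m: stays where left. Starts steeply down, 0.85 to 1.05
- camera_body: black camera body with a silver lens flange, 34 x 135 x 76 mm high, 500 g, standing beyond the mat; to be left alone. Origin: centre of its underside
- screw_jar: clear jar of screws with a white lid, 54 mm across, 60 mm high, beyond the rest; to be left alone. Origin: centre of its underside
Things that resemble listed ones, but are neither listed nor needed, are in the scene too. What is shaped like the barrel4 but blue is not meant.

How it is judged:
By the outcome, as a careful person would: the job done as asked, in the order asked, and still so for the second after the job is handed in, with the robot touching nothing.
Of barrel1, barrel2, barrel3, barrel4, barrel5 only 3 to 5 are there at a start; the rules pass over those that are not, and their reading is None.
At some moment in a run one of barrel1, barrel2, barrel3, barrel4, barrel5 may be knocked a few centimetres aside while the robot is not near it.
Once in a run the grip may slacken for a moment while it holds something.
It also fails if it takes over 210 s, if anything falls off the work surface, if the arm or the gripper's body presses on something with over 40 N, if the wrist force passes 120 N, or if a joint passes its speed limit or range.

### The arm

A 6-joint arm with a two-finger parallel gripper is mounted at the origin on the work surface. World frame = base frame: x ahead of the robot, y to its left, z up, the work surface at z = 0. Lengths are in mm, angles in degrees, forces in N, time in s.
With the tool pointing down it reaches from about 300 to 1000 mm from the base axis. Payload 5.1 kg.
Tool frame: the origin (TCP) lies between the finger pads; the fingertips stand 8 mm ahead of it and the grasp point (between the pads) lies 11 mm behind it; z points along the fingers, y is the line along which they close (so a half turn about z gives the same grasp; the last joint's range is limited). The gripper opens to 95 mm and grips with 3 to 60 N. Pads are 20 mm wide; open, the fingers measure 119 mm over their backs; the gripper's body (75 mm by 180 mm) begins 59 mm behind the grasp point.
Start: joints at [-79.504, 7.093, 94.555, -0, 78.352, -4.733], TCP at [170.71, -627.17, 189.456] pointing down, gripper open.
Joint ranges: [-149.61, 149.61], [-58.7, 133.49], [1.44, 155.28], [-77.14, 257.14], [18.33, 153.61], [-166.67, 166.67]. Speed limits (degrees/s): [147.25, 147.25, 180, 180, 180, 180].

### API

Orientations are given as a 3x3 rotation matrix whose columns are the frame's x, y, z axes.
In Python, from bench import env gives the robot as it stands. The module is installed in compiled form; this text tells all that it offers.
- The arm moves only by the tool drive_tool, never from a script. Its argument "rows" is a list of rows, each a list of 7 numbers: the shift along the tool's x, y, z in units of 12 cm (1.0 is 12 cm), then the turn, a rotation vector about the tool's x, y, z in units of 30 degrees (1.0 is 30 degrees), then the opening, from 0 (shut) to 1 (fully open). A call has exactly 10 rows; each row is the pose to reach, as a shift and turn from the pose commanded when the call began, along the tool's axes at that moment; what a row does not reach only later rows make up. A row lasts 1/8 s, in which the tool goes at most 62.5 mm and 10.7 degrees, less where a joint would pass 70% of its speed; a pose out of reach is approached as far as the arm can. A call with a number of a shift or a turn outside -1 to 1 is refused whole. A call with a gripper value outside its range is refused whole. The fingers move at their own pace and stop on an object; "grip_force" is the grip in N (left out, the last holds). Time passes only in rows, so rows that repeat a pose let the fingers close, or fill a call up. It gives the time, the measured TCP pose, the force, the opening and the grip force at its end, in the units of the state.
- env.state(): the state, without advancing time (a new reading comes with each control period).
- env.camera(name): name is "side" or "top"; returns a dict with "image" (480x640x3 uint8, red, green, blue), "vertical_fov" (degrees; the focal length in pixels is half the picture's height over the tangent of half this angle, whatever the lens; pixels are square), "cx", "cy" (the principal point, pixels), "T" (4x4, takes a point from camera to world coordinates). Camera axes: x right, y down, z forward; pixel columns grow to the right and rows downward; lengths in mm; the calibration is good to about 2 mm. A picture is of the moment at which its call begins. There is no depth.
- env.finish_job(): hands the job in; it is judged then, once.
Trained networks look in the newest picture that a camera, given by its name, has taken for a name from the list of things; names that differ only in an ending like _2 or _b are one class to them, and where a whole thing is asked for, a point or a joint stands for the part that bears it (a point fixed in the world has none). Each returns a list of dicts, best first, with "score" (0 to 1); they miss things now and then, are a little off and sometimes report something else, mostly with a low value. They report only what shows in the picture. A call takes as long as a camera call. They do not tell look-alikes from the thing itself.
- env.search_frame(camera, name): "box" ([left, top, right, bottom] in pixels, round what is visible of it).
- env.cut_out(camera, name): "mask" (480x640 bool, what is visible of it) and "box" ([left, top, right, bottom] in pixels, round what is visible of it).
- env.mark_of(camera, name): "at" ([column, row] in pixels: a listed point, or the origin of a listed thing).
The state is a dict: "t": time; "joint_positions": joint angles; "qvel": joint speeds; "tau": joint torques, N m; "tool_pos": TCP position; "ee_rot": TCP orientation; "wrist_force": force on the tool from outside, world axes, zero at the start; "ft_torque": the same for the moment, N m; "width": finger opening in mm; "gripper_force": force on a finger pad.
Only numpy, scipy, OpenCV 4.12 (cv2) and the standard library are available. Lean on these libraries where they do the work, as an engineer would, in place of code of your own. Each camera call takes 0.05 s, during which the arm holds its last target. There are 200 camera calls.

## Working session

There is one attempt and no reset: what is moved stays moved. The work goes in short steps, Python scripts to look and compute and a tool call to move; the robot and the scene stay as the last step left them, time stands still between calls to the robot, and variables do not carry over. Pictures are saved under pics/ and viewed, at most 14 in all, crops included, and the job is handed in when it is done.

Besides the shell and the picture viewer there is one more tool, called after "Request:" in YAML: its name, and indented under it one key for each argument. drive_tool: Moves the arm, as the interface text tells. Its arguments: {"type":"object","properties":{"rows":{"type":"array","items":{"type":"array","items":{"type":"number","minimum":-1,"maximum":1}}},"grip_force":{"type":"number"}},"required":["rows"]}

```bash
mkdir -p pics; ls
cat > h.py <<'E'
import numpy as np, cv2
from bench import env
def cam(n):
    c=env.camera(n); c['f']=240/np.tan(np.radians(c['vertical_fov'])/2); return c
def ray(c,p):
    T=np.array(c['T']); d=T[:3,:3]@np.array([(p[0]-c['cx'])/c['f'],(p[1]-c['cy'])/c['f'],1.]); return T[:3,3],d/np.linalg.norm(d)
def plane(c,p,z):
    o,d=ray(c,p); return o+d*(z-o[2])/d[2]
def tri(c1,p1,c2,p2):
    (a,u),(b,v)=ray(c1,p1),ray(c2,p2)
    s=np.linalg.lstsq(np.stack([u,-v],1),b-a,rcond=None)[0]
    P,Q=a+s[0]*u,b+s[1]*v; return (P+Q)/2,np.linalg.norm(P-Q)
def proj(c,P):
    T=np.array(c['T']); q=T[:3,:3].T@(np.asarray(P,float)-T[:3,3]); return np.array([c['cx']+c['f']*q[0]/q[2],c['cy']+c['f']*q[1]/q[2]])
def save(n,im): cv2.imwrite('pics/'+n,im[:,:,::-1])
E
python3 - <<'E'
from h import *
np.set_printoptions(precision=1,suppress=True)
for n in('side','top'):
    c=cam(n); save(n+'0.png',c['image']); print(n,c['f'],c['cx'],c['cy'],np.array(c['T']).tolist())
    for o in('barrel1','barrel2','mat_mid','mat','rest','rest_mid','lamp_pivot','lamp_knob','camera_body','screw_jar'):
        print(o,[(np.round(r['score'],2),np.round(r['at']),plane(c,r['at'],{'b':22,'m':2,'r':36}.get(o[0],170))[:2]) for r in env.mark_of(n,o)])
s=env.state(); print(s)
E
```

```text
pics
side 466.95154154049254 316.9416653896704 243.70215267849858 [[0.9993627757947119, -0.012616290493846407, 0.03338969257215439, 509.9411443136289], [-0.03234645723902038, -0.7156183038006974, 0.6977421801564653, -648.2069716186616], [0.015091357128248193, -0.6983776002132283, -0.7155703867967427, 862.9631318962661], [0.0, 0.0, 0.0, 1.0]]
barrel1 [(np.float64(0.79), array([278., 212.]), array([447.5, 290.8])), (np.float64(0.71), array([280., 265.]), array([459.2, 101.8])), (np.float64(0.68), array([230., 311.]), array([351.9, -30.4])), (np.float64(0.57), array([288., 223.]), array([476.7, 247.5]))]
barrel2 [(np.float64(0.79), array([278., 212.]), array([447.5, 290.8])), (np.float64(0.71), array([280., 265.]), array([459.2, 101.8])), (np.float64(0.68), array([230., 311.]), array([351.9, -30.4])), (np.float64(0.57), array([288., 223.]), array([476.7, 247.5]))]
mat_mid [(np.float64(0.72), array([286., 230.]), array([470.8, 243.8]))]
mat [(np.float64(0.74), array([279., 206.]), array([449. , 338.5])), (np.float64(0.65), array([286., 230.]), array([468.5, 244.6])), (np.float64(0.24), a
[... 2172 characters left out ...]
ray([597.9,  24. ])), (np.float64(0.61), array([433., 288.]), array([ 457.9, -197.2]))]
camera_body [(np.float64(0.88), array([210., 173.]), array([684.3, 255.5]))]
screw_jar [(np.float64(0.65), array([505., 202.]), array([ 633.6, -344.4]))]
{'t': 1.1, 'joint_positions': array([-79.5,   7.1,  94.6,   0. ,  78.4,  -4.7]), 'qvel': array([-0. , -0.1,  0. ,  0. ,  0. ,  0. ]), 'tau': array([  0. , -41.8, -36. ,   0.1,   0. ,  -0. ]), 'tool_pos': array([ 170.7, -627.2,  189.4]), 'ee_rot': array([[ 1. ,  0.3,  0. ],
       [ 0.3, -1. ,  0. ],
       [ 0. , -0. , -1. ]]), 'wrist_force': array([-0.3, -0. , -0.7]), 'ft_torque': array([ 0., -0., -0.]), 'gripper_force': 0.0, 'width': 95.13971803768254}
```

View pics/side0.png

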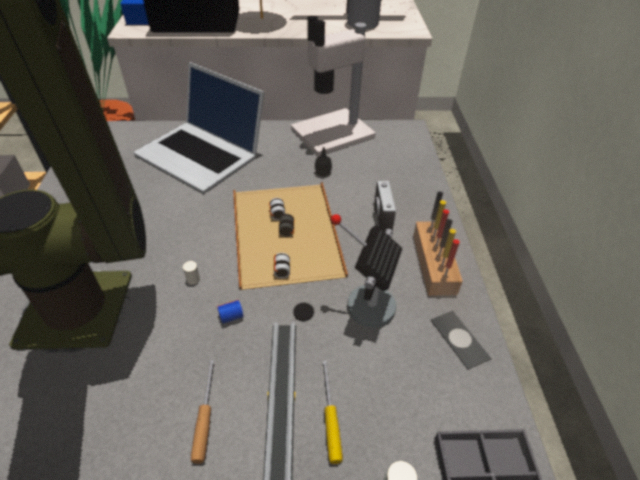

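View pics/top0.png

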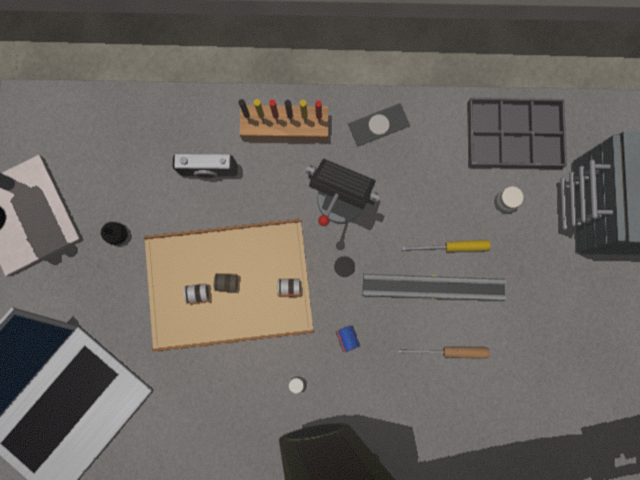

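The side view shows a tan mat with three barrels: aluminium at (278,208), dark at (287,224) and aluminium at (282,265). The blue look-alike is off the mat at (230,311). In the top view they sit at (198,294), (227,282) and (290,288), with the blue one at (348,338). The lamp head is at (342,184) with its red knob at (323,221), and the rest is at (433,287).

Run:
```python
from h import *
np.set_printoptions(precision=1,suppress=True)
t=cam('top');s=cam('side')
def crop(c,cx,cy,w,h,W,H): 
    x,y=int(cx-w/2),int(cy-h/2); return cv2.resize(c['image'][y:y+h,x:x+w],(W,H),interpolation=cv2.INTER_CUBIC)
a=[crop(t,u,v,40,44,260,286) for u,v in((198,294),(227,282),(290,288))]
b=[crop(s,u,v,40,44,260,286) for u,v in((278,209),(287,224),(282,265))]
save('bar0.png',np.vstack([np.hstack(a),np.hstack(b)]))
l=np.hstack([crop(t,340,205,100,110,400,440),crop(s,365,245,100,110,400,440)]); save('lamp0.png',l)
# knob: red blobs
for n,c,(x0,y0,x1,y1) in(('t',t,(310,205,340,235)),('s',s,(325,205,350,230))):
    im=c['image'][y0:y1,x0:x1].astype(int); m=(im[...,0]>im[...,1]+60)&(im[...,0]>im[...,2]+60); y,x=np.nonzero(m); c['k']=np.array([x.mean()+x0,y.mean()+y0]); print(n,c['k'],m.sum())
print('knob',tri(t,t['k'],s,s['k']))
# mat outline: tan mask
hsv=cv2.cvtColor(t['image'],cv2.COLOR_RGB2HSV); print(hsv[260,260],hsv[260,340])
m=cv2.inRange(hsv,(8,70,90),(28,255,255)); m[:215]=0;m[355:]=0;m[:,:140]=0;m[:,318:]=0
cs=max(cv2.findContours(m,0,2)[0],key=cv2.contourArea); r=cv2.minAreaRect(cs); bx=cv2.boxPoints(r)
C=np.array([plane(t,p,8) for p in bx]);print(C,C.mean(0),np.linalg.norm(C-np.roll(C,1,0),axis=1))
hs=cv2.cvtColor(s['image'],cv2.COLOR_RGB2HSV); m=cv2.inRange(hs,(8,70,90),(28,255,255)); m[:180]=0;m[290:]=0;m[:,:228]=0;m[:,350:]=0
cs=max(cv2.findContours(m,0,2)[0],key=cv2.contourArea); q=cv2.approxPolyDP(cv2.convexHull(cs),6,True)[:,0]; print(q,[plane(s,p,5)[:2] for p in q])
```

```text
t [323.3 219.8] 76
s [335.5 218.2] 78
knob (array([577.7,  23.1, 245.3]), np.float64(0.8402426681245697))
[ 18  85 186] [13 27 65]
[[573.3 445.3   8. ]
 [621.6  79.    8. ]
 [360.7  44.    8. ]
 [315.3 401.4   8. ]] [467.7 242.4   8. ] [261.7 369.5 263.2 360.4]
[[321 182]
 [347 275]
 [241 289]
 [233 190]] [array([570.2, 442.2]), array([619.1,  81.6]), array([367.6,  43.6]), array([315.2, 408.6])]
```

View pics/bar0.png

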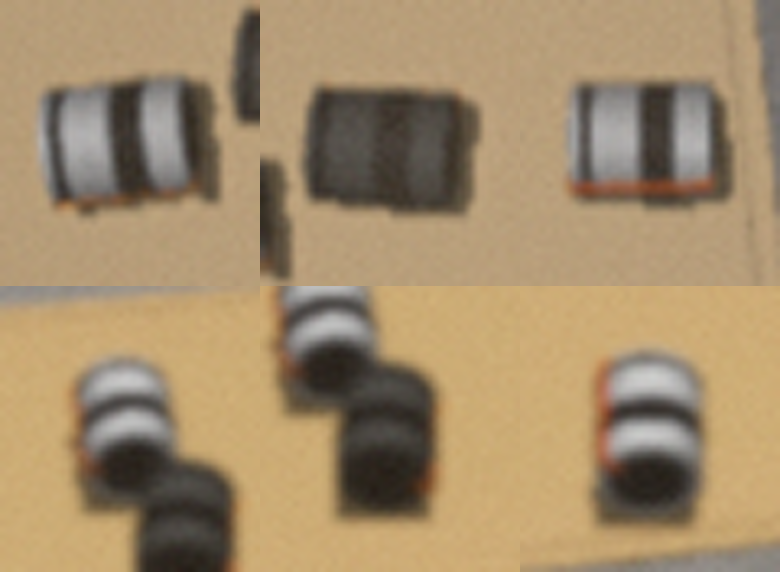

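View pics/lamp0.png

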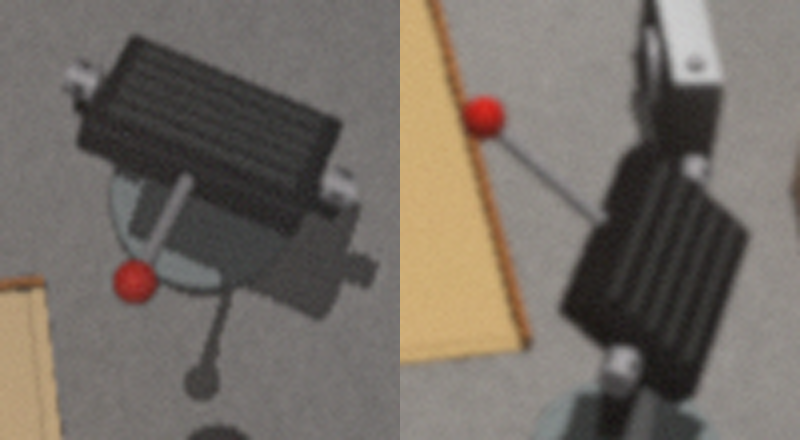

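The crops show three barrels on the mat. Both aluminium ones have the orange line on the −x side, and the dark one has it on the +x side. The dark barrel covers the yellow disc, so I take the mat's middle from its outline. The red knob is at top (323,220) and side (335,218).

Next I locate the pivot and plan the lamp approach.

```bash
cat > plan.py <<'E'
from h import *
from scipy.spatial.transform import Rotation as Ro
def R(psi,phi=0,yawoff=0):
    p=np.radians(psi); y=np.array([np.cos(p),np.sin(p),0]); z=np.array([0,0,-1.]); 
    return np.stack([np.cross(y,z),y,z],1)@Ro.from_euler('y',phi,degrees=True).as_matrix()
def rel(P0,R0,P,Rt):
    return np.r_[R0.T@(np.array(P)-P0)/120, Ro.from_matrix(R0.T@Rt).as_rotvec(degrees=True)/30]
def plan(wps,start=None):
    "wps: list of calls; each call a list of (P,R,open) knots; prints shift/turn of each knot, chained"
    s=env.state(); P0,R0=(np.array(s['tool_pos']),np.array(s['ee_rot'])) if start is None else start
    for call in wps:
        for P,Rt,o in call:
            r=np.round(rel(P0,R0,P,Rt),3); print(r.tolist()+[o],'  !!' if abs(r).max()>1 else '')
        r=r; P0=P0+R0@(r[:3]*120); R0=R0@Ro.from_rotvec(r[3:]*30,degrees=True).as_matrix(); print('--',np.round(P0))
    return P0,R0
E
python3 - <<'E'
from plan import *
np.set_printoptions(precision=1,suppress=True)
t=cam('top');s=cam('side')
A=tri(t,(310.5,169.5),s,(388.7,232)); B=tri(t,(375,196.2),s,(370,281.2)); print(A,B,(A[0]+B[0])/2)
K=np.array([577.7,23.1,245.3])
# foot disc
for P in([663,-10,170],[665,-12,170]): print(proj(t,P),proj(s,P))
piv=(A[0]+B[0])/2; print(K-piv,np.linalg.norm(K-piv))
for X in([468,243,2],[469,-221,36]):
    d=np.array(X)-piv; d/=np.linalg.norm(d); sw=np.degrees(np.arctan2(-d[1],-d[0])); ti=np.degrees(np.arcsin(-d[2])); print(sw,ti)
print('rest net', [ (r['at'],plane(t,r['at'],36)) for r in env.mark_of('top','rest_mid')])
S=env.state();P=S['tool_pos']
w=[[([271,-560,330],R(-80),1)],[([371,-445,330],R(-86),1)],[([441,-330,330],R(-92),1)],[([500,-215,330],R(-98),1)],[([540,-100,330],R(-105),1)],[([577.7,18,320],R(-111),1)],[([577.7,23.1,245.3],R(-111),.5)]]
plan(w)
E
```

```text
(array([693.3,  51.4, 177.8]), np.float64(2.1446627810036585)) (array([640. , -79.6, 175.2]), np.float64(0.49377177203717354)) [666.6 -14.1 176.5]
[340.6 185. ] [377.1 256.2]
[341.6 184. ] [378.2 256.9]
[-88.9  37.2  68.8] 118.43341190239191
-52.3092927796321 28.24246857458308
46.3086576890324 26.1569388377153
rest net [([434.1, 289.1], array([ 461.5, -222.8,   36. ])), ([342.6, 185.3], array([693.2, -17. ,  36. ])), ([320.1, 219.9], array([613. ,  32.6,  36. ]))]
[0.953, -0.321, -1.171, -0.0, -0.0, 0.174, 1]   !!
-- [ 271. -560.  330.]
[0.988, -0.799, -0.0, -0.0, -0.0, 0.2, 1] 
-- [ 371. -445.  330.]
[0.649, -0.915, -0.0, -0.0, -0.0, 0.2, 1] 
-- [ 441. -330.  330.]
[0.458, -0.975, -0.0, -0.0, 0.0, 0.2, 1] 
-- [ 500. -215.  330.]
[0.197, -0.995, -0.0, -0.0, 0.0, 0.234, 1] 
-- [ 540. -100.  330.]
[0.048, -1.031, 0.083, -0.0, 0.0, 0.2, 1]   !!
-- [578.  18. 320.]
[-0.015, -0.04, 0.623, -0.0, 0.0, -0.0, 0.5] 
-- [578.  23. 245.]
```

Request:
drive_tool:
  rows:
    - [0.5, -0.2, -0.5, 0, 0, 0.1, 1]
    - [0.95, -0.32, -1, 0, 0, 0.17, 1]
    - [0.95, -0.32, -1, 0, 0, 0.17, 1]
    - [0.95, -0.32, -1, 0, 0, 0.17, 1]
    - [0.95, -0.32, -1, 0, 0, 0.17, 1]
    - [0.95, -0.32, -1, 0, 0, 0.17, 1]
    - [0.95, -0.32, -1, 0, 0, 0.17, 1]
    - [0.95, -0.32, -1, 0, 0, 0.17, 1]
    - [0.95, -0.32, -1, 0, 0, 0.17, 1]
    - [0.95, -0.32, -1, 0, 0, 0.17, 1]

```text
t: 2.6
tool_pos: [270.6, -560.2, 309.5]
ee_rot: [[0.984, 0.176, -0.0], [0.176, -0.984, -0.0], [-0.0, 0.0, -1.0]]
wrist_force: [0.0, 0.1, -0.0]
width: 95.0
gripper_force: 0.0
```

Request:
drive_tool:
  rows:
    - [0.5, -0.4, -0.1, 0, 0, 0.1, 1]
    - [0.99, -0.8, -0.17, 0, 0, 0.2, 1]
    - [0.99, -0.8, -0.17, 0, 0, 0.2, 1]
    - [0.99, -0.8, -0.17, 0, 0, 0.2, 1]
    - [0.99, -0.8, -0.17, 0, 0, 0.2, 1]
    - [0.99, -0.8, -0.17, 0, 0, 0.2, 1]
    - [0.99, -0.8, -0.17, 0, 0, 0.2, 1]
    - [0.99, -0.8, -0.17, 0, 0, 0.2, 1]
    - [0.99, -0.8, -0.17, 0, 0, 0.2, 1]
    - [0.99, -0.8, -0.17, 0, 0, 0.2, 1]

```text
t: 3.85
tool_pos: [370.6, -444.8, 329.8]
ee_rot: [[0.997, 0.072, -0.0], [0.072, -0.997, 0.0], [-0.0, -0.0, -1.0]]
wrist_force: [0.0, -0.4, -0.2]
width: 95.0
gripper_force: 0.0
```

Request:
drive_tool:
  rows:
    - [0.32, -0.46, 0, 0, 0, 0.1, 1]
    - [0.65, -0.92, 0, 0, 0, 0.2, 1]
    - [0.65, -0.92, 0, 0, 0, 0.2, 1]
    - [0.65, -0.92, 0, 0, 0, 0.2, 1]
    - [0.65, -0.92, 0, 0, 0, 0.2, 1]
    - [0.65, -0.92, 0, 0, 0, 0.2, 1]
    - [0.65, -0.92, 0, 0, 0, 0.2, 1]
    - [0.65, -0.92, 0, 0, 0, 0.2, 1]
    - [0.65, -0.92, 0, 0, 0, 0.2, 1]
    - [0.65, -0.92, 0, 0, 0, 0.2, 1]

```text
t: 5.1
tool_pos: [440.5, -329.1, 329.9]
ee_rot: [[0.999, -0.033, -0.0], [-0.033, -0.999, -0.0], [-0.0, 0.0, -1.0]]
wrist_force: [0.1, -0.6, -0.6]
width: 95.2
gripper_force: 0.0
```

Request:
drive_tool:
  rows:
    - [0.23, -0.5, 0, 0, 0, 0.1, 1]
    - [0.46, -0.98, 0, 0, 0, 0.2, 1]
    - [0.46, -0.98, 0, 0, 0, 0.2, 1]
    - [0.46, -0.98, 0, 0, 0, 0.2, 1]
    - [0.46, -0.98, 0, 0, 0, 0.2, 1]
    - [0.46, -0.98, 0, 0, 0, 0.2, 1]
    - [0.46, -0.98, 0, 0, 0, 0.2, 1]
    - [0.46, -0.98, 0, 0, 0, 0.2, 1]
    - [0.46, -0.98, 0, 0, 0, 0.2, 1]
    - [0.46, -0.98, 0, 0, 0, 0.2, 1]

```text
t: 6.35
tool_pos: [499.6, -213.3, 329.9]
ee_rot: [[0.991, -0.137, 0.0], [-0.137, -0.991, -0.0], [0.0, 0.0, -1.0]]
wrist_force: [-0.0, -0.3, -0.7]
width: 95.5
gripper_force: 0.0
```

Request:
drive_tool:
  rows:
    - [0.1, -0.5, 0, 0, 0, 0.1, 0.7]
    - [0.2, -1, 0, 0, 0, 0.23, 0.7]
    - [0.2, -1, 0, 0, 0, 0.23, 0.7]
    - [0.2, -1, 0, 0, 0, 0.23, 0.7]
    - [0.2, -1, 0, 0, 0, 0.23, 0.7]
    - [0.2, -1, 0, 0, 0, 0.23, 0.7]
    - [0.2, -1, 0, 0, 0, 0.23, 0.7]
    - [0.2, -1, 0, 0, 0, 0.23, 0.7]
    - [0.2, -1, 0, 0, 0, 0.23, 0.7]
    - [0.2, -1, 0, 0, 0, 0.23, 0.7]

```text
t: 7.6
tool_pos: [539.7, -97.7, 329.8]
ee_rot: [[0.967, -0.255, -0.0], [-0.255, -0.967, 0.0], [-0.0, -0.0, -1.0]]
wrist_force: [-0.3, -0.1, -0.3]
width: 66.5
gripper_force: 0.0
```

Request:
drive_tool:
  rows:
    - [0.02, -0.5, 0, 0, 0, 0.1, 0.6]
    - [0.05, -1, 0.08, 0, 0, 0.2, 0.6]
    - [0.05, -1, 0.08, 0, 0, 0.2, 0.6]
    - [0.05, -1, 0.08, 0, 0, 0.2, 0.6]
    - [0.05, -1, 0.08, 0, 0, 0.2, 0.6]
    - [0.05, -1, 0.08, 0, 0, 0.2, 0.6]
    - [0.05, -1, 0.08, 0, 0, 0.2, 0.6]
    - [0.05, -1, 0.08, 0, 0, 0.2, 0.6]
    - [0.05, -1, 0.08, 0, 0, 0.2, 0.6]
    - [0.05, -1, 0.08, 0, 0, 0.2, 0.6]

```text
t: 8.85
tool_pos: [576.1, 16.8, 320.2]
ee_rot: [[0.935, -0.355, -0.0], [-0.355, -0.935, 0.0], [-0.0, 0.0, -1.0]]
wrist_force: [-1.3, 0.0, 0.6]
width: 56.6
gripper_force: 0.0
```

```bash
cat > lamp.py <<'E'
from plan import *
piv=np.array([664,-12,170.])
def kn(s,t): s,t=np.radians([s,t]); return piv+120*np.array([-np.sin(t)*np.cos(s),-np.sin(t)*np.sin(s),np.cos(t)])
def aim(X):
    d=np.array(X)-piv; return np.degrees(np.arctan2(-d[1],-d[0])),np.degrees(np.arctan2(-d[2],np.hypot(*d[:2])))
E
python3 - <<'E'
from lamp import *
a=(-22.1,51.1); b=aim([468,243,2]); print(b,kn(*a),kn(*b))
off=np.array([0,0,-3.])
plan([[(kn(*a)+off,R(a[0]-90),.6)],[(kn(a[0]+(b[0]-a[0])*k/8,a[1]+(b[1]-a[1])*k/8)+off,R(a[0]+(b[0]-a[0])*k/8-90),0) for k in range(1,9)]])
E
```

```text
(np.float64(-52.45313148843037), np.float64(27.580387894882577)) [577.47225293  23.13527461 245.35556692] [630.14170596  32.05033153 276.36345339]
[-0.008, -0.053, 0.649, 0.0, 0.0, 0.044, 0.6] 
-- [578.  23. 242.]
[0.035, -0.05, -0.039, 0.0, 0.0, 0.127, 0] 
[0.074, -0.094, -0.077, 0.0, 0.0, 0.253, 0] 
[0.118, -0.133, -0.112, 0.0, 0.0, 0.38, 0] 
[0.166, -0.166, -0.146, 0.0, 0.0, 0.506, 0] 
[0.217, -0.193, -0.177, 0.0, 0.0, 0.633, 0] 
[0.269, -0.214, -0.206, 0.0, 0.0, 0.759, 0] 
[0.324, -0.227, -0.234, 0.0, 0.0, 0.886, 0] 
[0.378, -0.234, -0.259, 0.0, 0.0, 1.012, 0]   !!
-- [630.  32. 273.]
```

Request:
drive_tool:
  rows:
    - [-0.01, -0.05, 0.2, 0, 0, 0.04, 0.6]
    - [-0.01, -0.05, 0.4, 0, 0, 0.04, 0.6]
    - [-0.01, -0.05, 0.55, 0, 0, 0.04, 0.6]
    - [-0.01, -0.05, 0.65, 0, 0, 0.04, 0.6]
    - [-0.01, -0.05, 0.65, 0, 0, 0.04, 0.3]
    - [-0.01, -0.05, 0.65, 0, 0, 0.04, 0.1]
    - [-0.01, -0.05, 0.65, 0, 0, 0.04, 0]
    - [-0.01, -0.05, 0.65, 0, 0, 0.04, 0]
    - [-0.01, -0.05, 0.65, 0, 0, 0.04, 0]
    - [-0.01, -0.05, 0.65, 0, 0, 0.04, 0]
  grip_force: 15

```text
t: 10.1
tool_pos: [577.2, 22.8, 242.3]
ee_rot: [[0.927, -0.374, 0.0], [-0.374, -0.927, 0.0], [0.0, -0.0, -1.0]]
wrist_force: [-0.7, 0.2, 0.3]
width: 3.2
gripper_force: 0.0
```

Request:
drive_tool:
  rows:
    - [0.035, -0.05, -0.04, 0, 0, 0.127, 0]
    - [0.075, -0.095, -0.077, 0, 0, 0.253, 0]
    - [0.118, -0.133, -0.112, 0, 0, 0.38, 0]
    - [0.166, -0.166, -0.146, 0, 0, 0.506, 0]
    - [0.217, -0.193, -0.177, 0, 0, 0.633, 0]
    - [0.27, -0.214, -0.206, 0, 0, 0.76, 0]
    - [0.324, -0.227, -0.234, 0, 0, 0.886, 0]
    - [0.378, -0.234, -0.26, 0, 0, 1, 0]
    - [0.378, -0.234, -0.26, 0, 0, 1, 0]
    - [0.378, -0.234, -0.26, 0, 0, 1, 0]

```text
t: 11.35
tool_pos: [629.5, 31.9, 273.2]
ee_rot: [[0.617, -0.787, -0.0], [-0.787, -0.617, 0.0], [-0.0, 0.0, -1.0]]
wrist_force: [-0.4, -0.3, -1.1]
width: 0.3
gripper_force: 0.0
```

Run:
```python
from lamp import *
t=cam('top');s=cam('side')
im=lambda c,x,y:cv2.resize(c['image'][y:y+120,x:x+100],(400,480),interpolation=cv2.INTER_CUBIC)
save('lamp1.png',np.hstack([im(t,290,140),im(s,330,190)]))
st=env.state();print(st['width'],st['gripper_force'],st['joint_positions'])
```

```text
0.34211681691217344 0.0 [-1.97494320e+00  2.45645487e+00  9.15002001e+01  1.81995397e-03
  8.60682200e+01  1.39964278e+02]
```

View pics/lamp1.png

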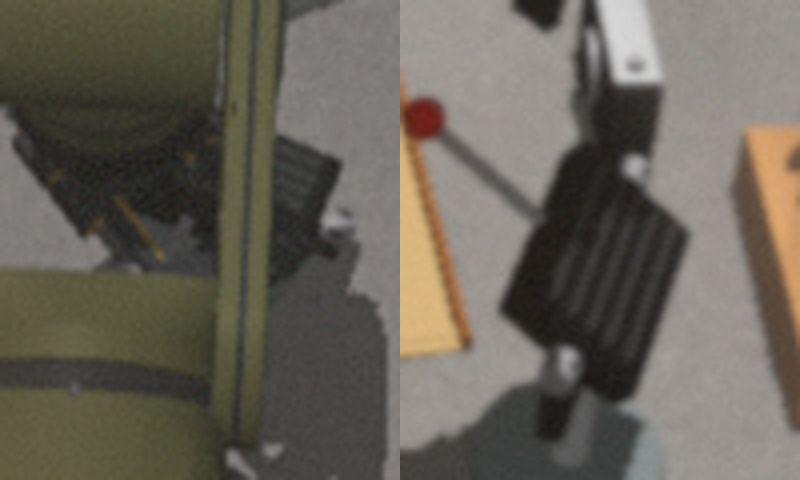

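The knob wasn't pinched: it still stands at side (336,219), and the gripper isn't where I expected it in that view. I'll check the projections of the TCP.

Run:
```python
from lamp import *
np.set_printoptions(precision=2,suppress=True)
t=cam('top');s=cam('side'); P=env.state()['tool_pos']
for n,c in(('t',t),('s',s)): print(n,np.array(c['T']),proj(c,P),proj(c,P+[0,0,100]))
save('full1.png',np.hstack([s['image'],t['image']])[:,:, :][::1]) if 0 else save('full1.png',cv2.resize(np.hstack([s['image'],t['image']]),(800,300),interpolation=cv2.INTER_AREA))
```

```text
t [[   0.01   -0.99    0.13  395.95]
 [  -1.     -0.02   -0.01   11.13]
 [   0.01   -0.13   -0.99 1326.77]
 [   0.      0.      0.      1.  ]] [318.83 189.73] [317.89 176.75]
s [[   1.     -0.01    0.03  509.94]
 [  -0.03   -0.72    0.7  -648.21]
 [   0.02   -0.7    -0.72  862.96]
 [   0.      0.      0.      1.  ]] [362.88 204.06] [367.69 161.3 ]
```

View pics/full1.png

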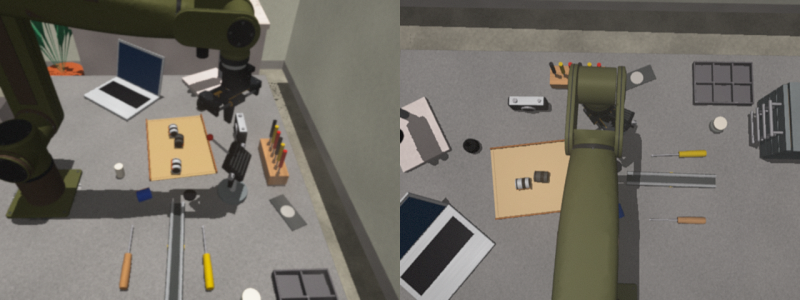

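The full views show the gripper body at about side (368,160), which matches its projection. I'll enlarge the fingertip area with the predicted tip points drawn in.

Run:
```python
from lamp import *
s=cam('side'); S=env.state(); P=S['tool_pos']
x,y=300,130
im=cv2.resize(s['image'][y:y+100,x:x+130],(780,600),interpolation=cv2.INTER_CUBIC)
for Q,col in((P,(255,0,255)),(P+[0,0,-8],(0,255,255)),(P+[0,0,70],(255,255,0)),(kn(-22.1,51.1),(0,255,0))):
    u=(proj(s,Q)-[x,y])*6+3; cv2.circle(im,tuple(int(v) for v in u),5,col,1)
save('tip.png',im)
```

```text
(no output)
```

View pics/tip.png

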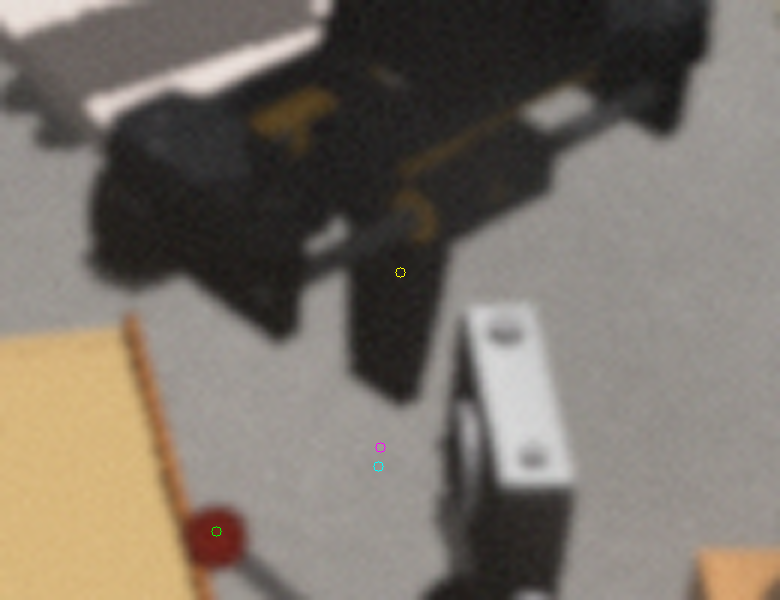

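Run:
```python
from lamp import *
np.set_printoptions(precision=1,suppress=True)
s=cam('side')
for p in((131,273),(113,346),(12,347)): print(plane(s,p,0),plane(s,p,20))
S=env.state(); print(S['joint_positions'],S['tool_pos'])
# candidate explanations for tip at (365,196.5)
o,d=ray(s,(365,196.5))
for z in(265,275,285,295): print(plane(s,(365,196.5),z))
for n in ('blue',): pass
```

```text
[ 98.  102.4   0. ] [107.6  85.   20. ]
[ 109.7 -100.8    0. ] [ 119.  -113.5   20. ]
[-100.1  -98.5   -0. ] [ -86.  -111.2   20. ]
[ -2.    2.5  91.5   0.   86.1 140. ] [629.6  31.9 273.4]
[637.7  64.4 265. ]
[635.6  52.5 275. ]
[633.5  40.5 285. ]
[631.3  28.6 295. ]
```

Run:
```python
from lamp import *
plan([[([600,140,340],R(-113),.3)],[([600,180,340],R(-90,15),.3)],[([620,200,300],R(-90,40),.3)]])
```

```text
[-0.861, -0.361, -0.555, 0.0, 0.0, -0.965, 0.3] 
-- [600. 140. 340.]
[-0.13, -0.307, 0.0, 0.1, 0.493, -0.762, 0.3] 
-- [600. 180. 340.]
[0.074, -0.167, 0.365, 0.0, 0.834, -0.0, 0.3] 
-- [620. 200. 300.]
```

Request:
drive_tool:
  rows:
    - [-0.1, -0.05, -0.3, 0, 0, -0.1, 0.3]
    - [-0.4, -0.18, -0.5, 0, 0, -0.4, 0.3]
    - [-0.86, -0.36, -0.55, 0, 0, -0.8, 0.3]
    - [-0.86, -0.36, -0.55, 0, 0, -0.96, 0.3]
    - [-0.86, -0.36, -0.55, 0, 0, -0.96, 0.3]
    - [-0.86, -0.36, -0.55, 0, 0, -0.96, 0.3]
    - [-0.86, -0.36, -0.55, 0, 0, -0.96, 0.3]
    - [-0.86, -0.36, -0.55, 0, 0, -0.96, 0.3]
    - [-0.86, -0.36, -0.55, 0, 0, -0.96, 0.3]
    - [-0.86, -0.36, -0.55, 0, 0, -0.96, 0.3]

```text
t: 12.9
tool_pos: [600.2, 139.7, 339.4]
ee_rot: [[0.919, -0.394, -0.0], [-0.394, -0.919, 0.0], [-0.0, 0.0, -1.0]]
wrist_force: [-0.8, -0.2, -0.9]
width: 28.5
gripper_force: 0.0
```

Request:
drive_tool:
  rows:
    - [-0.13, -0.31, 0, 0.1, 0.49, -0.76, 0.3]
    - [-0.13, -0.31, 0, 0.1, 0.49, -0.76, 0.3]
    - [-0.13, -0.31, 0, 0.1, 0.49, -0.76, 0.3]
    - [-0.13, -0.31, 0, 0.1, 0.49, -0.76, 0.3]
    - [-0.13, -0.31, 0, 0.1, 0.49, -0.76, 0.3]
    - [-0.13, -0.31, 0, 0.1, 0.49, -0.76, 0.3]
    - [-0.13, -0.31, 0, 0.1, 0.49, -0.76, 0.3]
    - [-0.13, -0.31, 0, 0.1, 0.49, -0.76, 0.3]
    - [-0.13, -0.31, 0, 0.1, 0.49, -0.76, 0.3]
    - [-0.13, -0.31, 0, 0.1, 0.49, -0.76, 0.3]

```text
t: 14.15
tool_pos: [600.5, 180.1, 339.5]
ee_rot: [[0.966, -0.004, 0.257], [-0.004, -1.0, -0.001], [0.257, -0.0, -0.966]]
wrist_force: [-0.3, 0.2, 0.4]
width: 28.6
gripper_force: 0.0
```

Request:
drive_tool:
  rows:
    - [0.07, -0.17, 0.36, 0, 0.83, 0, 0.3]
    - [0.07, -0.17, 0.36, 0, 0.83, 0, 0.3]
    - [0.07, -0.17, 0.36, 0, 0.83, 0, 0.3]
    - [0.07, -0.17, 0.36, 0, 0.83, 0, 0.3]
    - [0.07, -0.17, 0.36, 0, 0.83, 0, 0.3]
    - [0.07, -0.17, 0.36, 0, 0.83, 0, 0.3]
    - [0.07, -0.17, 0.36, 0, 0.83, 0, 0.3]
    - [0.07, -0.17, 0.36, 0, 0.83, 0, 0.3]
    - [0.07, -0.17, 0.36, 0, 0.83, 0, 0.3]
    - [0.07, -0.17, 0.36, 0, 0.83, 0, 0.3]

```text
t: 15.4
tool_pos: [619.8, 200.4, 299.8]
ee_rot: [[0.768, -0.004, 0.64], [-0.003, -1.0, -0.003], [0.64, -0.0, -0.768]]
wrist_force: [-0.3, -0.4, 0.5]
width: 28.2
gripper_force: 0.0
```

Run:
```python
from lamp import *
S=env.state(); P=S['tool_pos'];Rt=S['ee_rot']; print(P,Rt,S['joint_positions'],S['width'])
ims=[]
for n in('side','top'):
    c=cam(n); q=proj(c,P); print(n,q,proj(c,P+8*Rt[:,2])); x,y=int(q[0]-40),int(q[1]-50)
    im=cv2.resize(c['image'][y:y+100,x:x+80],(400,500),interpolation=cv2.INTER_CUBIC); print(x,y)
    for d in(8,0,-70):
        u=(proj(c,P+Rt[:,2]*d)-[x,y])*5+2; cv2.circle(im,tuple(int(v) for v in u),4,(255,0,255),1)
    ims.append(im)
save('tip2.png',np.hstack(ims))
```

```text
[619.78337131 200.41272797 299.79205533] [[ 7.68347874e-01 -4.21793620e-03  6.40018557e-01]
 [-3.40643225e-03 -9.99991071e-01 -2.50082368e-03]
 [ 6.40023391e-01 -2.58677296e-04 -7.68355382e-01]] [ 19.12370029 -18.75058685 114.91093879 -16.8723095   46.93363445
 116.82230907] 28.15811544789332
side [351.45592255 143.01249887] [353.63775217 145.44415392]
311 93
top [224.77928797 190.31816939] [225.49765746 188.28025425]
184 140
```

View pics/tip2.png

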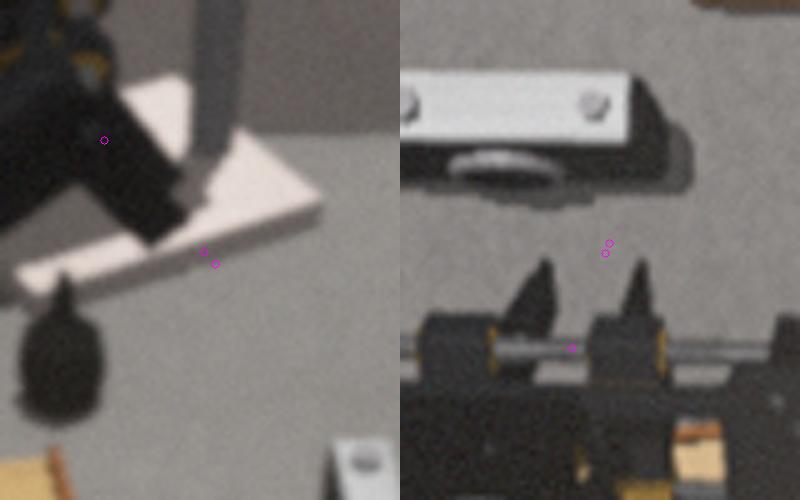

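Run:
```python
from lamp import *
np.set_printoptions(precision=1,suppress=True)
t=cam('top');s=cam('side');S=env.state(); P=S['tool_pos'];Rt=S['ee_rot']
Q,e=tri(t,(232.4,192.4),s,(345.2,139)); print(Q,e,Rt.T@(Q-P))
print(Rt.T@(plane(t,(222.9,192.2),Q[2])-P))
```

```text
[607.4 182.5 322.4] 7.601484647915433 [  5.1  18.1 -25.2]
[  8.1   1.1 -22.7]
```

The true fingertips stand about 20 mm behind the reported TCP in both views, not 8 mm ahead of it. That is why the pinch missed, so I'll go about 28 mm deeper.

Run:
```python
from lamp import *
a=(-22.1,51.1); b=aim([468,243,2])
off=np.array([0,0,-28.])
st=plan([[([600,120,330],R(-100,15),.6)],[([577.5,23,330],R(-112.1),.6)],[(kn(*a)+off,R(a[0]-90),.6)],[(kn(a[0]+(b[0]-a[0])*k/8,a[1]+(b[1]-a[1])*k/8)+off,R(a[0]+(b[0]-a[0])*k/8-90),0) for k in range(1,9)]])
```

```text
[0.037, 0.671, -0.297, -0.152, -0.825, 0.291, 0.6] 
-- [600. 120. 330.]
[-0.043, 0.829, -0.011, -0.052, -0.498, 0.401, 0.6] 
-- [577.  23. 330.]
[-0.0, -0.001, 0.939, -0.0, 0.0, -0.0, 0.6] 
-- [578.  23. 217.]
[0.034, -0.049, -0.039, -0.0, 0.0, 0.126, 0] 
[0.074, -0.094, -0.076, -0.0, 0.0, 0.253, 0] 
[0.118, -0.133, -0.112, -0.0, 0.0, 0.379, 0] 
[0.166, -0.166, -0.145, -0.0, 0.0, 0.506, 0] 
[0.217, -0.193, -0.177, -0.0, 0.0, 0.632, 0] 
[0.269, -0.213, -0.206, -0.0, 0.0, 0.759, 0] 
[0.323, -0.227, -0.234, -0.0, 0.0, 0.885, 0] 
[0.378, -0.234, -0.258, -0.0, 0.0, 1.012, 0]   !!
-- [630.  32. 248.]
```

Request:
drive_tool:
  rows:
    - [0.04, 0.67, -0.3, -0.15, -0.82, 0.29, 0.6]
    - [0.04, 0.67, -0.3, -0.15, -0.82, 0.29, 0.6]
    - [0.04, 0.67, -0.3, -0.15, -0.82, 0.29, 0.6]
    - [0.04, 0.67, -0.3, -0.15, -0.82, 0.29, 0.6]
    - [0.04, 0.67, -0.3, -0.15, -0.82, 0.29, 0.6]
    - [0.04, 0.67, -0.3, -0.15, -0.82, 0.29, 0.6]
    - [0.04, 0.67, -0.3, -0.15, -0.82, 0.29, 0.6]
    - [0.04, 0.67, -0.3, -0.15, -0.82, 0.29, 0.6]
    - [0.04, 0.67, -0.3, -0.15, -0.82, 0.29, 0.6]
    - [0.04, 0.67, -0.3, -0.15, -0.82, 0.29, 0.6]

```text
t: 16.85
tool_pos: [600.1, 120.1, 330.6]
ee_rot: [[0.951, -0.173, 0.257], [-0.167, -0.985, -0.045], [0.261, -0.001, -0.965]]
wrist_force: [-0.1, 0.5, -0.3]
width: 57.3
gripper_force: 0.0
```

Request:
drive_tool:
  rows:
    - [-0.04, 0.83, -0.01, -0.05, -0.5, 0.4, 0.6]
    - [-0.04, 0.83, -0.01, -0.05, -0.5, 0.4, 0.6]
    - [-0.04, 0.83, -0.01, -0.05, -0.5, 0.4, 0.6]
    - [-0.04, 0.83, -0.01, -0.05, -0.5, 0.4, 0.6]
    - [-0.04, 0.83, -0.01, -0.05, -0.5, 0.4, 0.6]
    - [-0.04, 0.83, -0.01, -0.05, -0.5, 0.4, 0.6]
    - [-0.04, 0.83, -0.01, -0.05, -0.5, 0.4, 0.6]
    - [-0.04, 0.83, -0.01, -0.05, -0.5, 0.4, 0.6]
    - [-0.04, 0.83, -0.01, -0.05, -0.5, 0.4, 0.6]
    - [-0.04, 0.83, -0.01, -0.05, -0.5, 0.4, 0.6]

```text
t: 18.1
tool_pos: [578.0, 22.9, 330.4]
ee_rot: [[0.927, -0.375, 0.002], [-0.375, -0.927, 0.002], [0.001, -0.002, -1.0]]
wrist_force: [0.3, -0.2, -0.1]
width: 57.3
gripper_force: 0.0
```

Request:
drive_tool:
  rows:
    - [0, 0, 0.3, 0, 0, 0, 0.6]
    - [0, 0, 0.6, 0, 0, 0, 0.6]
    - [0, 0, 0.8, 0, 0, 0, 0.6]
    - [0, 0, 0.94, 0, 0, 0, 0.6]
    - [0, 0, 0.94, 0, 0, 0, 0.3]
    - [0, 0, 0.94, 0, 0, 0, 0]
    - [0, 0, 0.94, 0, 0, 0, 0]
    - [0, 0, 0.94, 0, 0, 0, 0]
    - [0, 0, 0.94, 0, 0, 0, 0]
    - [0, 0, 0.94, 0, 0, 0, 0]
  grip_force: 15

```text
t: 19.35
tool_pos: [578.5, 23.3, 218.3]
ee_rot: [[0.927, -0.375, 0.003], [-0.375, -0.927, 0.002], [0.002, -0.003, -1.0]]
wrist_force: [-0.1, 0.4, 1.4]
width: 19.5
gripper_force: 14.9
```

Request:
drive_tool:
  rows:
    - [0.035, -0.05, -0.04, 0, 0, 0.127, 0]
    - [0.075, -0.095, -0.077, 0, 0, 0.253, 0]
    - [0.118, -0.133, -0.112, 0, 0, 0.38, 0]
    - [0.166, -0.166, -0.146, 0, 0, 0.506, 0]
    - [0.217, -0.193, -0.177, 0, 0, 0.633, 0]
    - [0.27, -0.214, -0.206, 0, 0, 0.76, 0]
    - [0.324, -0.227, -0.234, 0, 0, 0.886, 0]
    - [0.378, -0.234, -0.26, 0, 0, 1, 0]
    - [0.378, -0.234, -0.26, 0, 0, 1, 0]
    - [0.378, -0.234, -0.26, 0, 0, 1, 0]

```text
t: 20.6
tool_pos: [630.7, 32.4, 250.1]
ee_rot: [[0.616, -0.787, 0.002], [-0.787, -0.616, 0.002], [-0.0, -0.003, -1.0]]
wrist_force: [-2.4, 1.9, 5.9]
width: 18.3
gripper_force: 14.9
```

Run:
```python
from lamp import *
plan([[([631,32,330],R(-142),.6)],[([540,-20,330],R(-115),1)],[([430,-80,330],R(-90),1)]])
```

```text
[0.004, -0.002, -0.666, -0.007, 0.001, 0.002, 0.6] 
-- [631.  32. 330.]
[-0.125, 0.864, 0.0, 0.0, -0.0, -0.9, 1] 
-- [540. -20. 330.]
[-0.619, 0.841, 0.0, 0.0, 0.0, -0.834, 1] 
-- [430. -80. 330.]
```

Request:
drive_tool:
  rows:
    - [0, 0, 0, 0, 0, 0, 0.2]
    - [0, 0, 0, 0, 0, 0, 0.4]
    - [0, 0, 0, 0, 0, 0, 0.6]
    - [0, 0, 0, 0, 0, 0, 0.6]
    - [0, 0, -0.1, 0, 0, 0, 0.6]
    - [0, 0, -0.3, 0, 0, 0, 0.6]
    - [0, 0, -0.5, 0, 0, 0, 0.6]
    - [0, 0, -0.66, 0, 0, 0, 0.6]
    - [0, 0, -0.66, 0, 0, 0, 0.6]
    - [0, 0, -0.66, 0, 0, 0, 0.6]

```text
t: 21.85
tool_pos: [630.3, 31.9, 327.2]
ee_rot: [[0.615, -0.788, 0.001], [-0.788, -0.615, 0.002], [-0.001, -0.002, -1.0]]
wrist_force: [0.3, -0.1, 0.5]
width: 57.1
gripper_force: 0.0
```

Request:
drive_tool:
  rows:
    - [-0.12, 0.86, 0, 0, 0, -0.9, 1]
    - [-0.12, 0.86, 0, 0, 0, -0.9, 1]
    - [-0.12, 0.86, 0, 0, 0, -0.9, 1]
    - [-0.12, 0.86, 0, 0, 0, -0.9, 1]
    - [-0.12, 0.86, 0, 0, 0, -0.9, 1]
    - [-0.12, 0.86, 0, 0, 0, -0.9, 1]
    - [-0.12, 0.86, 0, 0, 0, -0.9, 1]
    - [-0.12, 0.86, 0, 0, 0, -0.9, 1]
    - [-0.12, 0.86, 0, 0, 0, -0.9, 1]
    - [-0.12, 0.86, 0, 0, 0, -0.9, 1]

```text
t: 23.1
tool_pos: [540.4, -20.3, 327.9]
ee_rot: [[0.906, -0.423, 0.002], [-0.423, -0.906, 0.002], [0.001, -0.002, -1.0]]
wrist_force: [0.4, -0.2, 0.1]
width: 95.1
gripper_force: 0.0
```

Request:
drive_tool:
  rows:
    - [-0.62, 0.84, 0, 0, 0, -0.83, 1]
    - [-0.62, 0.84, 0, 0, 0, -0.83, 1]
    - [-0.62, 0.84, 0, 0, 0, -0.83, 1]
    - [-0.62, 0.84, 0, 0, 0, -0.83, 1]
    - [-0.62, 0.84, 0, 0, 0, -0.83, 1]
    - [-0.62, 0.84, 0, 0, 0, -0.83, 1]
    - [-0.62, 0.84, 0, 0, 0, -0.83, 1]
    - [-0.62, 0.84, 0, 0, 0, -0.83, 1]
    - [-0.62, 0.84, 0, 0, 0, -0.83, 1]
    - [-0.62, 0.84, 0, 0, 0, -0.83, 1]

```text
t: 24.35
tool_pos: [430.4, -80.1, 327.5]
ee_rot: [[1.0, -0.002, 0.002], [-0.002, -1.0, 0.002], [0.002, -0.002, -1.0]]
wrist_force: [0.2, -0.3, -0.3]
width: 95.1
gripper_force: 0.0
```

```bash
cat > bar.py <<'E'
from lamp import *
from scipy.optimize import minimize
def pts(x,y,z,yaw,n=24):
    "cylinder rim points; yaw = axis azimuth deg"
    a=np.radians(yaw); u=np.array([np.cos(a),np.sin(a),0]); v=np.array([np.sin(a),-np.cos(a),0]); w=np.array([0,0,1.])
    th=np.linspace(0,2*np.pi,n,endpoint=False)
    return u,v,w,np.array([[x,y,z]+e*24*u+20*(np.sin(q)*v+np.cos(q)*w) for e in(-1,1) for q in th])
def sil(c,x,y,z,yaw):
    p=np.array([proj(c,q) for q in pts(x,y,z,yaw)[3]]); h=cv2.convexHull(np.float32(p))[:,0]
    m=np.zeros((480,640),np.uint8); cv2.fillConvexPoly(m,np.int32(np.round(h*16)),255,cv2.LINE_AA,4); return m/255.
def orange(c):
    h=cv2.cvtColor(c['image'],cv2.COLOR_RGB2HSV).astype(int); i=c['image'].astype(int)
    return (i[...,0]-i[...,1]>45)&(i[...,0]-i[...,2]>60)
def masks(name,z):
    out={}
    for n in('top','side'):
        c=cam(n); out[n]=(c,[(r['score'],r['mask'].astype(float)) for r in env.cut_out(n,name) if r['score']>.4])
    return out
def fit(M,g,free_z=False):
    "g=(x,y,z,yaw) guess; picks nearest mask per camera"
    use=[]
    for n,(c,L) in M.items():
        q=proj(c,g[:3]); b=None
        for s,m in L:
            yy,xx=np.nonzero(m); d=np.hypot(xx.mean()-q[0],yy.mean()-q[1])
            if d<14 and (b is None or d<b[0]): b=(d,m)
        if b: use.append((n,c,b[1]))
    def cost(p):
        z=p[3] if free_z else g[2]; k=0
        for n,c,m in use:
            s=sil(c,p[0],p[1],z,p[2]); k+=1-np.minimum(s,m).sum()/np.maximum(s,m).sum()
        return k
    x0=[g[0],g[1],g[3]]+([g[2]] if free_z else [])
    S=np.vstack([x0]+[np.array(x0)+np.eye(len(x0))[i]*8 for i in range(len(x0))])
    r=minimize(cost,x0,method='Nelder-Mead',options=dict(initial_simplex=S,maxiter=150,xatol=.1,fatol=1e-4))
    return r.x,r.fun,[u[0] for u in use]
def alpha(M,x,y,z,yaw):
    "line angle from up toward v (v=+x for yaw=90), per camera, from orange pixels inside silhouette"
    u,v,w,_=pts(x,y,z,yaw); res={}
    for n,(c,_) in M.items():
        roi=cv2.dilate((sil(c,x,y,z,yaw)>.3).astype(np.uint8),np.ones((3,3)))>0
        o=orange(c)&roi
        if o.sum()<4: res[n]=None; continue
        i=c['image'].astype(float); W=np.clip(i[...,0]-i[...,1]-20,0,None)*o
        Y,X=np.mgrid[:480,:640]; ce=np.array([(X*W).sum(),(Y*W).sum()])/W.sum()
        A=np.radians(np.arange(-180,180,1)); P=np.array([proj(c,np.array([x,y,z])+20*(np.sin(a)*v+np.cos(a)*w)) for a in A])
        # only visible angles
        cp=np.array(c['T'])[:3,3]-[x,y,z]; vis=np.array([(np.sin(a)*v+np.cos(a)*w)@cp>10 for a in A])
        d=np.hypot(*(P-ce).T)+(~vis)*99; k=d.argmin(); res[n]=(round(np.degrees(A[k])),round(d[k],1),int(o.sum()))
    return res
E
python3 - <<'E'
from bar import *
np.set_printoptions(precision=1,suppress=True)
M=masks('barrel1',22)
for n,(c,L) in M.items(): print(n,[(round(s,2),np.argwhere(m).mean(0)[::-1].round()) for s,m in L])
for g in((447,295,22,93),(477,243,22,86),(462,101,22,90)):
    p,f,u=fit(M,g); p2,f2,_=fit(M,g,True); print(p,f,'freez',p2,f2,u,alpha(M,p[0],p[1],22,p[2]))
t,s=M['top'][0],M['side'][0]
for c,b in((t,(300,190,345,240)),(s,(330,180,370,235))):
    x0,y0,x1,y1=b; im=c['image'][y0:y1,x0:x1].astype(int); m=(im[...,0]>im[...,1]+60)&(im[...,0]>im[...,2]+60); y,x=np.nonzero(m); c['k']=np.array([x.mean()+x0,y.mean()+y0]); print(c['k'],m.sum())
K,e=tri(t,t['k'],s,s['k']); print(K,e,K-piv,np.linalg.norm(K-piv)); d=K-piv; print('s,t',np.degrees(np.arctan2(-d[1],-d[0])),np.degrees(np.arctan2(np.hypot(*d[:2]),d[2])))
im=lambda c,x,y:cv2.resize(c['image'][y:y+120,x:x+100],(400,480),interpolation=cv2.INTER_CUBIC)
save('lamp2.png',np.hstack([im(t,290,140),im(s,330,190)]))
E
```

```text
top [(0.92, array([195., 293.])), (0.8, array([226., 282.])), (0.72, array([288., 287.]))]
side [(0.98, array([229., 311.])), (0.8, array([276., 208.])), (0.73, array([281., 265.])), (0.61, array([285., 225.])), (0.41, array([280., 405.]))]
[444.8 307.3  97.5] 0.2953464304031277 freez [444.8 306.3  96.9  24.4] 0.29497719767508335 ['top', 'side'] {'top': None, 'side': None}
[471.  242.7  86.9] 0.3448394153692902 freez [471.  241.5  89.4  23.1] 0.3481451072331925 ['top', 'side'] {'top': None, 'side': None}
[461.  101.7  92.1] 0.32333761746061085 freez [461.2 101.5  93.5  20.8] 0.3199759664565428 ['top', 'side'] {'top': (-52, np.float64(0.6), 34), 'side': (-53, np.float64(0.3), 34)}
[316.5 192.3] 55
[360.9 202. ] 72
[625.1  36.2 274.9] 1.8267034088102951 [-38.9  48.2 104.9] 121.7625244264634
s,t -51.10281830385431 30.547483327595916
```

View pics/lamp2.png

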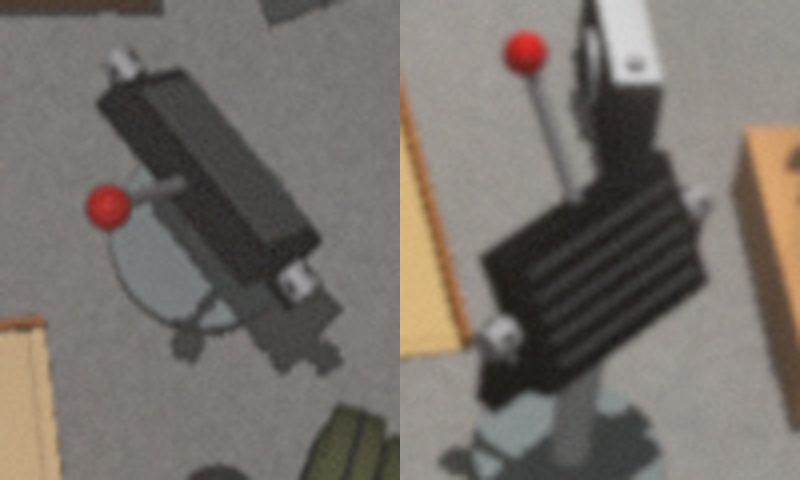

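The knob is now at top (316.5,192) and side (361,202), with the head turned toward the mat. I'll refine the lamp angles from the hinge knobs and re-segment the barrels by saturation.

```bash
cat >> bar.py <<'E'
def cmask(c,g,thr=60,r=22):
    "own mask: unsaturated or orange blob near the projected guess"
    im=cv2.bilateralFilter(c['image'],5,40,3); h=cv2.cvtColor(im,cv2.COLOR_RGB2HSV)
    # saturation as chroma ratio is noisy in darks: use hue-independent R-B over max
    i=im.astype(float); ch=(i[...,0]-i[...,2])/(i.max(2)+8)
    m=((ch<thr/255.)|orange(c)).astype(np.uint8)
    q=proj(c,g[:3]).round().astype(int); w=np.zeros_like(m); cv2.circle(w,tuple(int(k) for k in q),r,1,-1); m&=w
    m=cv2.morphologyEx(m,cv2.MORPH_OPEN,np.ones((2,2)))
    n,l,st,ce=cv2.connectedComponentsWithStats(m)
    k=1+np.argmin(np.hypot(*(ce[1:]-q).T)-0.1*np.sqrt(st[1:,4])*3) if n>1 else 0
    return (l==k).astype(float)
def measure(gs,thr=60,free=False):
    C={n:cam(n) for n in('top','side')}; out=[]
    for g in gs:
        M={n:(c,[(1,cmask(c,g,thr))]) for n,c in C.items()}
        p,f,u=fit(M,g,free); z=p[3] if free else g[2]
        out.append((p,f,u,alpha(M,p[0],p[1],z,p[2])))
    return C,out
E
python3 - <<'E'
from bar import *
np.set_printoptions(precision=1,suppress=True)
G=((444,300,22,95),(474,243,22,87),(461,101,22,91))
for thr in(50,65):
  for free in(0,1):
    C,o=measure(G,thr,free); print(thr); [print(*x) for x in o]
ims=[]
for n,c in C.items():
    row=[]
    for g,x in zip(G,o):
        q=proj(c,g[:3]).astype(int)-22; m=cmask(c,g,65); im=c['image'].copy()
        S=sil(c,x[0][0],x[0][1],22,x[0][2])>.5
        big=cv2.resize(im[q[1]:q[1]+44,q[0]:q[0]+44],(264,264),interpolation=cv2.INTER_CUBIC)
        for mm,col in((m>.5,(0,255,0)),(S,(255,0,255))):
            b=cv2.resize(mm[q[1]:q[1]+44,q[0]:q[0]+44].astype(np.uint8),(264,264),interpolation=cv2.INTER_NEAREST)
            cv2.drawContours(big,cv2.findContours(b,0,2)[0],-1,col,1)
        row.append(big)
    ims.append(np.hstack(row))
save('fit.png',np.vstack(ims))
t,s=C['top'],C['side']
A=tri(t,(320.5,156.2),s,(404.5,239.5)); B=tri(t,(364.2,210),s,(355,274.2)); d=A[0]-B[0]; print(A,B,(A[0]+B[0])/2,np.linalg.norm(d),'s',np.degrees(np.arctan2(d[1],d[0]))-90)
E
```

```text
50
[446.6 303.1 100.5] 0.9074876193128335 ['top', 'side'] {'top': None, 'side': None}
[462.3 268.1 112.6] 1.123178193728672 ['top', 'side'] {'top': None, 'side': None}
[461.4  99.4  92.4] 0.7660458353636087 ['top', 'side'] {'top': (-52, np.float64(1.7), 32), 'side': (-53, np.float64(0.5), 31)}
50
[447.7 307.1 102.1  12.3] 0.877315651392897 ['top', 'side'] {'top': None, 'side': None}
[463.1 261.3 113.4  31.6] 1.0960587743345744 ['top', 'side'] {'top': None, 'side': None}
[461.7  99.2  93.8  18.8] 0.7285554986991277 ['top', 'side'] {'top': (-52, np.float64(2.2), 36), 'side': (-48, np.float64(1.5), 35)}
65
[446.4 305.3  99.9] 0.6950661896630959 ['top', 'side'] {'top': None, 'side': None}
[467.9 242.3  95.1] 0.7948397722582847 ['top', 'side'] {'top': None, 'side': None}
[462.7  99.1  91. ] 0.4519609558555834 ['top', 'side'] {'top': (-58, np.float64(1.8), 34), 'side': (-53, np.float64(1.1), 33)}
65
[447.4 308.2  98.8  13.5] 0.6553353246539649 ['top', 'side'] {'top': None, 'side': None}
[465.6 235.  104.4  54. ] 0.5700309337516638 ['top', 'side'] {'top': None, 'side': None}
[462.1  99.4  92.8  19.3] 0.4632134997715648 ['top', 'side'] {'top': (-55, np.float64(2.1), 35), 'side': (-51, np.float64(1.3), 32)}
(array([723.1,  31.7, 174.5]), np.float64(3.951611781745373)) (array([612.8, -58.3, 171.3]), np.float64(1.7950774961888334)) [668.  -13.3 172.9] 142.3937436036305 s -50.81286778211999
```

View pics/fit.png

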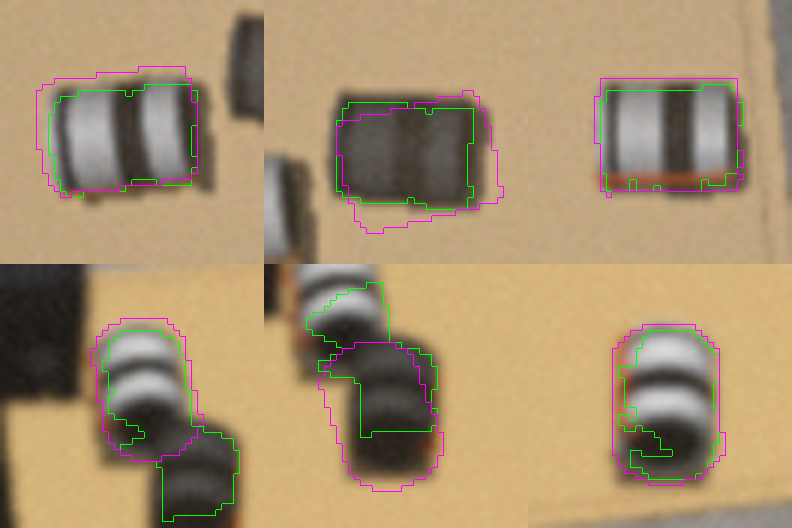

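The overlays show the far aluminium barrel lying near (462,99). The two near ones are at roughly (446,302) and (474,242).

The lamp tilt reads about 32°, where about 27.6° is wanted, because the knob slid in a shallow pinch. I'll pinch deeper and correct it.

Run:
```python
from lamp import *
import lamp
K=np.array([625.5,36,273]); a=(-50.3,32.3); b=(-52.3,27.6)
D=lambda f:kn(a[0]+(b[0]-a[0])*f,a[1]+(b[1]-a[1])*f)-kn(*a)
print(D(1))
plan([[([530,-30,330],R(-115),.8)],[([625.5,36,330],R(-141),.6)],[([625.5,36,235],R(-141),.6)],[(np.array([625.5,36,235])+D(f),R(-141-2*f),0) for f in(.5,1)],[(np.array([625.5,36,330])+D(1),R(-143),.6)],[([540,-20,330],R(-115),1)],[([430,-80,330],R(-90),1)]])
```

```text
[ 6.96108371 -5.3471681   4.91300952]
[0.83, -0.42, -0.018, -0.004, -0.003, 0.829, 0.8] 
-- [530. -30. 330.]
[0.489, -0.834, 0.0, -0.0, 0.0, 0.867, 0.6] 
-- [625.  36. 330.]
[-0.0, -0.0, 0.792, -0.0, 0.0, 0.0, 0.6] 
-- [625.  36. 235.]
[0.035, -0.009, -0.022, -0.0, 0.0, 0.033, 0] 
[0.071, -0.017, -0.041, -0.0, 0.0, 0.067, 0] 
-- [632.  31. 240.]
[-0.0, -0.0, -0.792, -0.0, 0.0, -0.0, 0.6] 
-- [632.  31. 335.]
[-0.127, 0.869, 0.041, -0.0, 0.0, -0.934, 1] 
-- [540. -20. 330.]
[-0.619, 0.841, -0.0, -0.0, 0.0, -0.833, 1] 
-- [430. -80. 330.]
```

Request:
drive_tool:
  rows:
    - [0.83, -0.42, -0.02, 0, 0, 0.83, 0.8]
    - [0.83, -0.42, -0.02, 0, 0, 0.83, 0.8]
    - [0.83, -0.42, -0.02, 0, 0, 0.83, 0.8]
    - [0.83, -0.42, -0.02, 0, 0, 0.83, 0.8]
    - [0.83, -0.42, -0.02, 0, 0, 0.83, 0.8]
    - [0.83, -0.42, -0.02, 0, 0, 0.83, 0.8]
    - [0.83, -0.42, -0.02, 0, 0, 0.83, 0.8]
    - [0.83, -0.42, -0.02, 0, 0, 0.83, 0.8]
    - [0.83, -0.42, -0.02, 0, 0, 0.83, 0.8]
    - [0.83, -0.42, -0.02, 0, 0, 0.83, 0.8]

```text
t: 26.2
tool_pos: [530.0, -29.9, 330.2]
ee_rot: [[0.906, -0.423, 0.002], [-0.423, -0.906, 0.002], [0.001, -0.002, -1.0]]
wrist_force: [-0.1, -0.6, -0.0]
width: 75.8
gripper_force: 0.0
```

Request:
drive_tool:
  rows:
    - [0.49, -0.83, 0, 0, 0, 0.87, 0.6]
    - [0.49, -0.83, 0, 0, 0, 0.87, 0.6]
    - [0.49, -0.83, 0, 0, 0, 0.87, 0.6]
    - [0.49, -0.83, 0, 0, 0, 0.87, 0.6]
    - [0.49, -0.83, 0, 0, 0, 0.87, 0.6]
    - [0.49, -0.83, 0, 0, 0, 0.87, 0.6]
    - [0.49, -0.83, 0, 0, 0, 0.87, 0.6]
    - [0.49, -0.83, 0, 0, 0, 0.87, 0.6]
    - [0.49, -0.83, 0, 0, 0, 0.87, 0.6]
    - [0.49, -0.83, 0, 0, 0, 0.87, 0.6]

```text
t: 27.45
tool_pos: [625.4, 35.4, 330.5]
ee_rot: [[0.628, -0.778, 0.002], [-0.778, -0.628, 0.002], [-0.0, -0.003, -1.0]]
wrist_force: [0.8, 0.5, 0.1]
width: 57.0
gripper_force: 0.0
```

Request:
drive_tool:
  rows:
    - [0, 0, 0.2, 0, 0, 0, 0.6]
    - [0, 0, 0.4, 0, 0, 0, 0.6]
    - [0, 0, 0.6, 0, 0, 0, 0.6]
    - [0, 0, 0.79, 0, 0, 0, 0.6]
    - [0, 0, 0.79, 0, 0, 0, 0.3]
    - [0, 0, 0.79, 0, 0, 0, 0.1]
    - [0, 0, 0.79, 0, 0, 0, 0]
    - [0, 0, 0.79, 0, 0, 0, 0]
    - [0, 0, 0.79, 0, 0, 0, 0]
    - [0, 0, 0.79, 0, 0, 0, 0]
  grip_force: 15

```text
t: 28.7
tool_pos: [626.3, 35.9, 237.0]
ee_rot: [[0.628, -0.778, 0.004], [-0.778, -0.628, 0.002], [0.001, -0.005, -1.0]]
wrist_force: [1.0, 1.8, 3.6]
width: 21.0
gripper_force: 15.0
```

Request:
drive_tool:
  rows:
    - [0.01, 0, -0.005, 0, 0, 0.01, 0]
    - [0.025, -0.005, -0.015, 0, 0, 0.02, 0]
    - [0.04, -0.01, -0.025, 0, 0, 0.035, 0]
    - [0.055, -0.013, -0.032, 0, 0, 0.05, 0]
    - [0.07, -0.017, -0.041, 0, 0, 0.067, 0]
    - [0.07, -0.017, -0.041, 0, 0, 0.067, 0]
    - [0.07, -0.017, -0.041, 0, 0, 0.067, 0]
    - [0.07, -0.017, -0.041, 0, 0, 0.067, 0]
    - [0.07, -0.017, -0.041, 0, 0, 0.067, 0]
    - [0.07, -0.017, -0.041, 0, 0, 0.067, 0]

```text
t: 29.95
tool_pos: [632.0, 30.4, 241.4]
ee_rot: [[0.6, -0.8, 0.001], [-0.8, -0.6, 0.002], [-0.001, -0.002, -1.0]]
wrist_force: [-2.3, 2.9, 5.7]
width: 21.1
gripper_force: 15.0
```

Request:
drive_tool:
  rows:
    - [0, 0, 0, 0, 0, 0, 0.15]
    - [0, 0, 0, 0, 0, 0, 0.3]
    - [0, 0, 0, 0, 0, 0, 0.6]
    - [0, 0, 0, 0, 0, 0, 0.6]
    - [0, 0, -0.15, 0, 0, 0, 0.6]
    - [0, 0, -0.35, 0, 0, 0, 0.6]
    - [0, 0, -0.6, 0, 0, 0, 0.6]
    - [0, 0, -0.79, 0, 0, 0, 0.6]
    - [0, 0, -0.79, 0, 0, 0, 0.6]
    - [0, 0, -0.79, 0, 0, 0, 0.6]

```text
t: 31.2
tool_pos: [632.0, 30.2, 334.5]
ee_rot: [[0.6, -0.8, 0.001], [-0.8, -0.6, 0.002], [-0.001, -0.002, -1.0]]
wrist_force: [-0.0, 0.4, 0.3]
width: 57.2
gripper_force: 0.0
```

Request:
drive_tool:
  rows:
    - [-0.13, 0.87, 0.04, 0, 0, -0.93, 1]
    - [-0.13, 0.87, 0.04, 0, 0, -0.93, 1]
    - [-0.13, 0.87, 0.04, 0, 0, -0.93, 1]
    - [-0.13, 0.87, 0.04, 0, 0, -0.93, 1]
    - [-0.13, 0.87, 0.04, 0, 0, -0.93, 1]
    - [-0.13, 0.87, 0.04, 0, 0, -0.93, 1]
    - [-0.13, 0.87, 0.04, 0, 0, -0.93, 1]
    - [-0.13, 0.87, 0.04, 0, 0, -0.93, 1]
    - [-0.13, 0.87, 0.04, 0, 0, -0.93, 1]
    - [-0.13, 0.87, 0.04, 0, 0, -0.93, 1]

```text
t: 32.45
tool_pos: [539.4, -20.0, 330.4]
ee_rot: [[0.905, -0.426, 0.002], [-0.426, -0.905, 0.002], [0.001, -0.002, -1.0]]
wrist_force: [-0.8, 0.1, -0.3]
width: 95.1
gripper_force: 0.0
```

Request:
drive_tool:
  rows:
    - [-0.62, 0.84, 0, 0, 0, -0.83, 1]
    - [-0.62, 0.84, 0, 0, 0, -0.83, 1]
    - [-0.62, 0.84, 0, 0, 0, -0.83, 1]
    - [-0.62, 0.84, 0, 0, 0, -0.83, 1]
    - [-0.62, 0.84, 0, 0, 0, -0.83, 1]
    - [-0.62, 0.84, 0, 0, 0, -0.83, 1]
    - [-0.62, 0.84, 0, 0, 0, -0.83, 1]
    - [-0.62, 0.84, 0, 0, 0, -0.83, 1]
    - [-0.62, 0.84, 0, 0, 0, -0.83, 1]
    - [-0.62, 0.84, 0, 0, 0, -0.83, 1]

```text
t: 33.7
tool_pos: [429.1, -79.4, 330.1]
ee_rot: [[1.0, -0.006, 0.002], [-0.006, -1.0, 0.002], [0.002, -0.002, -1.0]]
wrist_force: [-0.1, 0.0, -0.4]
width: 95.3
gripper_force: 0.0
```

```bash
cat > lk.py <<'E'
from bar import *
np.set_printoptions(precision=1,suppress=True)
def knob(C):
    for n,c in C.items():
        i=c['image'].astype(int); m=((i[...,0]>i[...,1]+60)&(i[...,0]>i[...,2]+60)&(i[...,0]>2.2*i[...,1])).astype(np.uint8)
        q=proj(c,[620,0,265]); w=np.zeros_like(m); cv2.circle(w,(int(q[0]),int(q[1])),60,1,-1); N,l,st,ce=cv2.connectedComponentsWithStats(m&w); k=1+st[1:,4].argmax(); c['k']=ce[k]
    K,e=tri(C['top'],C['top']['k'],C['side'],C['side']['k'])
    for pv in(np.array([664,-12,170]),np.array([667,-13.7,174.7])):
        d=K-pv; print('knob',K,e,np.linalg.norm(d),'s,t',np.degrees(np.arctan2(-d[1],-d[0])),np.degrees(np.arctan2(np.hypot(*d[:2]),d[2])))
E
python3 - <<'E'
from lk import *
C={n:cam(n) for n in('top','side')}; knob(C)
im=lambda c,x,y:cv2.resize(c['image'][y:y+120,x:x+100],(400,480),interpolation=cv2.INTER_CUBIC)
save('lamp3.png',np.hstack([im(C['top'],290,140),im(C['side'],330,190)]))
E
```

```text
knob [631.1  30.2 278.1] 0.45884529744739433 120.57863671138351 s,t -52.02738584966669 26.344910964342652
knob [631.1  30.2 278.1] 0.45884529744739433 117.89159938039455 s,t -50.69473348809044 28.753554340450346
```

The lamp now reads s≈−51.5° and t≈27.5° (wanted −52.4° and 27.6°), which is good. Next I measure the rest and the barrels again.

```bash
cat >> bar.py <<'E'
def pick(ax,ps,phi,d=32,back=0): 
    Rt=R(ps,phi); return (np.array(ax,float)+Rt[:,2]*(d-back),Rt)
E
python3 - <<'E'
from lk import *
C,o=measure(((444,303,22,95),(474,243,22,87),(461,101,22,91)),65)
for x in o: print(*x)
for n,c in C.items():
    r=env.cut_out(n,'rest'); 
    if r:
        print(n,r[0]['score'],r[0]['box'])
        if n=='top':
            b=cv2.boxPoints(cv2.minAreaRect(np.argwhere(r[0]['mask'])[:,::-1].astype(np.float32))); P=np.array([plane(c,p,26) for p in b]); print(P,P.mean(0))
g=cv2.cvtColor(C['top']['image'],cv2.COLOR_RGB2GRAY).astype(int)
for x in(375,400,433,470,495): print(x,g[270:304,x])
ax=(462,99.5,22)
w=[[([431,20,200],R(-89,14),.8)],[(*pick(ax,-89,27,back=100),.8)],[(*pick(ax,-89,27),.8)]]
plan(w)
E
```

```text
[456.4 305.4  97.5] 0.7538222936933079 ['top', 'side'] {'top': (-38, np.float64(1.3), 38), 'side': (-37, np.float64(1.0), 27)}
[468.6 242.5  93. ] 0.7623424897755112 ['top', 'side'] {'top': None, 'side': None}
[462.2  99.   93.2] 0.46524663253893783 ['top', 'side'] {'top': (-56, np.float64(1.7), 35), 'side': (-55, np.float64(0.6), 31)}
top 0.61 [467.2, 273.5, 508.2, 300.2]
[[ 441.1 -292.9   26. ]
 [ 493.  -295.9   26. ]
 [ 490.6 -388.2   26. ]
 [ 438.6 -384.7   26. ]] [ 465.8 -340.4   26. ]
side 0.58 [262.5, 321.4, 296.7, 480.0]
375 [93 88 90 95 93 93 94 94 96 89 88 81 74 76 62 55 51 51 48 56 65 69 76 74
 77 74 76 79 77 77 75 76 70 74]
400 [81 83 82 80 82 82 84 84 86 87 86 88 89 92 91 90 93 92 94 93 92 92 89 89
 86 86 79 82 82 83 79 78 76 78]
433 [74 74 75 75 74 75 76 79 79 82 82 83 81 81 82 86 83 82 79 83 83 88 91 92
 89 92 89 92 92 95 88 89 86 89]
470 [123 120 123 121 125 122 115 100 105 132 141 130 107  83  74  78  75  75
  74  74  78  71  73  83 115 131 139 137 108  82 105 121 123 123]
495 [118 115 119 118 117 115 113 113  98  99 127 135 126 109  84  74  76  76
  75  75  74  73  74  73  85 116 132 144 135 102  77 103 122 122]
[0.008, -0.827, 1.086, 0.002, 0.463, -0.044, 0.8]   !!
-- [431.  20. 200.]
[-0.224, -0.658, 0.952, 0.0, 0.433, -0.0, 0.8] 
-- [431.  99.  83.]
[-0.0, 0.0, 0.833, 0.0, 0.0, -0.0, 0.8] 
-- [477. 100.  -6.]
```

Run:
```python
from lk import *
c=cam('top'); s=cam('side')
for p in((470,288.05),(495,289.05)): print(plane(c,p,26))
for p in((470,280),(470,296.1)): print(plane(c,p,26))
# rail ends along line from the first clear picture: columns 363..505 at rows 286/289
for p in((363,286),(505,289.2)): print(plane(c,p,24))
g=cv2.cvtColor(s['image'],cv2.COLOR_RGB2GRAY).astype(int)
for y in(400,440): print(y,g[y,255:305])
save('now.png',np.hstack([cv2.resize(c['image'][260:310,170:310],(560,200),interpolation=cv2.INTER_CUBIC)]))
```

```text
[ 465.6 -305.1   26. ]
[ 464.2 -361.    26. ]
[ 483.6 -305.3   26. ]
[ 447.6 -304.8   26. ]
[466.7 -65.8  24. ]
[ 464.3 -384.1   24. ]
400 [ 67  64  62  63  65  78 106 131 145 149 149 135 121 118 145 165 173 167
 154 125  93  84  79  82  81  81  80  80  81  80  80  89 112 145 167 179
 177 153 113 113 134 148 154 154 151 152 155 153 154 151]
440 [156 159 158 155 157 156 157 152 149 140 123 126 152 171 173 164 144 112
  88  79  83  80  79  77  76  80  76  79  75  82  96 129 153 164 176 167
 138 109 119 138 145 150 148 148 146 149 150 152 150 151]
```

View pics/now.png

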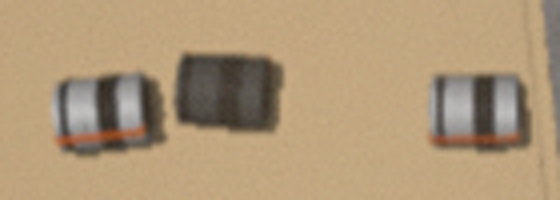

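The crop shows that one aluminium barrel (left, 195,288) has been knocked and rolled: its line is now visible on top at about −38°. The dark barrel (227,282) and the far aluminium one (289,287) are unchanged. I pick the far one first.

Request:
drive_tool:
  rows:
    - [0, -0.82, 0.3, 0, 0.2, -0.04, 0.8]
    - [0, -0.82, 0.6, 0, 0.46, -0.04, 0.8]
    - [0, -0.82, 1, 0, 0.46, -0.04, 0.8]
    - [0, -0.82, 1, 0, 0.46, -0.04, 0.8]
    - [0, -0.82, 1, 0, 0.46, -0.04, 0.8]
    - [0, -0.82, 1, 0, 0.46, -0.04, 0.8]
    - [0, -0.82, 1, 0, 0.46, -0.04, 0.8]
    - [0, -0.82, 1, 0, 0.46, -0.04, 0.8]
    - [0, -0.82, 1, 0, 0.46, -0.04, 0.8]
    - [0, -0.82, 1, 0, 0.46, -0.04, 0.8]

```text
t: 35.35
tool_pos: [430.0, 19.1, 210.3]
ee_rot: [[0.971, 0.015, 0.24], [0.015, -1.0, 0.003], [0.24, 0.001, -0.971]]
wrist_force: [0.1, -0.7, -0.4]
width: 76.3
gripper_force: 0.0
```

Run:
```python
from lk import *
s=cam('side')
for p in((280.7,400),(278.8,440)): print(plane(s,p,26))
ax=(462,99.5,22)
plan([[(*pick(ax,-88,27,back=100),.8)],[(*pick(ax,-88,27),.8)]])
print(env.state()['joint_positions'])
```

```text
[ 467.3 -242.5   26. ]
[ 465.6 -317.2   26. ]
[-0.236, -0.661, 1.037, 0.014, 0.437, -0.035, 0.8]   !!
-- [431.  98.  83.]
[0.0, -0.0, 0.833, 0.0, -0.0, -0.0, 0.8] 
-- [477. 100.  -7.]
[ -5.8 -35.1 128.1   1.6  73.1  83.1]
```

Request:
drive_tool:
  rows:
    - [-0.24, -0.66, 0.5, 0.01, 0.44, -0.03, 0.8]
    - [-0.24, -0.66, 1, 0.01, 0.44, -0.03, 0.8]
    - [-0.24, -0.66, 1, 0.01, 0.44, -0.03, 0.8]
    - [-0.24, -0.66, 1, 0.01, 0.44, -0.03, 0.8]
    - [-0.24, -0.66, 1, 0.01, 0.44, -0.03, 0.8]
    - [-0.24, -0.66, 1, 0.01, 0.44, -0.03, 0.8]
    - [-0.24, -0.66, 1, 0.01, 0.44, -0.03, 0.8]
    - [-0.24, -0.66, 1, 0.01, 0.44, -0.03, 0.8]
    - [-0.24, -0.66, 1, 0.01, 0.44, -0.03, 0.8]
    - [-0.24, -0.66, 1, 0.01, 0.44, -0.03, 0.8]

```text
t: 36.65
tool_pos: [429.6, 98.3, 86.8]
ee_rot: [[0.89, 0.031, 0.455], [0.029, -1.0, 0.013], [0.456, 0.001, -0.89]]
wrist_force: [-0.2, 0.3, 0.5]
width: 75.8
gripper_force: 0.0
```

Request:
drive_tool:
  rows:
    - [0, 0, 0.15, 0, 0, 0, 0.8]
    - [0, 0, 0.3, 0, 0, 0, 0.8]
    - [0, 0, 0.4, 0, 0, 0, 0.8]
    - [0, 0, 0.5, 0, 0, 0, 0.8]
    - [0, 0, 0.58, 0, 0, 0, 0.8]
    - [0, 0, 0.64, 0, 0, 0, 0.8]
    - [0, 0, 0.68, 0, 0, 0, 0.8]
    - [0, 0, 0.71, 0, 0, 0, 0.8]
    - [0, 0, 0.74, 0, 0, 0, 0.8]
    - [0, 0, 0.74, 0, 0, 0, 0.8]

```text
t: 37.9
tool_pos: [470.1, 99.4, 7.6]
ee_rot: [[0.89, 0.032, 0.455], [0.029, -1.0, 0.013], [0.455, 0.001, -0.89]]
wrist_force: [-1.0, 0.4, 0.4]
width: 75.8
gripper_force: 0.0
```

Run:
```python
from lk import *
S=env.state(); P=S['tool_pos'];Rt=S['ee_rot']; print(P,S['joint_positions'])
ims=[]
for n in('side','top'):
    c=cam(n); q=proj(c,[462,99,40]); x,y=int(q[0]-40),int(q[1]-40)
    im=cv2.resize(c['image'][y:y+80,x:x+80],(400,400),interpolation=cv2.INTER_CUBIC)
    u=(proj(c,P-27*Rt[:,2])-[x,y])*5+2; cv2.circle(im,tuple(int(v) for v in u),4,(255,0,255),1)
    ims.append(im)
save('g3.png',np.hstack(ims))
```

```text
[470.1  99.4   7.6] [  7.2 -21.8 142.9  -4.8  32.   98.8]
```

View pics/g3.png

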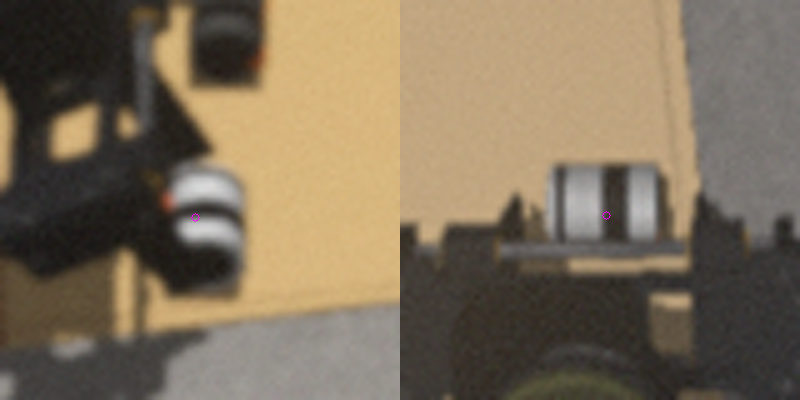

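Run:
```python
from lk import *
t=cam('top');s=cam('side');S=env.state(); P=S['tool_pos'];Rt=S['ee_rot']
qs=(proj(s,[462,99,40])-40).astype(int); qt=(proj(t,[462,99,40])-40).astype(int)
Q,e=tri(t,qt+np.array([117,194])/5,s,qs+np.array([209,152])/5); print(Q,e,Rt.T@(Q-P))
```

```text
[465.1 137.8  35.1] 1.2376944230515248 [  8.9 -38.4 -25.9]
```

Request:
drive_tool:
  rows:
    - [0, 0, 0.04, 0, 0, 0, 0.8]
    - [0, 0, 0.08, 0, 0, 0, 0.8]
    - [0, 0, 0.11, 0, 0, 0, 0.8]
    - [0, 0, 0.12, 0, 0, 0, 0.6]
    - [0, 0, 0.12, 0, 0, 0, 0.3]
    - [0, 0, 0.12, 0, 0, 0, 0.3]
    - [0, 0, 0.12, 0, 0, 0, 0.3]
    - [0, 0, 0.12, 0, 0, 0, 0.3]
    - [0, 0, 0.12, 0, 0, 0, 0.3]
    - [0, 0, 0.12, 0, 0, 0, 0.3]
  grip_force: 25

```text
t: 39.35
tool_pos: [476.7, 99.7, -5.0]
ee_rot: [[0.89, 0.032, 0.456], [0.029, -0.999, 0.013], [0.456, 0.001, -0.89]]
wrist_force: [-0.9, 0.8, 1.3]
width: 47.6
gripper_force: 25.0
```

Request:
drive_tool:
  rows:
    - [0.05, 0, -0.1, 0, 0, 0, 0.3]
    - [0.1, 0, -0.2, 0, 0, 0, 0.3]
    - [0.2, 0, -0.4, 0, 0, 0, 0.3]
    - [0.3, 0, -0.6, 0, 0, 0, 0.3]
    - [0.46, 0, -0.9, 0, 0, 0, 0.3]
    - [0.46, 0, -0.9, 0, 0, 0, 0.3]
    - [0.46, 0, -0.9, 0, 0, 0, 0.3]
    - [0.46, 0, -0.9, 0, 0, 0, 0.3]
    - [0.46, 0, -0.9, 0, 0, 0, 0.3]
    - [0.46, 0, -0.9, 0, 0, 0, 0.3]

```text
t: 40.6
tool_pos: [476.1, 99.7, 115.3]
ee_rot: [[0.89, 0.032, 0.454], [0.029, -1.0, 0.013], [0.454, 0.001, -0.891]]
wrist_force: [0.3, 0.2, -1.8]
width: 48.2
gripper_force: 25.0
```

Run:
```python
from lk import *
S=env.state(); P=S['tool_pos'];Rt=S['ee_rot']; print(P,S['joint_positions'],S['width'],S['gripper_force'],S['wrist_force'])
# place at rest y=-225
f=-26; ax=np.array([466.2,-225,36.5])
plan([[([470,40,150],R(-89,10),.3)],[([470,-70,150],R(-90,-10),.3)],[([466,-180,150],R(-90,-26),.3)],[(*pick(ax+[0,0,40],-90.4,f,32),.3)],[(*pick(ax,-90.4,f,32),.3)]])
```

```text
[476.1  99.7 115.3] [  7.1 -31.4 137.6  -3.4  47.   97. ] 48.17795544361859 24.9960994720459 [ 0.3  0.2 -1.8]
[0.072, 0.496, -0.288, -0.006, -0.567, 0.027, 0.3] 
-- [470.  40. 150.]
[-0.016, 0.917, -0.002, -0.0, -0.667, 0.033, 0.3] 
-- [470. -70. 150.]
[-0.033, 0.917, 0.005, -0.0, -0.533, 0.0, 0.3] 
-- [ 466. -180.  150.]
[0.27, 0.374, 0.817, 0.006, -0.0, 0.012, 0.3] 
-- [ 452. -225.   48.]
[0.146, -0.0, 0.299, -0.0, -0.0, 0.0, 0.3] 
-- [ 452. -225.    8.]
```

Request:
drive_tool:
  rows:
    - [0.04, 0.25, -0.29, 0, -0.3, 0.03, 0.3]
    - [0.07, 0.5, -0.29, 0, -0.57, 0.03, 0.3]
    - [0.07, 0.5, -0.29, 0, -0.57, 0.03, 0.3]
    - [0.07, 0.5, -0.29, 0, -0.57, 0.03, 0.3]
    - [0.07, 0.5, -0.29, 0, -0.57, 0.03, 0.3]
    - [0.07, 0.5, -0.29, 0, -0.57, 0.03, 0.3]
    - [0.07, 0.5, -0.29, 0, -0.57, 0.03, 0.3]
    - [0.07, 0.5, -0.29, 0, -0.57, 0.03, 0.3]
    - [0.07, 0.5, -0.29, 0, -0.57, 0.03, 0.3]
    - [0.07, 0.5, -0.29, 0, -0.57, 0.03, 0.3]

```text
t: 41.85
tool_pos: [470.1, 39.6, 151.1]
ee_rot: [[0.985, 0.017, 0.174], [0.016, -1.0, 0.007], [0.174, -0.004, -0.985]]
wrist_force: [0.4, -0.3, -1.4]
width: 48.2
gripper_force: 25.0
```

Request:
drive_tool:
  rows:
    - [-0.01, 0.3, 0, 0, -0.2, 0.03, 0.3]
    - [-0.02, 0.6, 0, 0, -0.4, 0.03, 0.3]
    - [-0.02, 0.92, 0, 0, -0.67, 0.03, 0.3]
    - [-0.02, 0.92, 0, 0, -0.67, 0.03, 0.3]
    - [-0.02, 0.92, 0, 0, -0.67, 0.03, 0.3]
    - [-0.02, 0.92, 0, 0, -0.67, 0.03, 0.3]
    - [-0.02, 0.92, 0, 0, -0.67, 0.03, 0.3]
    - [-0.02, 0.92, 0, 0, -0.67, 0.03, 0.3]
    - [-0.02, 0.92, 0, 0, -0.67, 0.03, 0.3]
    - [-0.02, 0.92, 0, 0, -0.67, 0.03, 0.3]

```text
t: 43.1
tool_pos: [469.6, -70.7, 150.4]
ee_rot: [[0.985, 0.001, -0.175], [0.002, -1.0, 0.003], [-0.175, -0.004, -0.985]]
wrist_force: [-0.1, -0.4, -2.2]
width: 47.8
gripper_force: 25.0
```

Request:
drive_tool:
  rows:
    - [-0.01, 0.3, 0, 0, -0.2, 0, 0.3]
    - [-0.02, 0.6, 0, 0, -0.4, 0, 0.3]
    - [-0.03, 0.92, 0, 0, -0.57, 0, 0.3]
    - [-0.03, 0.92, 0, 0, -0.57, 0, 0.3]
    - [-0.03, 0.92, 0, 0, -0.57, 0, 0.3]
    - [-0.03, 0.92, 0, 0, -0.57, 0, 0.3]
    - [-0.03, 0.92, 0, 0, -0.57, 0, 0.3]
    - [-0.03, 0.92, 0, 0, -0.57, 0, 0.3]
    - [-0.03, 0.92, 0, 0, -0.57, 0, 0.3]
    - [-0.03, 0.92, 0, 0, -0.57, 0, 0.3]

```text
t: 44.35
tool_pos: [466.1, -181.1, 150.6]
ee_rot: [[0.89, 0.001, -0.457], [0.003, -1.0, 0.003], [-0.457, -0.004, -0.89]]
wrist_force: [0.6, 0.1, -1.4]
width: 47.8
gripper_force: 25.0
```

Run:
```python
from lk import *
S=env.state(); P=S['tool_pos'];Rt=S['ee_rot']; print(P,Rt,S['joint_positions'],S['width'],S['gripper_force'])
f=-27; ax=np.array([466.2,-225,37])
plan([[(*pick(ax+[0,0,40],-90.4,f,32),.3)],[(*pick(ax,-90.4,f,32),.3)]])
c=cam('side'); a=P-32*Rt[:,2]; q=proj(c,a); print(a); x,y=int(q[0]-30),int(q[1]-30)
save('h3.png',cv2.resize(c['image'][y:y+60,x:x+60],(360,360),interpolation=cv2.INTER_CUBIC))
print(alpha({'side':(c,0)},a[0],a[1],a[2],90),alpha({'top':(cam('top'),0)},a[0],a[1],a[2],90))
```

```text
[ 466.1 -181.1  150.6] [[ 0.9  0.  -0.5]
 [ 0.  -1.   0. ]
 [-0.5 -0.  -0.9]] [-21.4   8.7 100.1  -9.5  96.7  69.5] 47.776659703549534 24.999918043613434
[0.28, 0.368, 0.811, 0.001, 0.006, 0.017, 0.3] 
-- [ 452. -225.   48.]
[0.152, -0.0, 0.297, -0.0, 0.0, 0.0, 0.3] 
-- [ 452. -225.    8.]
[ 480.8 -181.2  179. ]
{'side': (-6, np.float64(0.6), 51)} {'top': None}
```

Request:
drive_tool:
  rows:
    - [0.1, 0.15, 0.3, 0, 0, 0.01, 0.3]
    - [0.2, 0.3, 0.6, 0, 0, 0.02, 0.3]
    - [0.28, 0.37, 0.8, 0, 0, 0.02, 0.3]
    - [0.28, 0.37, 0.81, 0, 0, 0.02, 0.3]
    - [0.32, 0.37, 0.9, 0, 0, 0.02, 0.3]
    - [0.36, 0.37, 0.97, 0, 0, 0.02, 0.3]
    - [0.39, 0.37, 1, 0, 0, 0.02, 0.3]
    - [0.39, 0.37, 1, 0, 0, 0.02, 0.3]
    - [0.39, 0.37, 1, 0, 0, 0.02, 0.3]
    - [0.39, 0.37, 1, 0, 0, 0.02, 0.3]

```text
t: 45.7
tool_pos: [453.3, -225.3, 22.6]
ee_rot: [[0.89, -0.008, -0.456], [-0.008, -1.0, 0.002], [-0.456, 0.001, -0.89]]
wrist_force: [0.5, -1.1, -0.3]
width: 47.9
gripper_force: 25.0
```

Run:
```python
from lk import *
S=env.state(); P=S['tool_pos'];Rt=S['ee_rot']; print(P,S['width'],S['gripper_force'],S['wrist_force'])
plan([[(*pick([466.2,-225,36.5],-90.4,-29,32),.3)]])
C={n:cam(n) for n in('side','top')}; a=P-32*Rt[:,2]; print(a)
print(alpha({n:(c,0) for n,c in C.items()},a[0],a[1],a[2],90))
save('h3.png',np.hstack([cv2.resize(c['image'][int(q[1])-30:int(q[1])+30,int(q[0])-30:int(q[0])+30],(360,360),interpolation=cv2.INTER_CUBIC) for c in C.values() for q in [proj(c,a)]]))
```

```text
[ 453.3 -225.3   22.6] 47.89190569563372 24.999859035015106 [ 0.5 -1.1 -0.3]
[0.034, -0.003, 0.114, 0.001, -0.061, -0.003, 0.3] 
-- [ 451. -225.    9.]
[ 467.9 -225.3   51.1]
{'side': (-7, np.float64(0.5), 38), 'top': None}
```

View pics/h3.png

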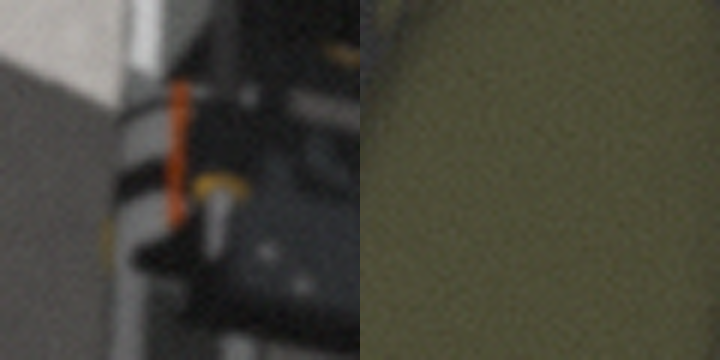

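The line is nearly on top, and the side view reads about −6°, so I add 4° while lowering.

Run:
```python
from lk import *
a=plan([[(*pick([466.3,-225,36.5],-90.4,-31.5,32),.3)],[(*pick([466.3,-225,36.5],-90.4,-31.5,32,100),.75)],[([455,-120,210],R(-90,0),.8)],[([445,0,210],R(-88,10),.7)],[([440,110,210],R(-86,18),.6)]])
```

```text
[0.024, -0.003, 0.112, 0.001, -0.144, -0.003, 0.3] 
-- [ 450. -225.    9.]
[-0.0, 0.0, -0.833, 0.0, -0.0, -0.0, 0.75] 
-- [ 502. -225.   94.]
[-0.841, -0.874, -0.614, -0.004, 1.05, -0.013, 0.8]   !!
-- [ 455. -120.  210.]
[-0.083, -1.0, -0.001, 0.006, 0.333, -0.067, 0.7] 
-- [445.   0. 210.]
[-0.01, -0.917, -0.001, 0.016, 0.266, -0.064, 0.6] 
-- [440. 110. 210.]
```

Request:
drive_tool:
  rows:
    - [0.01, 0, 0.03, 0, -0.04, 0, 0.3]
    - [0.01, 0, 0.06, 0, -0.09, 0, 0.3]
    - [0.02, 0, 0.09, 0, -0.14, 0, 0.3]
    - [0.024, 0, 0.112, 0, -0.144, 0, 0.3]
    - [0.024, 0, 0.112, 0, -0.144, 0, 0.3]
    - [0.024, 0, 0.112, 0, -0.144, 0, 0.3]
    - [0.024, 0, 0.112, 0, -0.144, 0, 0.55]
    - [0.024, 0, 0.112, 0, -0.144, 0, 0.65]
    - [0.024, 0, 0.112, 0, -0.144, 0, 0.75]
    - [0.024, 0, 0.112, 0, -0.144, 0, 0.75]

```text
t: 47.05
tool_pos: [449.0, -225.1, 8.7]
ee_rot: [[0.852, -0.008, -0.523], [-0.008, -1.0, 0.004], [-0.523, 0.001, -0.852]]
wrist_force: [0.0, -0.2, 0.2]
width: 70.9
gripper_force: 0.0
```

Request:
drive_tool:
  rows:
    - [0, 0, -0.1, 0, 0, 0, 0.75]
    - [0, 0, -0.25, 0, 0, 0, 0.75]
    - [0, 0, -0.5, 0, 0, 0, 0.75]
    - [0, 0, -0.83, 0, 0, 0, 0.75]
    - [0, 0, -0.83, 0, 0, 0, 0.75]
    - [0, 0, -0.83, 0, 0, 0, 0.75]
    - [0, 0, -0.83, 0, 0, 0, 0.75]
    - [0, 0, -0.83, 0, 0, 0, 0.75]
    - [0, 0, -0.83, 0, 0, 0, 0.75]
    - [0, 0, -0.83, 0, 0, 0, 0.75]

```text
t: 48.3
tool_pos: [501.3, -225.4, 93.6]
ee_rot: [[0.852, -0.008, -0.523], [-0.008, -1.0, 0.004], [-0.523, 0.001, -0.852]]
wrist_force: [-0.4, -0.3, 0.3]
width: 71.5
gripper_force: 0.0
```

Request:
drive_tool:
  rows:
    - [-0.4, -0.2, -0.5, 0, 0.3, 0, 0.8]
    - [-0.84, -0.87, -0.61, 0, 1, 0, 0.8]
    - [-0.84, -0.87, -0.61, 0, 1, 0, 0.8]
    - [-0.84, -0.87, -0.61, 0, 1, 0, 0.8]
    - [-0.84, -0.87, -0.61, 0, 1, 0, 0.8]
    - [-0.84, -0.87, -0.61, 0, 1, 0, 0.8]
    - [-0.84, -0.87, -0.61, 0, 1, 0, 0.8]
    - [-0.84, -0.87, -0.61, 0, 1, 0, 0.8]
    - [-0.84, -0.87, -0.61, 0, 1, 0, 0.8]
    - [-0.84, -0.87, -0.61, 0, 1, 0, 0.8]

```text
t: 49.55
tool_pos: [454.7, -120.6, 208.6]
ee_rot: [[1.0, -0.008, -0.027], [-0.008, -1.0, -0.001], [-0.027, 0.001, -1.0]]
wrist_force: [-1.4, -0.1, -0.7]
width: 75.9
gripper_force: 0.0
```

Request:
drive_tool:
  rows:
    - [-0.08, -1, 0, 0, 0.33, -0.07, 0.7]
    - [-0.08, -1, 0, 0, 0.33, -0.07, 0.7]
    - [-0.08, -1, 0, 0, 0.33, -0.07, 0.7]
    - [-0.08, -1, 0, 0, 0.33, -0.07, 0.7]
    - [-0.08, -1, 0, 0, 0.33, -0.07, 0.7]
    - [-0.08, -1, 0, 0, 0.33, -0.07, 0.7]
    - [-0.08, -1, 0, 0, 0.33, -0.07, 0.7]
    - [-0.08, -1, 0, 0, 0.33, -0.07, 0.7]
    - [-0.08, -1, 0, 0, 0.33, -0.07, 0.7]
    - [-0.08, -1, 0, 0, 0.33, -0.07, 0.7]

```text
t: 50.8
tool_pos: [446.0, -0.5, 208.9]
ee_rot: [[0.989, 0.028, 0.146], [0.028, -1.0, 0.001], [0.146, 0.003, -0.989]]
wrist_force: [-0.1, -0.5, 0.3]
width: 66.7
gripper_force: 0.0
```

Run:
```python
from lk import *
C={n:cam(n) for n in('side','top')}
M={n:(c,0) for n,c in C.items()}
print(alpha(M,466.2,-225,36,90))
a=[(466,-225,36),(458,303,22),(474,243,22)]
ro=[]
for n,c in C.items():
    ro.append(np.hstack([cv2.resize(c['image'][int(q[1])-22:int(q[1])+22,int(q[0])-22:int(q[0])+22],(264,264),interpolation=cv2.INTER_CUBIC) for p in a for q in [proj(c,p)]]))
    print(n,[proj(c,p).astype(int)-22 for p in a])
    for q in env.mark_of(n,'barrel1'): print(q['score'],q['at'],plane(c,q['at'],22))
save('mid.png',np.vstack(ro)); print(env.state()['tool_pos'])
```

```text
{'side': (7, np.float64(0.7), 88), 'top': (8, np.float64(1.0), 47)}
side [array([257, 366]), array([259, 187]), array([265, 202])]
0.66 [283.4, 207.9] [462.5 309.2  22. ]
0.58 [229.6, 309.8] [350.1 -28.2  22. ]
0.57 [285.8, 221.9] [469.8 253.4  22. ]
0.57 [278.6, 387.7] [ 462.5 -215.4   22. ]
top [array([413, 265]), array([175, 265]), array([203, 258])]
0.94 [227.9, 278.7] [478.7 236.9  22. ]
0.8 [440.2, 286.0] [ 469.4 -239.1   22. ]
0.65 [195.8, 291.4] [449.2 307.3  22. ]
[446.   -0.4 209. ]
```

View pics/mid.png

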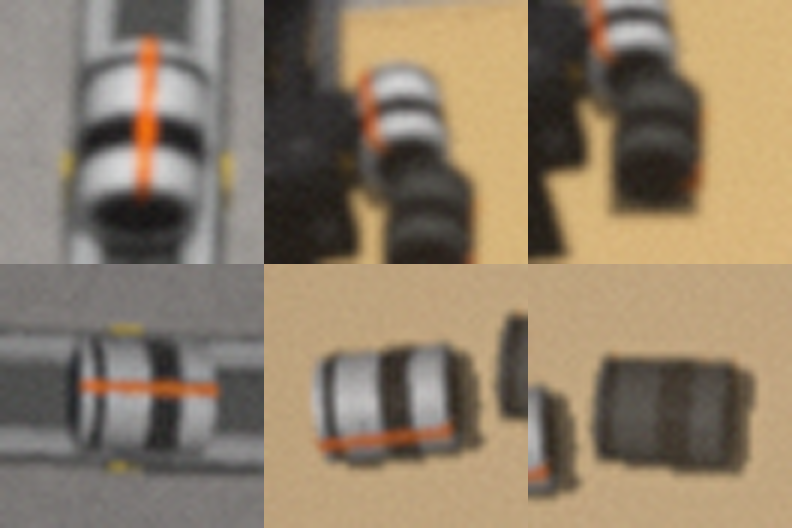

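The crops show the first barrel seated in the rest, its line within about 5° of the top. On the mat, the aluminium barrel's line is at about −38° and the dark barrel's is at its +x flank.

Run:
```python
from lk import *
C={n:cam(n) for n in('side','top')}; t,s=C['top'],C['side']
M={n:(c,0) for n,c in C.items()}
A=plane(t,(195.6,288),22); D=plane(t,(227,282.7),22); print(A,D)
# side silhouette centres read from the crops: A cols 360..443 rows 62..(~195); D cols 612..698 rows 72..212
print('sideD',proj(s,D),(265+(655-528)/6,202+142/6),'sideA',proj(s,A),259+(401-264)/6)
print('D tri',tri(t,(227,282.7),s,(265+(655-528)/6,202+142/6)))
print(alpha(M,*A,97),alpha(M,*D,87.5))
for n,c in C.items():
    o=orange(c); q=proj(c,D).astype(int); y,x=np.nonzero(o[q[1]-14:q[1]+14,q[0]-14:q[0]+14]); print(n,list(zip(x+q[0]-14,y+q[1]-14)))
for a in range(70,125,10):
    r=np.radians(a); print(a,[proj(s,D+20*np.array([np.sin(r),0,np.cos(r)])+[0,e*24,0]) for e in(-1,1)])
```

```text
[456.8 308.1  22. ] [469.7 238.6  22. ]
sideD [285.7 225.8] (286.1666666666667, 225.66666666666666) sideA [281.3 208.2] 281.8333333333333
D tri (array([470.3, 238.6,  22.3]), np.float64(1.2977694636130892))
{'side': (-43, np.float64(0.3), 29), 'top': (-42, np.float64(0.0), 37)} {'side': None, 'top': None}
side [(np.int64(293), np.int64(230))]
top []
70 [array([292.8, 230.2]), array([292.9, 217.6])]
80 [array([293.2, 231.2]), array([293.2, 218.5])]
90 [array([293.3, 232.1]), array([293.4, 219.5])]
100 [array([293.2, 233.1]), array([293.3, 220.4])]
110 [array([292.9, 234. ]), array([293. , 221.4])]
120 [array([292.4, 234.9]), array([292.4, 222.2])]
```

Run:
```python
from lk import *
c=cam('side'); i=c['image'].astype(int); e=(i[...,0]-i[...,1])
print(e[214:238,284:298])
A=(456.8,308.1,22)
plan([[([440,118,205],R(-86,15),.7)],[([440,230,190],R(-84,21),.62)],[(*pick(A,-82.7,21,32,90),.62)],[(*pick(A,-82.7,21,32),.62)]])
```

```text
[[ 4  6  4  3  7  9 18 26 32 33 34 31 33 35]
 [ 2  2  3  6  6  8 13 23 26 31 34 29 33 32]
 [ 3  3  2  4  2  2  7 10 17 29 34 33 32 33]
 [ 2  1  3  3  2  1  1  5 14 25 28 32 32 32]
 [ 2  1  0  2  2  2  3  3  7 22 30 32 32 33]
 [ 3  4  3  2  3  5  4  4  5 21 32 34 34 32]
 [ 4  5  3  5  6  6  6  4  9 27 38 40 34 33]
 [ 5  5  5  4  7  3  6  6 10 28 42 37 35 32]
 [ 5  5  5  7  2  5  4  4 10 26 36 36 34 33]
 [ 3  5  2  1  3  5  5  6 14 25 32 34 34 33]
 [ 1  1  5  4  3  6  6  7 11 26 29 35 34 34]
 [ 3  5  2  2  4  2  4  5 10 24 29 35 33 30]
 [ 4  5  0  3  6  5  3  4  9 20 33 30 33 32]
 [ 3  6  6  5  6  4  2  4  9 20 27 33 32 35]
 [ 5  6  4  7  4  5  4  3  9 24 32 33 34 32]
 [ 6  8  5  5  3  5  8  8 19 34 39 36 33 34]
 [ 6  6  5  7  7  7  8  9 27 43 42 38 34 34]
 [ 7 10  6  4  7 10 15 25 34 49 44 37 34 34]
 [ 7  6  8  3  8 11 21 32 45 45 40 36 34 35]
 [ 5  7  8 10  7 13 19 31 36 42 36 34 33 32]
 [ 5  7  7  6  3 10 11 20 29 35 36 34 33 33]
 [ 8  6  9  6  5 10 11 17 25 32 33 34 34 35]
 [14 14 12 12 12 13 14 18 24 31 34 36 32 36]
 [23 24 20 24 24 26 22 26 28 34 35 32 32 32]]
[-0.026, -0.988, 0.026, 0.022, 0.221, -0.076, 0.7] 
-- [440. 118. 205.]
[0.03, -0.931, 0.137, 0.021, 0.2, -0.064, 0.62] 
-- [440. 230. 190.]
[-0.308, -0.629, 0.898, 0.015, -0.0, -0.04, 0.62] 
-- [436. 305.  76.]
[-0.0, 0.0, 0.75, 0.0, -0.0, -0.0, 0.62] 
-- [468. 310.  -8.]
```

Request:
drive_tool:
  rows:
    - [-0.03, -0.98, 0.03, 0.02, 0.22, -0.08, 0.7]
    - [-0.03, -0.98, 0.03, 0.02, 0.22, -0.08, 0.7]
    - [-0.03, -0.98, 0.03, 0.02, 0.22, -0.08, 0.7]
    - [-0.03, -0.98, 0.03, 0.02, 0.22, -0.08, 0.7]
    - [-0.03, -0.98, 0.03, 0.02, 0.22, -0.08, 0.7]
    - [-0.03, -0.98, 0.03, 0.02, 0.22, -0.08, 0.7]
    - [-0.03, -0.98, 0.03, 0.02, 0.22, -0.08, 0.7]
    - [-0.03, -0.98, 0.03, 0.02, 0.22, -0.08, 0.7]
    - [-0.03, -0.98, 0.03, 0.02, 0.22, -0.08, 0.7]
    - [-0.03, -0.98, 0.03, 0.02, 0.22, -0.08, 0.7]

```text
t: 52.4
tool_pos: [439.7, 117.0, 204.5]
ee_rot: [[0.964, 0.071, 0.258], [0.069, -0.997, 0.017], [0.258, 0.002, -0.966]]
wrist_force: [0.1, 0.2, 0.9]
width: 66.4
gripper_force: 0.0
```

Request:
drive_tool:
  rows:
    - [0.03, -0.93, 0.14, 0.02, 0.2, -0.06, 0.62]
    - [0.03, -0.93, 0.14, 0.02, 0.2, -0.06, 0.62]
    - [0.03, -0.93, 0.14, 0.02, 0.2, -0.06, 0.62]
    - [0.03, -0.93, 0.14, 0.02, 0.2, -0.06, 0.62]
    - [0.03, -0.93, 0.14, 0.02, 0.2, -0.06, 0.62]
    - [0.03, -0.93, 0.14, 0.02, 0.2, -0.06, 0.62]
    - [0.03, -0.93, 0.14, 0.02, 0.2, -0.06, 0.62]
    - [0.03, -0.93, 0.14, 0.02, 0.2, -0.06, 0.62]
    - [0.03, -0.93, 0.14, 0.02, 0.2, -0.06, 0.62]
    - [0.03, -0.93, 0.14, 0.02, 0.2, -0.06, 0.62]

```text
t: 53.65
tool_pos: [439.5, 228.8, 189.0]
ee_rot: [[0.929, 0.104, 0.356], [0.098, -0.995, 0.036], [0.358, 0.001, -0.934]]
wrist_force: [-0.4, 0.3, 0.1]
width: 58.9
gripper_force: 0.0
```

Request:
drive_tool:
  rows:
    - [-0.15, -0.63, 0.3, 0.01, 0, -0.04, 0.62]
    - [-0.3, -0.63, 0.6, 0.01, 0, -0.04, 0.62]
    - [-0.31, -0.63, 0.9, 0.01, 0, -0.04, 0.62]
    - [-0.31, -0.63, 0.9, 0.01, 0, -0.04, 0.62]
    - [-0.31, -0.63, 0.9, 0.01, 0, -0.04, 0.62]
    - [-0.31, -0.63, 0.9, 0.01, 0, -0.04, 0.62]
    - [-0.31, -0.63, 0.9, 0.01, 0, -0.04, 0.62]
    - [-0.31, -0.63, 0.9, 0.01, 0, -0.04, 0.62]
    - [-0.31, -0.63, 0.9, 0.01, 0, -0.04, 0.62]
    - [-0.31, -0.63, 0.9, 0.01, 0, -0.04, 0.62]

```text
t: 54.9
tool_pos: [435.5, 304.2, 74.7]
ee_rot: [[0.926, 0.126, 0.355], [0.119, -0.992, 0.041], [0.358, 0.004, -0.934]]
wrist_force: [0.5, -0.1, -0.0]
width: 59.1
gripper_force: 0.0
```

Run:
```python
from lk import *
t=cam('top'); s=cam('side'); S=env.state(); print(S['tool_pos'],S['joint_positions'],S['width'])
A=(456.8,308.1,22)
plan([[(*pick(A,-82.7,21,32),.62)]])
print(alpha({'top':(t,0)},*A,97),alpha({'side':(s,0)},*A,97))
q=(proj(t,A)-30).astype(int); im=cv2.resize(t['image'][q[1]:q[1]+60,q[0]:q[0]+80],(640,480),interpolation=cv2.INTER_CUBIC)
for e in(-24,24):
    u=(proj(t,np.array(A)+e*np.array([np.cos(np.radians(97.3)),np.sin(np.radians(97.3)),0]))-q)*8+4; cv2.circle(im,tuple(int(v) for v in u),5,(255,0,255),1)
save('a1.png',im)
```

```text
[435.5 304.2  74.7] [ 35.  -14.1 128.4 -13.3  47.8 125.1] 58.80254831454853
[0.011, -0.012, 0.741, 0.008, 0.001, 0.0, 0.62] 
-- [468. 309.  -8.]
{'top': (-42, np.float64(0.1), 39)} {'side': (-41, np.float64(0.3), 25)}
```

View pics/a1.png

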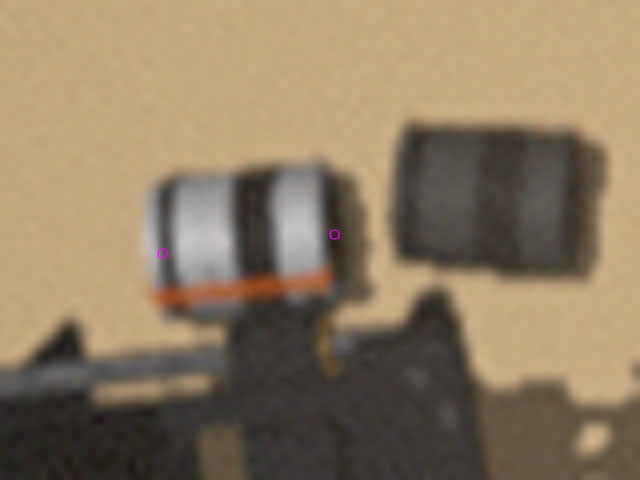

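Run:
```python
from lk import *
t=cam('top'); S=env.state();P=S['tool_pos'];Rt=S['ee_rot']
A=(456.8,308.1,22); q=(proj(t,A)-30).astype(int)
for sg in(-1,1):
  for w in (29.4,41): print(sg,w,(proj(t,P+Rt@np.array([10,sg*w,-26]))-q)*8+4)
print((proj(t,A)-q)*8+4)
```

```text
-1 29.4 [ 77.7 322.8]
-1 41 [ 33.3 327.8]
1 29.4 [302.3 297.7]
1 41 [346.5 292.8]
[248.9 244. ]
```

The left fingertip shows at (75,325), where it is predicted, and the fingers straddle the barrel. I descend and grip.

Request:
drive_tool:
  rows:
    - [0, -0.01, 0.15, 0, 0, 0, 0.62]
    - [0.01, -0.01, 0.3, 0, 0, 0, 0.62]
    - [0.01, -0.01, 0.42, 0, 0, 0, 0.62]
    - [0.01, -0.01, 0.53, 0, 0, 0, 0.62]
    - [0.01, -0.01, 0.62, 0, 0, 0, 0.62]
    - [0.01, -0.01, 0.7, 0, 0, 0, 0.62]
    - [0.01, -0.01, 0.74, 0, 0, 0, 0.62]
    - [0.01, -0.01, 0.74, 0, 0, 0, 0.4]
    - [0.01, -0.01, 0.74, 0, 0, 0, 0.3]
    - [0.01, -0.01, 0.74, 0, 0, 0, 0.3]
  grip_force: 25

```text
t: 56.3
tool_pos: [468.1, 309.3, -7.5]
ee_rot: [[0.926, 0.126, 0.356], [0.119, -0.992, 0.042], [0.358, 0.004, -0.934]]
wrist_force: [-0.6, 0.5, -1.1]
width: 48.0
gripper_force: 25.0
```

Request:
drive_tool:
  rows:
    - [0, 0, 0, 0, 0, 0, 0.3]
    - [0, 0, 0, 0, 0, 0, 0.3]
    - [0.04, 0, -0.1, 0, 0, 0, 0.3]
    - [0.1, 0, -0.25, 0, 0, 0, 0.3]
    - [0.2, 0, -0.5, 0, 0, 0, 0.3]
    - [0.3, 0, -0.8, 0, 0, 0, 0.3]
    - [0.37, 0, -0.98, 0, 0, 0, 0.3]
    - [0.37, 0, -0.98, 0, 0, 0, 0.3]
    - [0.37, 0, -0.98, 0, 0, 0, 0.3]
    - [0.37, 0, -0.98, 0, 0, 0, 0.3]

```text
t: 57.55
tool_pos: [466.4, 309.0, 115.9]
ee_rot: [[0.927, 0.126, 0.353], [0.119, -0.992, 0.04], [0.355, 0.005, -0.935]]
wrist_force: [-0.5, -0.3, -2.8]
width: 48.1
gripper_force: 25.0
```

Run:
```python
from lk import *
S=env.state(); print(S['tool_pos'],S['width'],S['gripper_force'])
ax=np.array([465.3,-328,37])
plan([[([465,205,150],R(-85,8),.3)],[([465,90,150],R(-88,-6),.3)],[([465,-25,150],R(-90,-20),.3)],[([460,-142,150],R(-90.4,-21),.3)],[([455,-255,150],R(-90.4,-21),.3)],[(*pick(ax+[0,0,14],-90.4,-21,32),.3)],[(*pick(ax,-90.4,-21,32),.3)],[(*pick(ax,-90.4,-21,32,100),.75)]])
```

```text
[466.4 309.  115.9] 48.12234305508877 24.987486004829407
[-0.013, 0.86, -0.304, -0.009, -0.427, 0.074, 0.3] 
-- [465. 205. 150.]
[-0.083, 0.954, -0.012, -0.001, -0.466, 0.1, 0.3] 
-- [465.  90. 150.]
[-0.033, 0.958, 0.004, 0.015, -0.467, 0.065, 0.3] 
-- [465. -25. 150.]
[-0.039, 0.975, 0.014, 0.004, -0.033, 0.013, 0.3] 
-- [ 460. -142.  150.]
[-0.033, 0.942, 0.012, 0.0, -0.0, -0.0, 0.3] 
-- [ 455. -255.  150.]
[0.379, 0.608, 1.005, 0.0, -0.0, -0.0, 0.3]   !!
-- [ 454. -328.   21.]
[0.042, -0.0, 0.109, 0.0, -0.0, -0.0, 0.3] 
-- [ 454. -328.    7.]
[0.0, -0.0, -0.833, 0.0, -0.0, -0.0, 0.75] 
-- [ 490. -328.  100.]
```

Request:
drive_tool:
  rows:
    - [-0.01, 0.4, -0.2, 0, -0.2, 0.04, 0.3]
    - [-0.01, 0.86, -0.3, -0.01, -0.43, 0.07, 0.3]
    - [-0.01, 0.86, -0.3, -0.01, -0.43, 0.07, 0.3]
    - [-0.01, 0.86, -0.3, -0.01, -0.43, 0.07, 0.3]
    - [-0.01, 0.86, -0.3, -0.01, -0.43, 0.07, 0.3]
    - [-0.01, 0.86, -0.3, -0.01, -0.43, 0.07, 0.3]
    - [-0.01, 0.86, -0.3, -0.01, -0.43, 0.07, 0.3]
    - [-0.01, 0.86, -0.3, -0.01, -0.43, 0.07, 0.3]
    - [-0.01, 0.86, -0.3, -0.01, -0.43, 0.07, 0.3]
    - [-0.01, 0.86, -0.3, -0.01, -0.43, 0.07, 0.3]

```text
t: 58.8
tool_pos: [466.5, 205.7, 151.6]
ee_rot: [[0.986, 0.089, 0.14], [0.088, -0.996, 0.013], [0.141, -0.0, -0.99]]
wrist_force: [-0.4, 0.3, -0.2]
width: 48.0
gripper_force: 25.0
```

Request:
drive_tool:
  rows:
    - [-0.04, 0.4, 0, 0, -0.2, 0.05, 0.3]
    - [-0.08, 0.95, -0.01, 0, -0.47, 0.1, 0.3]
    - [-0.08, 0.95, -0.01, 0, -0.47, 0.1, 0.3]
    - [-0.08, 0.95, -0.01, 0, -0.47, 0.1, 0.3]
    - [-0.08, 0.95, -0.01, 0, -0.47, 0.1, 0.3]
    - [-0.08, 0.95, -0.01, 0, -0.47, 0.1, 0.3]
    - [-0.08, 0.95, -0.01, 0, -0.47, 0.1, 0.3]
    - [-0.08, 0.95, -0.01, 0, -0.47, 0.1, 0.3]
    - [-0.08, 0.95, -0.01, 0, -0.47, 0.1, 0.3]
    - [-0.08, 0.95, -0.01, 0, -0.47, 0.1, 0.3]

```text
t: 60.05
tool_pos: [467.0, 91.3, 151.4]
ee_rot: [[0.994, 0.037, -0.105], [0.037, -0.999, -0.003], [-0.105, -0.001, -0.994]]
wrist_force: [1.4, -0.0, -0.7]
width: 48.0
gripper_force: 25.0
```

Request:
drive_tool:
  rows:
    - [-0.01, 0.4, 0, 0.01, -0.2, 0.03, 0.3]
    - [-0.03, 0.96, 0, 0.01, -0.47, 0.06, 0.3]
    - [-0.03, 0.96, 0, 0.01, -0.47, 0.06, 0.3]
    - [-0.03, 0.96, 0, 0.01, -0.47, 0.06, 0.3]
    - [-0.03, 0.96, 0, 0.01, -0.47, 0.06, 0.3]
    - [-0.03, 0.96, 0, 0.01, -0.47, 0.06, 0.3]
    - [-0.03, 0.96, 0, 0.01, -0.47, 0.06, 0.3]
    - [-0.03, 0.96, 0, 0.01, -0.47, 0.06, 0.3]
    - [-0.03, 0.96, 0, 0.01, -0.47, 0.06, 0.3]
    - [-0.03, 0.96, 0, 0.01, -0.47, 0.06, 0.3]

```text
t: 61.3
tool_pos: [467.6, -24.0, 151.6]
ee_rot: [[0.939, 0.005, -0.344], [0.005, -1.0, -0.003], [-0.344, 0.001, -0.939]]
wrist_force: [0.5, 0.1, -1.2]
width: 48.1
gripper_force: 25.0
```

Request:
drive_tool:
  rows:
    - [-0.02, 0.5, 0.01, 0, -0.03, 0.01, 0.3]
    - [-0.04, 0.97, 0.01, 0, -0.03, 0.01, 0.3]
    - [-0.04, 0.97, 0.01, 0, -0.03, 0.01, 0.3]
    - [-0.04, 0.97, 0.01, 0, -0.03, 0.01, 0.3]
    - [-0.04, 0.97, 0.01, 0, -0.03, 0.01, 0.3]
    - [-0.04, 0.97, 0.01, 0, -0.03, 0.01, 0.3]
    - [-0.04, 0.97, 0.01, 0, -0.03, 0.01, 0.3]
    - [-0.04, 0.97, 0.01, 0, -0.03, 0.01, 0.3]
    - [-0.04, 0.97, 0.01, 0, -0.03, 0.01, 0.3]
    - [-0.04, 0.97, 0.01, 0, -0.03, 0.01, 0.3]

```text
t: 62.55
tool_pos: [463.4, -140.4, 152.2]
ee_rot: [[0.933, 0.0, -0.359], [-0.001, -1.0, -0.003], [-0.359, 0.003, -0.933]]
wrist_force: [-1.0, 0.2, -0.4]
width: 47.6
gripper_force: 25.0
```

Request:
drive_tool:
  rows:
    - [-0.02, 0.5, 0.01, 0, 0, 0, 0.3]
    - [-0.03, 0.94, 0.01, 0, 0, 0, 0.3]
    - [-0.03, 0.94, 0.01, 0, 0, 0, 0.3]
    - [-0.03, 0.94, 0.01, 0, 0, 0, 0.3]
    - [-0.03, 0.94, 0.01, 0, 0, 0, 0.3]
    - [-0.03, 0.94, 0.01, 0, 0, 0, 0.3]
    - [-0.03, 0.94, 0.01, 0, 0, 0, 0.3]
    - [-0.03, 0.94, 0.01, 0, 0, 0, 0.3]
    - [-0.03, 0.94, 0.01, 0, 0, 0, 0.3]
    - [-0.03, 0.94, 0.01, 0, 0, 0, 0.3]

```text
t: 63.8
tool_pos: [459.6, -253.2, 152.7]
ee_rot: [[0.933, 0.0, -0.359], [-0.001, -1.0, -0.003], [-0.359, 0.003, -0.933]]
wrist_force: [-0.5, 0.0, -1.1]
width: 47.6
gripper_force: 25.0
```

Run:
```python
from lk import *
S=env.state(); P=S['tool_pos'];Rt=S['ee_rot']; print(P,S['width'],S['gripper_force'],S['joint_positions'])
ax=np.array([465.3,-328,37])
plan([[(*pick(ax+[0,0,18],-90.4,-21,32),.3)],[(*pick(ax,-90.4,-21,32),.3)]])
C={n:cam(n) for n in('side','top')}; a=P-32*Rt[:,2]; print(a,{n:proj(c,a) for n,c in C.items()})
print(alpha({n:(c,0) for n,c in C.items()},a[0],a[1],a[2],90))
print('rest1',alpha({n:(c,0) for n,c in C.items()},466.2,-226,36,90))
knob(C)
```

```text
[ 459.6 -253.2  152.7] 47.603488222336985 24.987588822841644 [-28.7   6.6 100.8 -10.   91.2  62.8]
[0.337, 0.62, 1.011, 0.01, 0.001, 0.011, 0.3]   !!
-- [ 454. -328.   25.]
[0.054, -0.0, 0.14, -0.0, 0.0, 0.0, 0.3] 
-- [ 454. -328.    7.]
[ 471.1 -253.1  182.6] {'side': array([279. , 362.1]), 'top': array([462.9, 280.9])}
{'side': None, 'top': None}
rest1 {'side': (6, np.float64(8.3), 22), 'top': None}Traceback (most recent call last):
  File "<stdin>", line 8, in <module>
  File "lk.py", line 6, in knob
    q=proj(c,[620,0,265]); w=np.zeros_like(m); cv2.circle(w,(int(q[0]),int(q[1])),60,1,-1); N,l,st,ce=cv2.connectedComponentsWithStats(m&w); k=1+st[1:,4].argmax(); c['k']=ce[k]
                                                                                                                                                 ~~~~~~~~~~~~~~~^^
ValueError: attempt to get argmax of an empty sequence
```

I've already used up the 14-picture allowance, and in fact went one over, so from here I check by numbers only.

Run:
```python
from lk import *
c=cam('side'); o=orange(c); y,x=np.nonzero(o[325:420,240:330]); print(list(zip(x+240,y+325))[:60])
i=c['image'].astype(int); b=i.sum(2)//3; print(b[340:384:4,262:300:2])
S=env.state();P=S['tool_pos'];Rt=S['ee_rot'];a=P-32*Rt[:,2]
for al in(-15,0,15):
    r=np.radians(al); print(al,[proj(c,a+20*np.array([np.sin(r),0,np.cos(r)])+[0,e*24,0]) for e in(-1,1)])
```

```text
[(np.int64(280), np.int64(388)), (np.int64(281), np.int64(388)), (np.int64(280), np.int64(389)), (np.int64(281), np.int64(389)), (np.int64(280), np.int64(390)), (np.int64(281), np.int64(390)), (np.int64(280), np.int64(391)), (np.int64(281), np.int64(391)), (np.int64(280), np.int64(392)), (np.int64(281), np.int64(392)), (np.int64(280), np.int64(393)), (np.int64(281), np.int64(393)), (np.int64(280), np.int64(394)), (np.int64(281), np.int64(394)), (np.int64(280), np.int64(395)), (np.int64(281), np.int64(395)), (np.int64(280), np.int64(396)), (np.int64(281), np.int64(396)), (np.int64(280), np.int64(397)), (np.int64(281), np.int64(397)), (np.int64(280), np.int64(398)), (np.int64(281), np.int64(398))]
[[175 171 166 168 158 135 158  82  89 105  69  34  32  39  59 126 112  95
   89]
 [170 170 172 165 155 112  59  37  42  49  47  39  34  31  55 134 116 137
  157]
 [167 170 169 140  74  42  35  36  32  33  36  32  30  29  37  41  36  31
   38]
 [169 169 158  99  92  62  33  30  32  34  28  29  39  47  37  44  48  42
   31]
 [170 167 158 114  95  62  33  52  70  52  38  35  46  48  49  36  35  39
   41]
 [177 170 155  80  33  33  58  79  86  70  51  49  50  54  55  50  47  54
   40]
 [168 168 137  52  46  68  97 105  52  47  48  50  49  45  51  52  45  48
   51]
 [173 169 134  93 103 128 188 148  58  46  51  56  72  55  48  50  50  52
   49]
 [170 169 148 112 105 100  62  31  34  42  51  52  59  50  48  48  50  46
   53]
 [171 168 149 108  62  29  24  24  29  31  43  45  46  49  50  68  79  53
   47]
 [174 172 168 151  88  34  21  25  27  24  32  29  21  29  25  30  32  35
   33]]
-15 [array([274.8, 369.4]), array([275.7, 342.9])]
0 [array([278.1, 369.2]), array([278.8, 342.7])]
15 [array([281.4, 369.3]), array([282. , 342.8])]
```

Request:
drive_tool:
  rows:
    - [0.1, 0.3, 0.2, 0.01, 0, 0.01, 0.3]
    - [0.2, 0.62, 0.5, 0.01, 0, 0.01, 0.3]
    - [0.34, 0.62, 0.9, 0.01, 0, 0.01, 0.3]
    - [0.34, 0.62, 1, 0.01, 0, 0.01, 0.3]
    - [0.34, 0.62, 1, 0.01, 0, 0.01, 0.3]
    - [0.34, 0.62, 1, 0.01, 0, 0.01, 0.3]
    - [0.34, 0.62, 1, 0.01, 0, 0.01, 0.3]
    - [0.34, 0.62, 1, 0.01, 0, 0.01, 0.3]
    - [0.34, 0.62, 1, 0.01, 0, 0.01, 0.3]
    - [0.34, 0.62, 1, 0.01, 0, 0.01, 0.3]

```text
t: 65.2
tool_pos: [454.7, -327.9, 26.3]
ee_rot: [[0.933, -0.006, -0.359], [-0.006, -1.0, 0.002], [-0.359, -0.0, -0.933]]
wrist_force: [-0.5, 0.5, -1.2]
width: 47.8
gripper_force: 25.0
```

Run:
```python
from lk import *
S=env.state(); P=S['tool_pos'];Rt=S['ee_rot']; print(P,S['width'],S['wrist_force'])
ax=np.array([465.3,-328,36.5])
plan([[(*pick(ax,-90.4,-21,32),.3)],[(*pick(ax,-90.4,-21,32,100),.75)],[([500,-215,210],R(-90,-21),.75)],[([505,-98,210],R(-91,-30),.7)],[([510,20,210],R(-92,-40),.65)],[([515,138,190],R(-92.5,-48),.62)]])
```

```text
[ 454.7 -327.9   26.3] 47.78352064820295 [-0.5  0.5 -1.2]
[0.052, -0.0, 0.156, 0.0, 0.001, 0.001, 0.3] 
-- [ 454. -328.    7.]
[0.0, -0.0, -0.834, 0.0, -0.0, 0.0, 0.75] 
-- [ 490. -328.  100.]
[-0.254, -0.944, -0.884, -0.005, -0.0, -0.012, 0.75] 
-- [ 500. -215.  210.]
[0.039, -0.975, -0.015, 0.015, -0.3, 0.03, 0.7] 
-- [505. -98. 210.]
[0.021, -0.984, -0.012, 0.019, -0.333, 0.027, 0.65] 
-- [510.  20. 210.]
[0.113, -0.984, 0.123, 0.011, -0.267, 0.012, 0.62] 
-- [515. 138. 190.]
```

Request:
drive_tool:
  rows:
    - [0.01, 0, 0.04, 0, 0, 0, 0.3]
    - [0.02, 0, 0.08, 0, 0, 0, 0.3]
    - [0.04, 0, 0.12, 0, 0, 0, 0.3]
    - [0.05, 0, 0.155, 0, 0, 0, 0.3]
    - [0.05, 0, 0.155, 0, 0, 0, 0.3]
    - [0.05, 0, 0.155, 0, 0, 0, 0.3]
    - [0.05, 0, 0.155, 0, 0, 0, 0.55]
    - [0.05, 0, 0.155, 0, 0, 0, 0.65]
    - [0.05, 0, 0.155, 0, 0, 0, 0.75]
    - [0.05, 0, 0.155, 0, 0, 0, 0.75]

```text
t: 66.45
tool_pos: [453.6, -327.9, 6.6]
ee_rot: [[0.933, -0.006, -0.359], [-0.006, -1.0, 0.003], [-0.359, -0.0, -0.933]]
wrist_force: [-0.6, 0.1, 0.2]
width: 70.4
gripper_force: 0.0
```

Request:
drive_tool:
  rows:
    - [0, 0, -0.1, 0, 0, 0, 0.75]
    - [0, 0, -0.25, 0, 0, 0, 0.75]
    - [0, 0, -0.5, 0, 0, 0, 0.75]
    - [0, 0, -0.83, 0, 0, 0, 0.75]
    - [0, 0, -0.83, 0, 0, 0, 0.75]
    - [0, 0, -0.83, 0, 0, 0, 0.75]
    - [0, 0, -0.83, 0, 0, 0, 0.75]
    - [0, 0, -0.83, 0, 0, 0, 0.75]
    - [0, 0, -0.83, 0, 0, 0, 0.75]
    - [0, 0, -0.83, 0, 0, 0, 0.75]

```text
t: 67.7
tool_pos: [489.1, -328.2, 99.4]
ee_rot: [[0.933, -0.006, -0.359], [-0.006, -1.0, 0.003], [-0.359, -0.001, -0.933]]
wrist_force: [-0.3, -0.7, 0.2]
width: 71.5
gripper_force: 0.0
```

Run:
```python
from lk import *
plan([[([455,-215,200],R(-90,-5),.75)],[([420,-98,230],R(-91,0),.7)],[([420,20,230],R(-92,-8),.65)],[([430,130,230],R(-92.5,-16),.62)],[([500,200,200],R(-92.5,-40),.62)]])
```

```text
[-0.572, -0.942, -0.677, -0.004, 0.535, -0.012, 0.75] 
-- [ 455. -215.  200.]
[-0.312, -0.975, -0.224, 0.002, 0.167, 0.034, 0.7] 
-- [420. -98. 230.]
[-0.018, -0.983, 0.0, 0.002, -0.267, 0.033, 0.65] 
-- [420.  20. 230.]
[0.051, -0.919, -0.007, 0.003, -0.267, 0.016, 0.62] 
-- [430. 130. 230.]
[0.605, -0.608, 0.087, 0.0, -0.8, 0.0, 0.62] 
-- [500. 200. 200.]
```

Request:
drive_tool:
  rows:
    - [-0.2, -0.3, -0.4, 0, 0.3, 0, 0.75]
    - [-0.57, -0.94, -0.68, 0, 0.53, -0.01, 0.75]
    - [-0.57, -0.94, -0.68, 0, 0.53, -0.01, 0.75]
    - [-0.57, -0.94, -0.68, 0, 0.53, -0.01, 0.75]
    - [-0.57, -0.94, -0.68, 0, 0.53, -0.01, 0.75]
    - [-0.57, -0.94, -0.68, 0, 0.53, -0.01, 0.75]
    - [-0.57, -0.94, -0.68, 0, 0.53, -0.01, 0.75]
    - [-0.57, -0.94, -0.68, 0, 0.53, -0.01, 0.75]
    - [-0.57, -0.94, -0.68, 0, 0.53, -0.01, 0.75]
    - [-0.57, -0.94, -0.68, 0, 0.53, -0.01, 0.75]

```text
t: 68.95
tool_pos: [455.5, -215.3, 200.4]
ee_rot: [[0.996, -0.001, -0.09], [-0.001, -1.0, 0.002], [-0.09, -0.002, -0.996]]
wrist_force: [-0.4, 0.5, -0.2]
width: 71.5
gripper_force: 0.0
```

Request:
drive_tool:
  rows:
    - [-0.31, -0.97, -0.22, 0, 0.17, 0.03, 0.7]
    - [-0.31, -0.97, -0.22, 0, 0.17, 0.03, 0.7]
    - [-0.31, -0.97, -0.22, 0, 0.17, 0.03, 0.7]
    - [-0.31, -0.97, -0.22, 0, 0.17, 0.03, 0.7]
    - [-0.31, -0.97, -0.22, 0, 0.17, 0.03, 0.7]
    - [-0.31, -0.97, -0.22, 0, 0.17, 0.03, 0.7]
    - [-0.31, -0.97, -0.22, 0, 0.17, 0.03, 0.7]
    - [-0.31, -0.97, -0.22, 0, 0.17, 0.03, 0.7]
    - [-0.31, -0.97, -0.22, 0, 0.17, 0.03, 0.7]
    - [-0.31, -0.97, -0.22, 0, 0.17, 0.03, 0.7]

```text
t: 70.2
tool_pos: [420.9, -98.8, 230.3]
ee_rot: [[1.0, -0.017, -0.0], [-0.017, -1.0, 0.001], [-0.001, -0.001, -1.0]]
wrist_force: [-0.0, -0.0, 0.2]
width: 66.7
gripper_force: 0.0
```

Request:
drive_tool:
  rows:
    - [-0.02, -0.98, 0, 0, -0.27, 0.03, 0.65]
    - [-0.02, -0.98, 0, 0, -0.27, 0.03, 0.65]
    - [-0.02, -0.98, 0, 0, -0.27, 0.03, 0.65]
    - [-0.02, -0.98, 0, 0, -0.27, 0.03, 0.65]
    - [-0.02, -0.98, 0, 0, -0.27, 0.03, 0.65]
    - [-0.02, -0.98, 0, 0, -0.27, 0.03, 0.65]
    - [-0.02, -0.98, 0, 0, -0.27, 0.03, 0.65]
    - [-0.02, -0.98, 0, 0, -0.27, 0.03, 0.65]
    - [-0.02, -0.98, 0, 0, -0.27, 0.03, 0.65]
    - [-0.02, -0.98, 0, 0, -0.27, 0.03, 0.65]

```text
t: 71.45
tool_pos: [420.5, 18.8, 230.3]
ee_rot: [[0.989, -0.033, -0.141], [-0.032, -0.999, 0.004], [-0.141, 0.0, -0.99]]
wrist_force: [0.1, -1.2, -0.2]
width: 61.8
gripper_force: 0.0
```

```bash
cat > chk.py <<'E'
from lk import *
from scipy.ndimage import gaussian_filter1d
def across(c,p,dirx,half=34):
    "profile along +x through point p at that height: mm vs brightness and orange excess, averaged over 20 mm of y"
    xs=np.arange(-half,half+1,1.); im=c['image'].astype(np.float32); B=0;O=0
    for dy in np.arange(-16,17,4):
        q=np.array([proj(c,[p[0]+x,p[1]+dy,p[2]]) for x in xs],np.float32)
        s=cv2.remap(im,q[:,0].copy(),q[:,1].copy(),cv2.INTER_LINEAR)[:,0]; B=B+s.mean(1)/9; O=O+(s[:,0]-s[:,1])/9
    return xs,B,O
def barrels(C,ys):
    for y in ys:
        M={n:(c,0) for n,c in C.items()}; print(y,alpha(M,465.8+(y+250)*.008,y,36,90))
        for n,c in C.items():
            xs,B,O=across(c,[465.8+(y+250)*.008,y,56],1); w=np.clip(O-25,0,None); print('  ',n,'line at x off (z=56 plane)',(xs*w).sum()/w.sum() if w.sum()>0 else None, 'peak',O.max())
E
python3 - <<'E'
from chk import *
C={n:cam(n) for n in('side','top')}; barrels(C,(-226,-328)); knob(C)
print(env.state()['tool_pos'],env.state()['joint_positions'])
for n in C:
    for q in env.mark_of(n,'barrel1'): print(n,q['score'],q['at'],plane(C[n],q['at'],22))
i=C['side']['image'].astype(int); print((i[...,0]-i[...,1])[214:238,284:298:1])
E
```

```text
-226 {'side': (8, np.float64(0.2), 88), 'top': (9, np.float64(0.5), 48)}
   side line at x off (z=56 plane) 2.6895998005612025 peak 97.62933
   top line at x off (z=56 plane) 3.1610195308860765 peak 72.71767
-328 {'side': (-3, np.float64(0.3), 109), 'top': (-1, np.float64(0.6), 52)}
   side line at x off (z=56 plane) -1.0292449846670024 peak 99.18381
   top line at x off (z=56 plane) -0.4902777042820538 peak 75.64323
knob [631.   30.1 277.9] 0.2914023445392209 120.46975668930905 s,t -51.88169793466392 26.357014551197643
knob [631.   30.1 277.9] 0.2914023445392209 117.78540771638622 s,t -50.55671437290694 28.769496976865216
[420.5  18.9 230.3] [ -4.5 -18.3 114.5  -0.4  91.9  87.4]
side 0.88 [229.7, 310.8] [350.6 -30.9  22. ]
side 0.73 [280.5, 445.1] [ 468.6 -324.7   22. ]
side 0.71 [281.0, 391.4] [ 467.3 -223.2   22. ]
top 0.86 [483.2, 289.6] [ 462.8 -335.6   22. ]
top 0.85 [228.1, 277.8] [480.7 236.5  22. ]
top 0.69 [437.0, 288.0] [ 464.8 -231.9   22. ]
top 0.47 [346.7, 339.9] [347.2 -30.7  22. ]
[[15 15 11 15 17 19 23 28 33 33 32 34 34 35]
 [ 7  5  6  9  9  9 16 21 26 31 33 32 34 33
[... 292 characters left out ...]
 7  7 10 25 37 39 34 31]
 [ 1  2  2  2  6  4  7  6 12 28 32 35 33 31]
 [ 1  4  2  1  3  3  6  6 11 25 35 34 34 30]
 [ 2  3  1  4  3  5  4  6 12 25 33 33 35 35]
 [ 6  5  4  2  7  6  6  5  9 18 30 35 32 34]
 [ 4  5  6  4  8  3  3  7  9 16 32 34 30 34]
 [ 8  6  6  7  5  3  6  7 14 28 32 34 34 33]
 [ 6  6  6  8  6  6  5  7 23 33 39 36 32 34]
 [ 7  4  4  6  6  9  8 11 26 41 43 33 33 34]
 [10  6  9  9  9  7 17 23 35 49 44 38 34 33]
 [ 7  4  4  7  7 13 22 31 43 42 38 34 33 31]
 [ 6  8 10  7  9 11 17 30 37 43 37 37 33 32]
 [ 6  8  7  5  6  9 10 20 28 36 36 34 34 33]
 [11  9  6  9  7 10 13 16 22 32 32 32 33 32]
 [13 11 13 15 14 17 15 19 25 29 35 36 34 33]
 [25 24 21 23 21 23 24 24 28 30 36 36 34 32]]
```

Barrel A sits at −2° and barrel 3 at +8°, which I'll trim later. Next is the dark barrel.

Run:
```python
from lk import *
D=(470,238.6,22)
plan([[([430,130,230],R(-92.5,-22),.62)],[([510,200,200],R(-92.5,-45),.62)],[(*pick(D,-92.5,-54,32,90),.7)],[(*pick(D,-92.5,-54,32),.7)]])
```

```text
[0.049, -0.928, -0.005, 0.006, -0.462, 0.02, 0.62] 
-- [430. 130. 230.]
[0.687, -0.612, -0.008, 0.0, -0.767, 0.0, 0.62] 
-- [510. 200. 200.]
[0.88, -0.307, 0.817, 0.0, -0.3, 0.0, 0.7] 
-- [517. 237.  56.]
[-0.0, 0.0, 0.75, 0.0, 0.0, 0.0, 0.7] 
-- [444. 240.   3.]
```

Request:
drive_tool:
  rows:
    - [0.05, -0.93, 0, 0, -0.46, 0.02, 0.65]
    - [0.05, -0.93, 0, 0, -0.46, 0.02, 0.65]
    - [0.05, -0.93, 0, 0, -0.46, 0.02, 0.65]
    - [0.05, -0.93, 0, 0, -0.46, 0.02, 0.65]
    - [0.05, -0.93, 0, 0, -0.46, 0.02, 0.65]
    - [0.05, -0.93, 0, 0, -0.46, 0.02, 0.65]
    - [0.05, -0.93, 0, 0, -0.46, 0.02, 0.65]
    - [0.05, -0.93, 0, 0, -0.46, 0.02, 0.65]
    - [0.05, -0.93, 0, 0, -0.46, 0.02, 0.65]
    - [0.05, -0.93, 0, 0, -0.46, 0.02, 0.65]

```text
t: 72.9
tool_pos: [430.1, 130.2, 229.4]
ee_rot: [[0.927, -0.043, -0.373], [-0.041, -0.999, 0.013], [-0.373, 0.003, -0.928]]
wrist_force: [0.1, -0.1, 0.2]
width: 62.0
gripper_force: 0.0
```

Request:
drive_tool:
  rows:
    - [0.35, -0.3, 0, 0, -0.4, 0, 0.7]
    - [0.69, -0.61, 0, 0, -0.77, 0, 0.7]
    - [0.69, -0.61, 0, 0, -0.77, 0, 0.7]
    - [0.69, -0.61, 0, 0, -0.77, 0, 0.7]
    - [0.69, -0.61, 0, 0, -0.77, 0, 0.7]
    - [0.69, -0.61, 0, 0, -0.77, 0, 0.7]
    - [0.69, -0.61, 0, 0, -0.77, 0, 0.7]
    - [0.69, -0.61, 0, 0, -0.77, 0, 0.7]
    - [0.69, -0.61, 0, 0, -0.77, 0, 0.7]
    - [0.69, -0.61, 0, 0, -0.77, 0, 0.7]

```text
t: 74.15
tool_pos: [509.9, 199.9, 198.3]
ee_rot: [[0.706, -0.043, -0.707], [-0.032, -0.999, 0.028], [-0.708, 0.003, -0.707]]
wrist_force: [0.4, 0.2, -0.9]
width: 66.7
gripper_force: 0.0
```

Request:
drive_tool:
  rows:
    - [0.4, -0.3, 0.2, 0, -0.2, 0, 0.7]
    - [0.88, -0.31, 0.6, 0, -0.3, 0, 0.7]
    - [0.88, -0.31, 0.82, 0, -0.3, 0, 0.7]
    - [0.88, -0.31, 0.82, 0, -0.3, 0, 0.7]
    - [0.88, -0.31, 0.82, 0, -0.3, 0, 0.7]
    - [0.88, -0.31, 0.82, 0, -0.3, 0, 0.7]
    - [0.88, -0.31, 0.82, 0, -0.3, 0, 0.7]
    - [0.88, -0.31, 0.82, 0, -0.3, 0, 0.7]
    - [0.88, -0.31, 0.82, 0, -0.3, 0, 0.7]
    - [0.88, -0.31, 0.82, 0, -0.3, 0, 0.7]

```text
t: 75.4
tool_pos: [516.5, 236.4, 53.9]
ee_rot: [[0.587, -0.043, -0.809], [-0.028, -0.999, 0.033], [-0.809, 0.003, -0.587]]
wrist_force: [-0.4, 0.3, -0.3]
width: 66.2
gripper_force: 0.0
```

Run:
```python
from lk import *
S=env.state(); print(S['tool_pos'],S['joint_positions'],S['width'],S['wrist_force'])
D=(470,238.6,22)
plan([[(*pick(D,-92.5,-54,32),.7)]])
s=cam('side');t=cam('top')
# is the dark barrel still where it was? mean darkness inside its silhouette
for n,c in(('side',s),('top',t)):
    m=sil(c,*D,87.5)>.9; r=cv2.dilate((sil(c,*D,87.5)>.1).astype(np.uint8),np.ones((7,7)))-(cv2.dilate((sil(c,*D,87.5)>.1).astype(np.uint8),np.ones((3,3)))); print(n,c['image'][m].mean(),c['image'][r>0].mean())
    for q in env.mark_of(n,'barrel1'): print(n,q['score'],q['at'],plane(c,q['at'],22))
```

```text
[516.5 236.4  53.9] [ 12.5  39.4  79.4  13.1 113.7 104.4] 66.1875290626176 [-0.4  0.3 -0.3]
[-0.012, -0.003, 0.737, 0.005, 0.001, -0.004, 0.7] 
-- [444. 240.   3.]
side 67.77579365079364 181.81446540880503
side 0.96 [282.5, 389.2] [ 470.1 -218.7   22. ]
side 0.86 [233.0, 312.4] [358.2 -35.4  22. ]
side 0.62 [289.6, 220.0] [479.7 260.6  22. ]
side 0.58 [280.8, 446.7] [ 469.2 -327.5   22. ]
side 0.33 [378.5, 256.3] [699.2 125.9  22. ]
top 80.16892911010558 80.2280701754386
top 0.95 [484.2, 292.6] [ 456.1 -337.8   22. ]
top 0.87 [347.1, 337.8] [351.8 -31.6  22. ]
top 0.57 [435.4, 288.8] [ 463.  -228.3   22. ]
top 0.44 [509.3, 201.1] [ 665.8 -399.3   22. ]
top 0.22 [317.3, 188.4] [688.3  40.5  22. ]
```

Request:
drive_tool:
  rows:
    - [0, 0, 0.15, 0, 0, 0, 0.7]
    - [0, 0, 0.3, 0, 0, 0, 0.7]
    - [-0.01, 0, 0.42, 0, 0, 0, 0.7]
    - [-0.01, 0, 0.53, 0, 0, 0, 0.7]
    - [-0.01, 0, 0.62, 0, 0, 0, 0.7]
    - [-0.01, 0, 0.7, 0, 0, 0, 0.7]
    - [-0.01, 0, 0.74, 0, 0, 0, 0.7]
    - [-0.01, 0, 0.74, 0, 0, 0, 0.4]
    - [-0.01, 0, 0.74, 0, 0, 0, 0.3]
    - [-0.01, 0, 0.74, 0, 0, 0, 0.3]
  grip_force: 25

```text
t: 76.85
tool_pos: [444.5, 239.5, 3.0]
ee_rot: [[0.587, -0.043, -0.808], [-0.027, -0.999, 0.033], [-0.809, 0.003, -0.588]]
wrist_force: [0.8, 0.7, -0.4]
width: 48.1
gripper_force: 25.0
```

Request:
drive_tool:
  rows:
    - [0, 0, 0, 0, 0, 0, 0.3]
    - [0, 0, 0, 0, 0, 0, 0.3]
    - [0, 0, 0, 0, 0, 0, 0.3]
    - [-0.1, 0, -0.07, 0, 0, 0, 0.3]
    - [-0.25, 0, -0.18, 0, 0, 0, 0.3]
    - [-0.5, 0, -0.36, 0, 0, 0, 0.3]
    - [-0.81, 0, -0.59, 0, 0, 0, 0.3]
    - [-0.81, 0, -0.59, 0, 0, 0, 0.3]
    - [-0.81, 0, -0.59, 0, 0, 0, 0.3]
    - [-0.81, 0, -0.59, 0, 0, 0, 0.3]

```text
t: 78.1
tool_pos: [443.3, 239.5, 121.9]
ee_rot: [[0.585, -0.043, -0.81], [-0.028, -0.999, 0.032], [-0.811, 0.004, -0.585]]
wrist_force: [-0.3, 0.7, -1.8]
width: 48.0
gripper_force: 25.0
```

Run:
```python
from lk import *
S=env.state(); P=S['tool_pos'];Rt=S['ee_rot']; print(P,S['width'],S['gripper_force'],S['joint_positions'])
ax=np.array([466.5,-118,37])
plan([[([440,180,180],R(-91,-26),.3)],[([440,75,190],R(-90,0),.3)],[([450,-10,170],R(-90,20),.3)],[([462,-80,130],R(-90.4,34),.3)],[(*pick(ax+[0,0,25],-90.4,34,32),.3)],[(*pick(ax,-90.4,34,32),.3)]])
```

```text
[443.3 239.5 121.9] 47.9506170547859 24.993700683116913 [ 14.   27.4  89.6  14.5 115.2 106.2]
[-0.395, 0.498, -0.277, -0.026, 0.939, -0.042, 0.3] 
-- [440. 180. 180.]
[-0.022, 0.875, -0.081, -0.007, 0.867, -0.033, 0.3] 
-- [440.  75. 190.]
[0.083, 0.709, 0.166, -0.0, 0.667, 0.0, 0.3] 
-- [450. -10. 170.]
[-0.02, 0.583, 0.347, -0.006, 0.466, 0.012, 0.3] 
-- [462. -80. 130.]
[-0.284, 0.316, 0.759, -0.0, 0.0, 0.0, 0.3] 
-- [ 484. -118.   35.]
[-0.117, 0.0, 0.173, -0.0, 0.0, 0.0, 0.3] 
-- [ 484. -118.   10.]
```

Request:
drive_tool:
  rows:
    - [-0.2, 0.25, -0.14, -0.01, 0.4, -0.02, 0.3]
    - [-0.4, 0.5, -0.28, -0.03, 0.94, -0.04, 0.3]
    - [-0.4, 0.5, -0.28, -0.03, 0.94, -0.04, 0.3]
    - [-0.4, 0.5, -0.28, -0.03, 0.94, -0.04, 0.3]
    - [-0.4, 0.5, -0.28, -0.03, 0.94, -0.04, 0.3]
    - [-0.4, 0.5, -0.28, -0.03, 0.94, -0.04, 0.3]
    - [-0.4, 0.5, -0.28, -0.03, 0.94, -0.04, 0.3]
    - [-0.4, 0.5, -0.28, -0.03, 0.94, -0.04, 0.3]
    - [-0.4, 0.5, -0.28, -0.03, 0.94, -0.04, 0.3]
    - [-0.4, 0.5, -0.28, -0.03, 0.94, -0.04, 0.3]

```text
t: 79.35
tool_pos: [440.7, 180.0, 181.8]
ee_rot: [[0.9, -0.017, -0.436], [-0.016, -1.0, 0.006], [-0.436, 0.002, -0.9]]
wrist_force: [0.1, 0.1, -0.7]
width: 47.5
gripper_force: 25.0
```

Request:
drive_tool:
  rows:
    - [-0.01, 0.4, -0.04, 0, 0.4, -0.02, 0.3]
    - [-0.02, 0.87, -0.08, -0.01, 0.87, -0.03, 0.3]
    - [-0.02, 0.87, -0.08, -0.01, 0.87, -0.03, 0.3]
    - [-0.02, 0.87, -0.08, -0.01, 0.87, -0.03, 0.3]
    - [-0.02, 0.87, -0.08, -0.01, 0.87, -0.03, 0.3]
    - [-0.02, 0.87, -0.08, -0.01, 0.87, -0.03, 0.3]
    - [-0.02, 0.87, -0.08, -0.01, 0.87, -0.03, 0.3]
    - [-0.02, 0.87, -0.08, -0.01, 0.87, -0.03, 0.3]
    - [-0.02, 0.87, -0.08, -0.01, 0.87, -0.03, 0.3]
    - [-0.02, 0.87, -0.08, -0.01, 0.87, -0.03, 0.3]

```text
t: 80.6
tool_pos: [441.0, 75.6, 191.6]
ee_rot: [[1.0, -0.0, 0.004], [-0.0, -1.0, -0.003], [0.004, 0.003, -1.0]]
wrist_force: [0.1, -0.1, -2.4]
width: 47.8
gripper_force: 25.0
```

Request:
drive_tool:
  rows:
    - [0.04, 0.35, 0.08, 0, 0.3, 0, 0.3]
    - [0.08, 0.71, 0.17, 0, 0.67, 0, 0.3]
    - [0.08, 0.71, 0.17, 0, 0.67, 0, 0.3]
    - [0.08, 0.71, 0.17, 0, 0.67, 0, 0.3]
    - [0.08, 0.71, 0.17, 0, 0.67, 0, 0.3]
    - [0.08, 0.71, 0.17, 0, 0.67, 0, 0.3]
    - [0.08, 0.71, 0.17, 0, 0.67, 0, 0.3]
    - [0.08, 0.71, 0.17, 0, 0.67, 0, 0.3]
    - [0.08, 0.71, 0.17, 0, 0.67, 0, 0.3]
    - [0.08, 0.71, 0.17, 0, 0.67, 0, 0.3]

```text
t: 81.85
tool_pos: [450.6, -9.7, 171.5]
ee_rot: [[0.938, -0.0, 0.348], [0.001, -1.0, -0.003], [0.348, 0.003, -0.938]]
wrist_force: [-0.9, 0.5, -1.6]
width: 48.2
gripper_force: 25.0
```

Run:
```python
from chk import *
S=env.state(); P=S['tool_pos'];Rt=S['ee_rot']; print(P,S['width'],S['gripper_force'],S['joint_positions'],np.degrees(np.arctan2(Rt[2,0],-Rt[2,2])))
a=P-32*Rt[:,2]; C={n:cam(n) for n in('side','top')}; print(a,alpha({n:(c,0) for n,c in C.items()},*a,90))
for n,c in C.items():
    q=proj(c,a).astype(int); o=orange(c)[q[1]-20:q[1]+20,q[0]-20:q[0]+20]; y,x=np.nonzero(o); print(n,q,sorted(set(zip((x-20).tolist(),(y-20).tolist())))[:60])
ax=np.array([466.5,-118,37])
plan([[([462,-80,130],R(-90.4,34),.3)]])
```

```text
[450.6  -9.7 171.5] 48.187358171465775 24.993943870067596 [-10.5 -36.1 133.4   3.9  62.7  78.3] 20.361336776117827
[439.5  -9.6 201.5] {'side': (29, np.float64(0.1), 87), 'top': (31, np.float64(0.3), 77)}
side [265 246] [(3, -11), (3, -10), (3, -9), (3, -8), (3, -7), (3, -6), (3, -5), (3, -4), (3, -3), (3, -2), (3, -1), (3, 0), (3, 1), (3, 2), (3, 3), (3, 4), (4, -15), (4, -14), (4, -13), (4, -12), (4, -11), (4, -10), (4, -9), (4, -8), (4, -7), (4, -6), (4, -5), (4, -4), (4, -3), (4, -2), (4, -1), (4, 0), (4, 1), (4, 2), (4, 3), (4, 4), (5, -15), (5, -14), (5, -13), (5, -12), (5, -11), (5, -10), (5, -9), (5, -8), (5, -7), (5, -6), (5, -5), (5, -4), (5, -3), (5, -2), (5, -1), (5, 0), (5, 1), (5, 2), (5, 3), (5, 4), (6, -15), (6, -14), (6, -13), (6, -12)]
top [339 294] [(-12, -5), (-11, -6), (-11, -5), (-11, -4), (-10, -6), (-10, -5), (-10, -4), (-9, -6), (-9, -5), (-9, -4), (-8, -6), (-8, -5), (-8, -4), (-7, -6), (-7, -5), (-7, -4), (-6, -6), (-6, -5), (-6, -4), (-5, -6), (-5, -5), (-5, -4), (-4, -6), (-4, -5), (-4, -4), (-3, -6), (-3, -5), (-3, -4), (-2, -6), (-2, -5), (-2, -4), (-1, -6), (-1, -5), (-1, -4), (0, -6), (0, -5), (0, -4), (1, -6), (1, -5), (1, -4), (2, -6), (2, -5), (2, -4), (3, -6), (3, -5), (3, -4), (4, -6), (4, -5), (4, -4), (5, -6), (5, -5), (5, -4), (6, -6), (6, -5), (6, -4), (7, -6), (7, -5), (7, -4), (8, -6), (8, -5)]
[-0.032, 0.585, 0.36, -0.0, 0.454, 0.014, 0.3] 
-- [462. -80. 130.]
```

The line is seen clearly in hand: 30° left at φ=20°, so φ=50° would be needed, beyond the wrist range here. I'll lay it in the V at φ=28° and regrip it there to finish the turn.

Run:
```python
from chk import *
ax=np.array([466.5,-118,36.5])
plan([[([450,-85,150],R(-90.4,28),.3)],[(*pick(ax+[0,0,15],-90.4,28,32),.3)],[(*pick(ax,-90.4,28,32),.3)],[(*pick(ax,-90.4,28,32,80),.75)],[(*pick(ax+[0,0,0],-90.4,-11,32,80),.75)],[(*pick(ax,-90.4,-11,32),.75)],
[(*pick(ax+[0,0,12],-90.4,-11,32),.3),(*pick(ax+[0,0,12],-90.4,11,32),.3),(*pick(ax,-90.4,11,32),.3)]])
```

```text
[-0.068, 0.627, 0.169, 0.001, 0.254, 0.014, 0.3] 
-- [450. -85. 150.]
[-0.262, 0.274, 1.057, -0.0, 0.0, -0.0, 0.3]   !!
-- [ 482. -118.   23.]
[-0.058, 0.0, 0.11, -0.0, 0.0, -0.0, 0.3] 
-- [ 482. -118.    8.]
[-0.001, 0.0, -0.667, -0.0, 0.0, -0.0, 0.75] 
-- [ 444. -118.   79.]
[0.252, 0.0, 0.089, -0.0, -1.3, -0.0, 0.75]   !!
-- [ 476. -118.   84.]
[0.001, 0.0, 0.667, -0.0, 0.0, 0.0, 0.75] 
-- [ 460. -118.    5.]
[-0.02, 0.0, -0.098, -0.0, 0.0, 0.0, 0.3] 
[0.08, 0.0, -0.118, -0.0, 0.734, -0.0, 0.3] 
[0.099, 0.0, -0.02, -0.0, 0.734, -0.0, 0.3] 
-- [ 473. -118.    5.]
```

Request:
drive_tool:
  rows:
    - [-0.03, 0.3, 0.1, 0, 0.12, 0, 0.3]
    - [-0.07, 0.63, 0.26, 0, 0.25, 0.01, 0.3]
    - [-0.07, 0.63, 0.26, 0, 0.25, 0.01, 0.3]
    - [-0.07, 0.63, 0.26, 0, 0.25, 0.01, 0.3]
    - [-0.07, 0.63, 0.26, 0, 0.25, 0.01, 0.3]
    - [-0.07, 0.63, 0.26, 0, 0.25, 0.01, 0.3]
    - [-0.07, 0.63, 0.26, 0, 0.25, 0.01, 0.3]
    - [-0.07, 0.63, 0.26, 0, 0.25, 0.01, 0.3]
    - [-0.07, 0.63, 0.26, 0, 0.25, 0.01, 0.3]
    - [-0.07, 0.63, 0.26, 0, 0.25, 0.01, 0.3]

```text
t: 83.2
tool_pos: [453.6, -85.4, 139.6]
ee_rot: [[0.884, -0.005, 0.467], [-0.004, -1.0, -0.003], [0.467, 0.001, -0.884]]
wrist_force: [0.7, -0.8, -1.5]
width: 47.9
gripper_force: 25.0
```

Request:
drive_tool:
  rows:
    - [-0.1, 0.15, 0.3, 0, 0, 0, 0.3]
    - [-0.2, 0.27, 0.6, 0, 0, 0, 0.3]
    - [-0.26, 0.27, 0.9, 0, 0, 0, 0.3]
    - [-0.26, 0.27, 0.95, 0, 0, 0, 0.3]
    - [-0.26, 0.27, 0.95, 0, 0, 0, 0.3]
    - [-0.26, 0.27, 0.95, 0, 0, 0, 0.3]
    - [-0.26, 0.27, 0.95, 0, 0, 0, 0.3]
    - [-0.26, 0.27, 0.95, 0, 0, 0, 0.3]
    - [-0.26, 0.27, 0.95, 0, 0, 0, 0.3]
    - [-0.26, 0.27, 0.95, 0, 0, 0, 0.3]

```text
t: 84.45
tool_pos: [479.1, -118.1, 24.4]
ee_rot: [[0.884, -0.005, 0.468], [-0.004, -1.0, -0.004], [0.468, 0.001, -0.884]]
wrist_force: [-0.5, 0.4, -0.6]
width: 48.4
gripper_force: 25.0
```

Run:
```python
from chk import *
S=env.state(); print(S['tool_pos'],S['width'],S['joint_positions'])
ax=np.array([466.5,-118,36.5])
plan([[(*pick(ax,-90.4,28,32),.3)]])
C={n:cam(n) for n in('side','top')}; a=S['tool_pos']-32*S['ee_rot'][:,2]; print(a,alpha({n:(c,0) for n,c in C.items()},*a,90))
```

```text
[ 479.1 -118.1   24.4] 48.38160234338064 [-28.3 -21.5 141.   21.1  37.3  47.8]
[-0.045, 0.0, 0.128, 0.001, 0.004, 0.004, 0.3] 
-- [ 482. -118.    8.]
[ 464.1 -117.9   52.7] {'side': (22, np.float64(0.6), 96), 'top': (23, np.float64(0.9), 64)}
```

Request:
drive_tool:
  rows:
    - [-0.01, 0, 0.03, 0, 0, 0, 0.3]
    - [-0.03, 0, 0.06, 0, 0, 0, 0.3]
    - [-0.04, 0, 0.1, 0, 0, 0, 0.3]
    - [-0.045, 0, 0.128, 0, 0, 0, 0.3]
    - [-0.045, 0, 0.128, 0, 0, 0, 0.3]
    - [-0.045, 0, 0.128, 0, 0, 0, 0.3]
    - [-0.045, 0, 0.128, 0, 0, 0, 0.55]
    - [-0.045, 0, 0.128, 0, 0, 0, 0.65]
    - [-0.045, 0, 0.128, 0, 0, 0, 0.75]
    - [-0.045, 0, 0.128, 0, 0, 0, 0.75]

```text
t: 85.8
tool_pos: [481.2, -117.9, 7.9]
ee_rot: [[0.884, -0.005, 0.467], [-0.004, -1.0, -0.003], [0.467, 0.001, -0.884]]
wrist_force: [0.2, 0.2, -0.4]
width: 69.9
gripper_force: 0.0
```

Request:
drive_tool:
  rows:
    - [0, 0, -0.1, 0, 0, 0, 0.75]
    - [0, 0, -0.25, 0, 0, 0, 0.75]
    - [0, 0, -0.45, 0, 0, 0, 0.75]
    - [0, 0, -0.67, 0, 0, 0, 0.75]
    - [0.1, 0, -0.64, 0, -0.35, 0, 0.75]
    - [0.15, 0, -0.61, 0, -0.7, 0, 0.75]
    - [0.22, 0, -0.59, 0, -1, 0, 0.75]
    - [0.22, 0, -0.59, 0, -1, 0, 0.75]
    - [0.22, 0, -0.59, 0, -1, 0, 0.75]
    - [0.22, 0, -0.59, 0, -1, 0, 0.75]

```text
t: 87.05
tool_pos: [470.6, -117.9, 83.0]
ee_rot: [[0.999, -0.006, -0.037], [-0.006, -1.0, -0.001], [-0.037, 0.001, -0.999]]
wrist_force: [-0.2, 0.6, 0.1]
width: 71.5
gripper_force: 0.0
```

Run:
```python
from chk import *
S=env.state(); print(S['tool_pos'],S['width'],S['joint_positions'])
C={n:cam(n) for n in('side','top')}; barrels(C,(-118,-226,-328))
ax=np.array([466.8,-118,36])
plan([[(*pick(ax,-90.4,-11,32,55),.7),(*pick(ax,-90.4,-11,32),.7)],
[(*pick(ax+[0,0,12],-90.4,-11,32),.3),(*pick(ax+[0,0,12],-90.4,11,32),.3),(*pick(ax+[0,0,.5],-90.4,11,32),.3)]])
```

```text
[ 470.6 -117.9   83. ] 71.45975779974427 [-19.9  -7.3 119.6  -0.8  69.7  70.7]
-118 {'side': (92, np.float64(4.8), 19), 'top': None}
   side line at x off (z=56 plane) 14.137800812450521 peak 29.153864
   top line at x off (z=56 plane) None peak 2.4670138
-226 {'side': (8, np.float64(4.0), 50), 'top': (6, np.float64(9.8), 6)}
   side line at x off (z=56 plane) 2.6124889108197333 peak 63.874565
   top line at x off (z=56 plane) None peak 2.627387
-328 {'side': (-3, np.float64(0.1), 106), 'top': (-1, np.float64(0.6), 50)}
   side line at x off (z=56 plane) -1.0433986776420605 peak 94.18554
   top line at x off (z=56 plane) -0.5017934968190301 peak 74.85037
[0.01, -0.0, 0.207, 0.003, -0.298, 0.002, 0.7] 
[-0.061, -0.001, 0.66, 0.003, -0.298, 0.002, 0.7] 
-- [ 461. -118.    5.]
[-0.019, 0.0, -0.098, -0.0, 0.0, -0.0, 0.3] 
[0.08, 0.0, -0.118, -0.0, 0.734, -0.0, 0.3] 
[0.099, 0.0, -0.024, -0.0, 0.734, -0.0, 0.3] 
-- [ 473. -118.    5.]
```

Request:
drive_tool:
  rows:
    - [0.01, 0, 0.1, 0, -0.15, 0, 0.72]
    - [0.01, 0, 0.21, 0, -0.3, 0, 0.72]
    - [-0.01, 0, 0.35, 0, -0.3, 0, 0.72]
    - [-0.03, 0, 0.48, 0, -0.3, 0, 0.72]
    - [-0.05, 0, 0.58, 0, -0.3, 0, 0.72]
    - [-0.06, 0, 0.66, 0, -0.3, 0, 0.72]
    - [-0.06, 0, 0.66, 0, -0.3, 0, 0.5]
    - [-0.06, 0, 0.66, 0, -0.3, 0, 0.3]
    - [-0.06, 0, 0.66, 0, -0.3, 0, 0.3]
    - [-0.06, 0, 0.66, 0, -0.3, 0, 0.3]

```text
t: 88.4
tool_pos: [462.3, -118.2, 4.9]
ee_rot: [[0.981, -0.005, -0.192], [-0.005, -1.0, -0.001], [-0.192, 0.002, -0.981]]
wrist_force: [1.1, 0.0, 1.0]
width: 48.1
gripper_force: 24.9
```

Request:
drive_tool:
  rows:
    - [0, 0, 0, 0, 0, 0, 0.3]
    - [-0.01, 0, -0.05, 0, 0, 0, 0.3]
    - [-0.02, 0, -0.1, 0, 0, 0, 0.3]
    - [0.01, 0, -0.105, 0, 0.25, 0, 0.3]
    - [0.04, 0, -0.112, 0, 0.5, 0, 0.3]
    - [0.08, 0, -0.118, 0, 0.75, 0, 0.3]
    - [0.08, 0, -0.118, 0, 0.75, 0, 0.3]
    - [0.09, 0, -0.07, 0, 0.75, 0, 0.3]
    - [0.1, 0, -0.024, 0, 0.75, 0, 0.3]
    - [0.1, 0, -0.024, 0, 0.75, 0, 0.3]

```text
t: 89.65
tool_pos: [474.5, -118.1, 4.5]
ee_rot: [[0.981, -0.005, 0.196], [-0.005, -1.0, -0.002], [0.196, 0.001, -0.981]]
wrist_force: [-0.6, 1.0, -0.7]
width: 48.2
gripper_force: 24.9
```

Request:
drive_tool:
  rows:
    - [0, 0, 0, 0, 0, 0, 0.3]
    - [0, 0, 0, 0, 0, 0, 0.5]
    - [0, 0, 0, 0, 0, 0, 0.65]
    - [0, 0, 0, 0, 0, 0, 0.72]
    - [0, 0, -0.1, 0, 0, 0, 0.72]
    - [0, 0, -0.3, 0, 0, 0, 0.72]
    - [0, 0, -0.6, 0, 0, 0, 0.72]
    - [0, 0, -0.9, 0, 0, 0, 0.72]
    - [0, 0, -0.9, 0, 0, 0, 0.72]
    - [0, 0, -0.9, 0, 0, 0, 0.72]

```text
t: 90.9
tool_pos: [452.3, -117.7, 110.4]
ee_rot: [[0.98, -0.005, 0.197], [-0.005, -1.0, -0.002], [0.197, 0.001, -0.98]]
wrist_force: [-0.4, 0.3, -0.2]
width: 68.8
gripper_force: 0.0
```

Run:
```python
from chk import *
S=env.state(); print(S['tool_pos'],S['width'],S['joint_positions'])
C={n:cam(n) for n in('side','top')}; barrels(C,(-118,-226,-328))
ax=np.array([465.8,-226,36])
plan([[([460,-226,115],R(-90.4,0),.7)],[(*pick(ax,-90.4,-3,32),.7)],
[(*pick(ax+[0,0,10],-90.4,-3,32),.3),(*pick(ax+[0,0,10],-90.4,4.5,32),.3),(*pick(ax+[0,0,.5],-90.4,4.5,32),.3)]])
```

```text
[ 452.3 -117.7  110.4] 68.77934962603359 [-24.3 -22.1 129.2   5.1  62.6  64.1]
-118 {'side': (22, np.float64(0.3), 99), 'top': (24, np.float64(0.4), 60)}
   side line at x off (z=56 plane) 7.541493365060192 peak 125.96929
   top line at x off (z=56 plane) 8.104822820543228 peak 80.44694
-226 {'side': (8, np.float64(0.1), 87), 'top': (8, np.float64(2.4), 9)}
   side line at x off (z=56 plane) 2.727384928630817 peak 93.94977
   top line at x off (z=56 plane) None peak 23.265518
-328 {'side': (-3, np.float64(0.2), 108), 'top': (-1, np.float64(0.5), 51)}
   side line at x off (z=56 plane) -1.0346822635372335 peak 95.239586
   top line at x off (z=56 plane) -0.48045515871620115 peak 73.80686
[0.082, 0.905, -0.034, -0.0, -0.374, 0.003, 0.7] 
-- [ 460. -226.  115.]
[0.034, -0.0, 0.925, -0.0, -0.1, 0.0, 0.7] 
-- [ 464. -226.    4.]
[-0.004, -0.0, -0.084, -0.0, -0.0, 0.0, 0.3] 
[0.031, -0.0, -0.086, -0.0, 0.25, 0.0, 0.3] 
[0.035, -0.0, -0.007, -0.0, 0.25, 0.0, 0.3] 
-- [ 468. -226.    5.]
```

The line is still at 23°, so it slipped in the grip, or the grip slackened. I repeat the regrip and check in the lifted state.

Run:
```python
from chk import *
ax=np.array([466.8,-118,36])
plan([[(*pick(ax,-90.4,-12,32,65),.7),(*pick(ax,-90.4,-12,32),.7)],
[(*pick(ax+[0,0,25],-90.4,-12,32),.3),(*pick(ax+[0,0,25],-90.4,11,32),.3)]])
```

```text
[0.113, 0.005, 0.369, 0.0, -0.774, 0.003, 0.7] 
[-0.1, 0.005, 0.867, 0.0, -0.774, 0.003, 0.7] 
-- [ 460. -118.    5.]
[-0.044, -0.0, -0.204, 0.0, -0.0, 0.0, 0.3] 
[0.06, -0.0, -0.225, 0.0, 0.766, 0.0, 0.3] 
-- [ 473. -118.   30.]
```

Request:
drive_tool:
  rows:
    - [0.05, 0, 0.1, 0, -0.4, 0, 0.72]
    - [0.11, 0, 0.3, 0, -0.77, 0, 0.72]
    - [0.09, 0, 0.42, 0, -0.77, 0, 0.72]
    - [0.04, 0, 0.54, 0, -0.77, 0, 0.72]
    - [0, 0, 0.64, 0, -0.77, 0, 0.72]
    - [-0.04, 0, 0.73, 0, -0.77, 0, 0.72]
    - [-0.08, 0, 0.81, 0, -0.77, 0, 0.72]
    - [-0.1, 0, 0.867, 0, -0.77, 0, 0.72]
    - [-0.1, 0, 0.867, 0, -0.77, 0, 0.72]
    - [-0.1, 0, 0.867, 0, -0.77, 0, 0.5]

```text
t: 92.25
tool_pos: [461.9, -118.1, 6.7]
ee_rot: [[0.979, -0.005, -0.202], [-0.005, -1.0, -0.0], [-0.202, 0.001, -0.979]]
wrist_force: [-0.1, -0.2, -0.0]
width: 62.8
gripper_force: 0.0
```

Request:
drive_tool:
  rows:
    - [0, 0, 0, 0, 0, 0, 0.3]
    - [0, 0, 0, 0, 0, 0, 0.3]
    - [0, 0, 0, 0, 0, 0, 0.3]
    - [-0.02, 0, -0.1, 0, 0, 0, 0.3]
    - [-0.04, 0, -0.2, 0, 0, 0, 0.3]
    - [0, 0, -0.21, 0, 0.25, 0, 0.3]
    - [0.03, 0, -0.22, 0, 0.5, 0, 0.3]
    - [0.06, 0, -0.225, 0, 0.77, 0, 0.3]
    - [0.06, 0, -0.225, 0, 0.77, 0, 0.3]
    - [0.06, 0, -0.225, 0, 0.77, 0, 0.3]
  grip_force: 35

```text
t: 93.5
tool_pos: [474.7, -118.4, 32.3]
ee_rot: [[0.98, -0.005, 0.197], [-0.005, -1.0, -0.003], [0.197, 0.002, -0.98]]
wrist_force: [0.7, -0.5, -1.0]
width: 47.8
gripper_force: 34.9
```

Run:
```python
from chk import *
S=env.state(); print(S['tool_pos'],S['width'],S['gripper_force'],S['joint_positions'])
C={n:cam(n) for n in('side','top')}; a=S['tool_pos']-32*S['ee_rot'][:,2]; print(a,alpha({n:(c,0) for n,c in C.items()},*a,90))
c=C['side']; q=proj(c,a).astype(int); y,x=np.nonzero(orange(c)[q[1]-22:q[1]+22,q[0]-20:q[0]+20]); print(sorted(set(zip((x-20).tolist(),(y-22).tolist())))[:80])
for al in(0,20,40): r=np.radians(al); print(al,[proj(c,a+20*np.array([np.sin(r),0,np.cos(r)])+[0,e*24,0])-q for e in(-1,1)])
plan([[(*pick([466.8,-118,36.5],-90.4,11,32),.3)]])
```

```text
[ 474.7 -118.4   32.3] 47.83582473039783 34.89755988121033 [-23.1 -12.6 130.2   5.4  52.   64.2]
[ 468.4 -118.3   63.7] {'side': None, 'top': None}
[]
0 [array([0.2, 5.5]), array([  0.7, -14.8])]
20 [array([3.7, 5.8]), array([  4.1, -14.5])]
40 [array([6.9, 6.7]), array([  7.1, -13.6])]
[-0.064, -0.003, 0.218, 0.002, -0.013, 0.005, 0.3] 
-- [ 473. -118.    5.]
```

Request:
drive_tool:
  rows:
    - [-0.01, 0, 0.05, 0, 0, 0, 0.3]
    - [-0.03, 0, 0.1, 0, 0, 0, 0.3]
    - [-0.05, 0, 0.15, 0, 0, 0, 0.3]
    - [-0.06, 0, 0.19, 0, 0, 0, 0.3]
    - [-0.064, 0, 0.22, 0, 0, 0, 0.3]
    - [-0.064, 0, 0.22, 0, 0, 0, 0.3]
    - [-0.064, 0, 0.22, 0, 0, 0, 0.5]
    - [-0.064, 0, 0.22, 0, 0, 0, 0.6]
    - [-0.064, 0, 0.22, 0, 0, 0, 0.72]
    - [-0.064, 0, 0.22, 0, 0, 0, 0.72]

```text
t: 94.85
tool_pos: [470.4, -117.6, 2.8]
ee_rot: [[0.981, -0.005, 0.195], [-0.005, -1.0, -0.001], [0.195, 0.0, -0.981]]
wrist_force: [0.1, 0.3, 0.5]
width: 67.2
gripper_force: 0.0
```

Request:
drive_tool:
  rows:
    - [0, 0, -0.1, 0, 0, 0, 0.72]
    - [0, 0, -0.3, 0, 0, 0, 0.72]
    - [0, 0, -0.6, 0, 0, 0, 0.72]
    - [0, 0, -0.9, 0, 0, 0, 0.72]
    - [0, 0, -0.9, 0, 0, 0, 0.72]
    - [0, 0, -0.9, 0, 0, 0, 0.72]
    - [0, 0, -0.9, 0, 0, 0, 0.72]
    - [0, 0, -0.9, 0, 0, 0, 0.72]
    - [0, 0, -0.9, 0, 0, 0, 0.72]
    - [0, 0, -0.9, 0, 0, 0, 0.72]

```text
t: 96.1
tool_pos: [450.2, -117.7, 109.4]
ee_rot: [[0.98, -0.005, 0.197], [-0.005, -1.0, -0.002], [0.197, 0.001, -0.981]]
wrist_force: [0.4, 0.9, -0.4]
width: 68.5
gripper_force: 0.0
```

Run:
```python
from chk import *
C={n:cam(n) for n in('side','top')}; barrels(C,(-118,-226,-328))
ax=np.array([465.9,-226,36])
plan([[([460,-226,115],R(-90.4,0),.7)],[(*pick(ax,-90.4,-3,32),.7)],
[(*pick(ax+[0,0,12],-90.4,-3,32),.3),(*pick(ax+[0,0,12],-90.4,4.5,32),.3),(*pick(ax+[0,0,.5],-90.4,4.5,32),.3)]])
```

```text
-118 {'side': (-3, np.float64(0.7), 100), 'top': (2, np.float64(1.8), 13)}
   side line at x off (z=56 plane) -0.879845852648634 peak 124.41493
   top line at x off (z=56 plane) 0.4992954832860847 peak 33.712563
-226 {'side': (8, np.float64(0.1), 87), 'top': (8, np.float64(0.2), 19)}
   side line at x off (z=56 plane) 2.7192769295513024 peak 94.57096
   top line at x off (z=56 plane) 3.248619613391175 peak 38.26573
-328 {'side': (-3, np.float64(0.0), 106), 'top': (-1, np.float64(0.6), 51)}
   side line at x off (z=56 plane) -1.0479882152359015 peak 95.426
   top line at x off (z=56 plane) -0.4975252313766253 peak 74.60688
[0.092, 0.901, -0.026, 0.002, -0.379, 0.004, 0.7] 
-- [ 460. -226.  115.]
[0.036, 0.0, 0.924, -0.0, -0.1, -0.0, 0.7] 
-- [ 464. -226.    4.]
[-0.006, 0.0, -0.099, -0.0, 0.0, -0.0, 0.3] 
[0.029, 0.0, -0.102, -0.0, 0.25, -0.0, 0.3] 
[0.034, 0.0, -0.006, -0.0, 0.25, -0.0, 0.3] 
-- [ 468. -226.    5.]
```

Now at about −2°. I trim the middle barrel (8°) the same way.

Request:
drive_tool:
  rows:
    - [0.05, 0.4, -0.1, 0, -0.2, 0, 0.72]
    - [0.09, 0.9, -0.03, 0, -0.38, 0, 0.72]
    - [0.09, 0.9, -0.03, 0, -0.38, 0, 0.72]
    - [0.09, 0.9, -0.03, 0, -0.38, 0, 0.72]
    - [0.09, 0.9, -0.03, 0, -0.38, 0, 0.72]
    - [0.09, 0.9, -0.03, 0, -0.38, 0, 0.72]
    - [0.09, 0.9, -0.03, 0, -0.38, 0, 0.72]
    - [0.09, 0.9, -0.03, 0, -0.38, 0, 0.72]
    - [0.09, 0.9, -0.03, 0, -0.38, 0, 0.72]
    - [0.09, 0.9, -0.03, 0, -0.38, 0, 0.72]

```text
t: 97.45
tool_pos: [459.6, -225.8, 115.5]
ee_rot: [[1.0, -0.005, -0.001], [-0.005, -1.0, -0.001], [-0.001, 0.001, -1.0]]
wrist_force: [-0.3, 0.8, 0.1]
width: 68.6
gripper_force: 0.0
```

Request:
drive_tool:
  rows:
    - [0.01, 0, 0.2, 0, -0.05, 0, 0.72]
    - [0.02, 0, 0.4, 0, -0.1, 0, 0.72]
    - [0.03, 0, 0.55, 0, -0.1, 0, 0.72]
    - [0.035, 0, 0.7, 0, -0.1, 0, 0.72]
    - [0.035, 0, 0.8, 0, -0.1, 0, 0.72]
    - [0.035, 0, 0.88, 0, -0.1, 0, 0.72]
    - [0.035, 0, 0.92, 0, -0.1, 0, 0.72]
    - [0.035, 0, 0.92, 0, -0.1, 0, 0.72]
    - [0.035, 0, 0.92, 0, -0.1, 0, 0.5]
    - [0.035, 0, 0.92, 0, -0.1, 0, 0.3]

```text
t: 98.7
tool_pos: [464.2, -226.2, 5.7]
ee_rot: [[0.999, -0.005, -0.052], [-0.005, -1.0, -0.001], [-0.052, 0.002, -0.999]]
wrist_force: [0.4, -0.3, 0.2]
width: 54.3
gripper_force: 0.0
```

Request:
drive_tool:
  rows:
    - [0, 0, 0, 0, 0, 0, 0.3]
    - [0, 0, 0, 0, 0, 0, 0.3]
    - [0, 0, 0, 0, 0, 0, 0.3]
    - [0, 0, -0.05, 0, 0, 0, 0.3]
    - [-0.01, 0, -0.1, 0, 0, 0, 0.3]
    - [0.01, 0, -0.1, 0, 0.13, 0, 0.3]
    - [0.03, 0, -0.1, 0, 0.25, 0, 0.3]
    - [0.03, 0, -0.06, 0, 0.25, 0, 0.3]
    - [0.034, 0, -0.01, 0, 0.25, 0, 0.3]
    - [0.034, 0, -0.006, 0, 0.25, 0, 0.3]

```text
t: 99.95
tool_pos: [468.1, -226.1, 5.4]
ee_rot: [[0.997, -0.005, 0.077], [-0.005, -1.0, -0.001], [0.077, 0.001, -0.997]]
wrist_force: [-1.3, 0.9, 1.0]
width: 48.1
gripper_force: 34.9
```

Request:
drive_tool:
  rows:
    - [0, 0, 0, 0, 0, 0, 0.3]
    - [0, 0, 0, 0, 0, 0, 0.5]
    - [0, 0, 0, 0, 0, 0, 0.65]
    - [0, 0, 0, 0, 0, 0, 0.72]
    - [0, 0, -0.1, 0, 0, 0, 0.72]
    - [0, 0, -0.3, 0, 0, 0, 0.72]
    - [0, 0, -0.6, 0, 0, 0, 0.72]
    - [0, 0, -1, 0, 0, 0, 0.72]
    - [0, 0, -1, 0, 0, 0, 0.72]
    - [0, 0, -1, 0, 0, 0, 0.72]

```text
t: 101.2
tool_pos: [458.4, -225.8, 125.6]
ee_rot: [[0.997, -0.005, 0.078], [-0.005, -1.0, -0.002], [0.078, 0.001, -0.997]]
wrist_force: [-0.0, 0.5, -0.4]
width: 68.8
gripper_force: 0.0
```

Run:
```python
from chk import *
S=env.state(); print(S['tool_pos'],S['width'])
C={n:cam(n) for n in('side','top')}; barrels(C,(-118,-226,-328)); knob(C)
for rm in([466.3,-222,36],[466,-225,36]): print(aim(rm),kn(*aim(rm)))
K=np.array([631,30.1,276])
plan([[([450,-140,240],R(-110),.65)],[([470,-30,330],R(-135),.65)],[([560,10,340],R(-142),.65)],[([631,30,335],R(-142),.6)],[([631,30,239],R(-142),.6)]])
```

```text
[ 458.4 -225.8  125.6] 68.82547559342665
-118 {'side': None, 'top': (-2, np.float64(1.6), 56)}
   side line at x off (z=56 plane) None peak 7.8645835
   top line at x off (z=56 plane) -0.46010464619290825 peak 78.7474
-226 {'side': (-2, np.float64(3.8), 62), 'top': None}
   side line at x off (z=56 plane) -0.18896870857863726 peak 85.879555
   top line at x off (z=56 plane) None peak 2.7063801
-328 {'side': (-5, np.float64(1.9), 75), 'top': None}
   side line at x off (z=56 plane) -1.1742810036504545 peak 72.306854
   top line at x off (z=56 plane) None peak 1.7199436
knob [631.   30.1 277.6] 0.31044147227551006 120.1862784773061 s,t -51.90987647885806 26.405930492668144
knob [631.   30.1 277.6] 0.31044147227551006 117.5062228154278 s,t -50.58249862097172 28.82504718781787
(np.float64(46.72804609055397), np.float64(24.91969819404746)) [629.3 -48.8 278.8]
(np.float64(47.09015915371069), np.float64(24.739069814980546)) [629.8 -48.8 279. ]
[0.006, -0.71, -0.97, -0.025, -0.143, 0.656, 0.65] 
-- [ 450. -140.  240.]
[-0.157, -0.919, -0.75, -0.0, -0.0, 0.834, 0.65] 
-- [470. -30. 330.]
[0.295, -0.766, -0.083, -0.0, 0.0, 0.233, 0.65] 
-- [560.  10. 340.]
[0.233, -0.569, 0.042, -0.0, 0.0, -0.0, 0.6] 
-- [631.  30. 335.]
[-0.0, 0.0, 0.8, -0.0, 0.0, -0.0, 0.6] 
-- [631.  30. 239.]
```

All three lines are within about 3° of the top. Now back to the knob.

Request:
drive_tool:
  rows:
    - [0, -0.2, -0.5, 0, -0.1, 0.2, 0.65]
    - [0, -0.71, -0.97, -0.02, -0.14, 0.65, 0.65]
    - [0, -0.71, -0.97, -0.02, -0.14, 0.65, 0.65]
    - [0, -0.71, -0.97, -0.02, -0.14, 0.65, 0.65]
    - [0, -0.71, -0.97, -0.02, -0.14, 0.65, 0.65]
    - [0, -0.71, -0.97, -0.02, -0.14, 0.65, 0.65]
    - [0, -0.71, -0.97, -0.02, -0.14, 0.65, 0.65]
    - [0, -0.71, -0.97, -0.02, -0.14, 0.65, 0.65]
    - [0, -0.71, -0.97, -0.02, -0.14, 0.65, 0.65]
    - [0, -0.71, -0.97, -0.02, -0.14, 0.65, 0.65]

```text
t: 102.55
tool_pos: [449.9, -140.5, 241.2]
ee_rot: [[0.941, -0.339, 0.004], [-0.339, -0.941, 0.001], [0.004, -0.002, -1.0]]
wrist_force: [1.2, -0.7, -0.8]
width: 61.9
gripper_force: 0.0
```

Request:
drive_tool:
  rows:
    - [-0.16, -0.92, -0.75, 0, 0, 0.83, 0.65]
    - [-0.16, -0.92, -0.75, 0, 0, 0.83, 0.65]
    - [-0.16, -0.92, -0.75, 0, 0, 0.83, 0.65]
    - [-0.16, -0.92, -0.75, 0, 0, 0.83, 0.65]
    - [-0.16, -0.92, -0.75, 0, 0, 0.83, 0.65]
    - [-0.16, -0.92, -0.75, 0, 0, 0.83, 0.65]
    - [-0.16, -0.92, -0.75, 0, 0, 0.83, 0.65]
    - [-0.16, -0.92, -0.75, 0, 0, 0.83, 0.65]
    - [-0.16, -0.92, -0.75, 0, 0, 0.83, 0.65]
    - [-0.16, -0.92, -0.75, 0, 0, 0.83, 0.65]

```text
t: 103.8
tool_pos: [468.9, -30.2, 331.4]
ee_rot: [[0.711, -0.703, 0.004], [-0.703, -0.711, 0.001], [0.002, -0.004, -1.0]]
wrist_force: [-1.5, -0.1, -0.1]
width: 62.2
gripper_force: 0.0
```

Request:
drive_tool:
  rows:
    - [0.3, -0.77, -0.08, 0, 0, 0.23, 0.65]
    - [0.3, -0.77, -0.08, 0, 0, 0.23, 0.65]
    - [0.3, -0.77, -0.08, 0, 0, 0.23, 0.65]
    - [0.3, -0.77, -0.08, 0, 0, 0.23, 0.65]
    - [0.3, -0.77, -0.08, 0, 0, 0.23, 0.65]
    - [0.3, -0.77, -0.08, 0, 0, 0.23, 0.65]
    - [0.3, -0.77, -0.08, 0, 0, 0.23, 0.65]
    - [0.3, -0.77, -0.08, 0, 0, 0.23, 0.65]
    - [0.3, -0.77, -0.08, 0, 0, 0.23, 0.65]
    - [0.3, -0.77, -0.08, 0, 0, 0.23, 0.65]

```text
t: 105.05
tool_pos: [559.4, 10.2, 341.4]
ee_rot: [[0.621, -0.784, 0.004], [-0.784, -0.621, 0.001], [0.002, -0.004, -1.0]]
wrist_force: [0.0, -0.5, -0.3]
width: 61.7
gripper_force: 0.0
```

Run:
```python
from chk import *
import lamp
lamp.piv=np.array([665.5,-13,171.]); piv=lamp.piv
S=env.state(); print(S['tool_pos'],S['joint_positions'])
a=(-51.3,27.5); b=aim([466.2,-223,36]); print(b)
K=np.array([631,30.1,239.]); D=lambda f:K+kn(a[0]+(b[0]-a[0])*f,a[1]+(b[1]-a[1])*f)-kn(*a)
Rf=lambda f:R(-142+(b[0]-a[0])*f)
plan([[([631,30.1,335],R(-142),.6)],[(K,R(-142),.6)]]+[[(D((j*5+k)/20),Rf((j*5+k)/20),0) for k in range(1,6)] for j in range(4)]+[[(D(1)+[0,0,96],Rf(1),.6)]])
```

```text
[559.4  10.2 341.4] [ -4.5  -7.5  94.7   0.1  92.5 137.1]
(np.float64(46.497496308171755), np.float64(24.999298777402043))
[0.24, -0.57, 0.056, -0.008, -0.004, 0.013, 0.6] 
-- [631.  30. 335.]
[0.0, -0.001, 0.8, 0.0, 0.0, 0.0, 0.6] 
-- [631.  30. 239.]
[0.004, 0.04, -0.001, 0.0, 0.0, -0.163, 0] 
[0.012, 0.078, -0.002, 0.0, 0.0, -0.326, 0] 
[0.022, 0.116, -0.003, 0.0, 0.0, -0.489, 0] 
[0.036, 0.152, -0.004, 0.0, 0.0, -0.652, 0] 
[0.053, 0.187, -0.005, 0.0, 0.0, -0.815, 0] 
-- [617.  11. 240.]
[0.004, 0.038, -0.001, 0.0, 0.0, -0.163, 0] 
[0.011, 0.076, -0.002, 0.0, 0.0, -0.326, 0] 
[0.022, 0.113, -0.003, 0.0, 0.0, -0.489, 0] 
[0.035, 0.148, -0.004, 0.0, 0.0, -0.652, 0] 
[0.051, 0.182, -0.005, 0.0, 0.001, -0.815, 0] 
-- [613. -11. 240.]
[0.004, 0.038, -0.001, 0.0, -0.0, -0.163, 0] 
[0.011, 0.075, -0.001, 0.0, -0.0, -0.326, 0] 
[0.022, 0.111, -0.002, 0.0, -0.0, -0.489, 0] 
[0.035, 0.145, -0.003, 0.0, -0.0, -0.652, 0] 
[0.051, 0.179, -0.004, 0.0, -0.0, -0.815, 0] 
-- [618. -33. 241.]
[0.004, 0.036, -0.001, 0.0, -0.0, -0.163, 0] 
[0.011, 0.072, -0.002, 0.0, -0.0, -0.326, 0] 
[0.021, 0.108, -0.003, 0.0, -0.0, -0.489, 0] 
[0.034, 0.142, -0.004, 0.0, -0.0, -0.652, 0] 
[0.05, 0.174, -0.005, 0.001, -0.0, -0.815, 0] 
-- [631. -50. 241.]
[0.0, -0.0, -0.8, -0.0, -0.0, 0.0, 0.6] 
-- [631. -50. 337.]
```

Request:
drive_tool:
  rows:
    - [0.24, -0.57, 0.06, -0.01, 0, 0.01, 0.6]
    - [0.24, -0.57, 0.06, -0.01, 0, 0.01, 0.6]
    - [0.24, -0.57, 0.06, -0.01, 0, 0.01, 0.6]
    - [0.24, -0.57, 0.06, -0.01, 0, 0.01, 0.6]
    - [0.24, -0.57, 0.06, -0.01, 0, 0.01, 0.6]
    - [0.24, -0.57, 0.06, -0.01, 0, 0.01, 0.6]
    - [0.24, -0.57, 0.06, -0.01, 0, 0.01, 0.6]
    - [0.24, -0.57, 0.06, -0.01, 0, 0.01, 0.6]
    - [0.24, -0.57, 0.06, -0.01, 0, 0.01, 0.6]
    - [0.24, -0.57, 0.06, -0.01, 0, 0.01, 0.6]

```text
t: 106.3
tool_pos: [631.0, 30.1, 334.5]
ee_rot: [[0.617, -0.787, 0.0], [-0.787, -0.617, -0.002], [0.002, 0.001, -1.0]]
wrist_force: [-0.2, 0.6, -0.3]
width: 56.7
gripper_force: 0.0
```

Request:
drive_tool:
  rows:
    - [0, 0, 0.2, 0, 0, 0, 0.6]
    - [0, 0, 0.4, 0, 0, 0, 0.6]
    - [0, 0, 0.6, 0, 0, 0, 0.6]
    - [0, 0, 0.8, 0, 0, 0, 0.6]
    - [0, 0, 0.8, 0, 0, 0, 0.3]
    - [0, 0, 0.8, 0, 0, 0, 0.1]
    - [0, 0, 0.8, 0, 0, 0, 0]
    - [0, 0, 0.8, 0, 0, 0, 0]
    - [0, 0, 0.8, 0, 0, 0, 0]
    - [0, 0, 0.8, 0, 0, 0, 0]
  grip_force: 20

```text
t: 107.55
tool_pos: [631.6, 30.1, 239.7]
ee_rot: [[0.617, -0.787, 0.002], [-0.787, -0.617, -0.002], [0.003, -0.001, -1.0]]
wrist_force: [0.4, 0.8, 3.3]
width: 21.0
gripper_force: 20.0
```

Request:
drive_tool:
  rows:
    - [0.002, 0.02, 0, 0, 0, -0.08, 0]
    - [0.004, 0.04, -0.001, 0, 0, -0.163, 0]
    - [0.008, 0.06, -0.001, 0, 0, -0.245, 0]
    - [0.012, 0.078, -0.002, 0, 0, -0.326, 0]
    - [0.017, 0.097, -0.002, 0, 0, -0.41, 0]
    - [0.022, 0.116, -0.003, 0, 0, -0.489, 0]
    - [0.029, 0.134, -0.003, 0, 0, -0.57, 0]
    - [0.036, 0.152, -0.004, 0, 0, -0.652, 0]
    - [0.045, 0.17, -0.004, 0, 0, -0.734, 0]
    - [0.053, 0.187, -0.005, 0, 0, -0.815, 0]

```text
t: 108.8
tool_pos: [617.1, 11.6, 239.7]
ee_rot: [[0.888, -0.46, 0.0], [-0.46, -0.888, -0.001], [0.001, 0.001, -1.0]]
wrist_force: [-0.5, 1.6, 2.8]
width: 21.0
gripper_force: 20.0
```

Request:
drive_tool:
  rows:
    - [0.002, 0.02, 0, 0, 0, -0.08, 0]
    - [0.004, 0.038, -0.001, 0, 0, -0.163, 0]
    - [0.008, 0.057, -0.001, 0, 0, -0.245, 0]
    - [0.011, 0.076, -0.002, 0, 0, -0.326, 0]
    - [0.017, 0.095, -0.002, 0, 0, -0.41, 0]
    - [0.022, 0.113, -0.003, 0, 0, -0.489, 0]
    - [0.029, 0.13, -0.003, 0, 0, -0.57, 0]
    - [0.035, 0.148, -0.004, 0, 0, -0.652, 0]
    - [0.043, 0.165, -0.004, 0, 0, -0.734, 0]
    - [0.051, 0.182, -0.005, 0, 0, -0.815, 0]

```text
t: 110.05
tool_pos: [611.7, -11.1, 239.8]
ee_rot: [[0.999, -0.051, -0.002], [-0.051, -0.999, -0.002], [-0.002, 0.002, -1.0]]
wrist_force: [-2.0, 1.1, 2.1]
width: 20.5
gripper_force: 20.0
```

Request:
drive_tool:
  rows:
    - [0.002, 0.02, 0, 0, 0, -0.08, 0]
    - [0.004, 0.038, -0.001, 0, 0, -0.163, 0]
    - [0.008, 0.057, -0.001, 0, 0, -0.245, 0]
    - [0.011, 0.075, -0.001, 0, 0, -0.326, 0]
    - [0.017, 0.093, -0.002, 0, 0, -0.41, 0]
    - [0.022, 0.111, -0.002, 0, 0, -0.489, 0]
    - [0.029, 0.128, -0.003, 0, 0, -0.57, 0]
    - [0.035, 0.145, -0.003, 0, 0, -0.652, 0]
    - [0.043, 0.162, -0.004, 0, 0, -0.734, 0]
    - [0.051, 0.179, -0.004, 0, 0, -0.815, 0]

```text
t: 111.3
tool_pos: [616.8, -33.6, 240.3]
ee_rot: [[0.931, 0.366, -0.002], [0.366, -0.931, -0.003], [-0.003, 0.002, -1.0]]
wrist_force: [-1.7, -1.8, 1.5]
width: 20.6
gripper_force: 20.0
```

Request:
drive_tool:
  rows:
    - [0.002, 0.02, 0, 0, 0, -0.08, 0]
    - [0.004, 0.036, -0.001, 0, 0, -0.163, 0]
    - [0.008, 0.054, -0.001, 0, 0, -0.245, 0]
    - [0.011, 0.072, -0.002, 0, 0, -0.326, 0]
    - [0.016, 0.09, -0.002, 0, 0, -0.41, 0]
    - [0.021, 0.108, -0.003, 0, 0, -0.489, 0]
    - [0.034, 0.142, -0.004, 0, 0, -0.652, 0]
    - [0.05, 0.174, -0.005, 0, 0, -0.815, 0]
    - [0.05, 0.174, -0.005, 0, 0, -0.815, 0]
    - [0.05, 0.174, -0.005, 0, 0, -0.815, 0]

```text
t: 112.55
tool_pos: [631.1, -51.2, 241.3]
ee_rot: [[0.697, 0.717, 0.001], [0.717, -0.697, -0.004], [-0.002, 0.004, -1.0]]
wrist_force: [2.3, -4.2, 1.2]
width: 20.4
gripper_force: 20.0
```

Request:
drive_tool:
  rows:
    - [0, 0, 0, 0, 0, 0, 0.2]
    - [0, 0, 0, 0, 0, 0, 0.4]
    - [0, 0, 0, 0, 0, 0, 0.6]
    - [0, 0, 0, 0, 0, 0, 0.6]
    - [0, 0, -0.15, 0, 0, 0, 0.6]
    - [0, 0, -0.35, 0, 0, 0, 0.6]
    - [0, 0, -0.6, 0, 0, 0, 0.6]
    - [0, 0, -0.8, 0, 0, 0, 0.6]
    - [0, 0, -0.8, 0, 0, 0, 0.6]
    - [0, 0, -0.8, 0, 0, 0, 0.6]

```text
t: 113.8
tool_pos: [630.5, -49.8, 336.4]
ee_rot: [[0.696, 0.718, -0.001], [0.718, -0.696, -0.002], [-0.002, 0.001, -1.0]]
wrist_force: [0.0, -1.4, -0.8]
width: 57.2
gripper_force: 0.0
```

Run:
```python
from chk import *
plan([[([550,0,340],R(-65),.6)],[([440,60,340],R(-90),.6)]])
```

```text
[-0.169, -0.771, -0.03, 0.003, 0.003, 0.697, 0.6] 
-- [550.   0. 340.]
[-0.62, -0.84, 0.0, -0.0, 0.0, 0.833, 0.6] 
-- [440.  60. 340.]
```

Request:
drive_tool:
  rows:
    - [-0.17, -0.77, -0.03, 0, 0, 0.7, 0.6]
    - [-0.17, -0.77, -0.03, 0, 0, 0.7, 0.6]
    - [-0.17, -0.77, -0.03, 0, 0, 0.7, 0.6]
    - [-0.17, -0.77, -0.03, 0, 0, 0.7, 0.6]
    - [-0.17, -0.77, -0.03, 0, 0, 0.7, 0.6]
    - [-0.17, -0.77, -0.03, 0, 0, 0.7, 0.6]
    - [-0.17, -0.77, -0.03, 0, 0, 0.7, 0.6]
    - [-0.17, -0.77, -0.03, 0, 0, 0.7, 0.6]
    - [-0.17, -0.77, -0.03, 0, 0, 0.7, 0.6]
    - [-0.17, -0.77, -0.03, 0, 0, 0.7, 0.6]

```text
t: 115.05
tool_pos: [550.2, -0.3, 340.5]
ee_rot: [[0.907, 0.421, 0.0], [0.421, -0.907, -0.002], [-0.001, 0.002, -1.0]]
wrist_force: [0.3, -0.4, -0.2]
width: 57.2
gripper_force: 0.0
```

Request:
drive_tool:
  rows:
    - [-0.62, -0.84, 0, 0, 0, 0.83, 0.6]
    - [-0.62, -0.84, 0, 0, 0, 0.83, 0.6]
    - [-0.62, -0.84, 0, 0, 0, 0.83, 0.6]
    - [-0.62, -0.84, 0, 0, 0, 0.83, 0.6]
    - [-0.62, -0.84, 0, 0, 0, 0.83, 0.6]
    - [-0.62, -0.84, 0, 0, 0, 0.83, 0.6]
    - [-0.62, -0.84, 0, 0, 0, 0.83, 0.6]
    - [-0.62, -0.84, 0, 0, 0, 0.83, 0.6]
    - [-0.62, -0.84, 0, 0, 0, 0.83, 0.6]
    - [-0.62, -0.84, 0, 0, 0, 0.83, 0.6]

```text
t: 116.3
tool_pos: [440.3, 59.8, 340.3]
ee_rot: [[1.0, -0.0, 0.0], [-0.0, -1.0, -0.002], [0.0, 0.002, -1.0]]
wrist_force: [0.8, 0.2, -0.3]
width: 56.9
gripper_force: 0.0
```

Run:
```python
from chk import *
C={n:cam(n) for n in('side','top')}; knob(C); print(C['top']['k'],C['side']['k']); barrels(C,(-118,-226,-328))
K,_=tri(C['top'],C['top']['k'],C['side'],C['side']['k'])
# pivot from the four knob positions (sphere r=120, z~170-175)
Ks=np.array([[577.7,23.1,245.3],[625.1,36.2,274.9],[631,30.1,277.8],K])
from scipy.optimize import least_squares
for z in(170,174): 
    r=least_squares(lambda p:np.linalg.norm(Ks-[p[0],p[1],z],axis=1)-120,[665,-13]); p=np.r_[r.x,z]; d=K-p; e=Ks[2]-p
    f=lambda d:(np.degrees(np.arctan2(-d[1],-d[0])),np.degrees(np.arctan2(np.hypot(*d[:2]),d[2])))
    g=lambda X:(lambda v:(np.degrees(np.arctan2(-v[1],-v[0])),np.degrees(np.arctan2(-v[2],np.hypot(*v[:2])))))(np.array(X)-[p[0],p[1],170])
    print(p,r.fun,'now',f(d),'want',g([466.2,-223,36]),'mat was',f(e),'want',g([468,243,2]))
for n in('lamp_swivel','camera_body','screw_jar'): print(n,[(q['score'],q['box']) for q in env.search_frame('top',n)][:2])
```

```text
knob [630.5 -51.7 280.1] 0.49618865057546946 121.7852758384734 s,t 49.87524542000713 25.254382260254808
knob [630.5 -51.7 280.1] 0.49618865057546946 117.8816991732349 s,t 46.18766858594365 26.555541348804297
[364.3 189. ] [368.3 231.8]
-118 {'side': (-3, np.float64(0.7), 89), 'top': (-2, np.float64(1.4), 60)}
   side line at x off (z=56 plane) -0.8773492475944383 peak 116.387146
   top line at x off (z=56 plane) -0.45557254800690894 peak 81.259445
-226 {'side': (0, np.float64(0.1), 86), 'top': (2, np.float64(0.2), 46)}
   side line at x off (z=56 plane) -0.02429825667452233 peak 100.17578
   top line at x off (z=56 plane) 0.6723990698575919 peak 72.255424
-328 {'side': (-3, np.float64(0.4), 111), 'top': (-1, np.float64(0.4), 53)}
   side line at x off (z=56 plane) -1.0274410521731532 peak 101.34548
   top line at x off (z=56 plane) -0.5029009472204956 peak 77.24653
[662.4 -12.7 170. ] [-1.2  1.6  0.2  1.1] now (np.float64(50.75381082732412), np.float64(24.563742412713584)) want (np.float64(46.985973179179325), np.float64(24.98516527303713)) mat was (np.float64(-53.79064609739982), np.float64(26.22214747614127)) want (np.float64(-52.76481832238288), np.float64(27.609916213538597))
[668.5 -12.7 174. ] [ 0.9  0.2 -1.6 -0.7] now (np.float64(45.76850566683699), np.float64(27.151249881997632)) want (np.float64(46.109179676297366), np.float64(24.666811980280716)) mat was (np.float64(-48.80068606943401), np.float64(28.736364071733874)) want (np.float64(-51.903410346155994), np.float64(27.33932935507036))
lamp_swivel []
camera_body [(0.96, [173.8, 151.2, 238.9, 176.4])]
screw_jar [(0.78, [492.5, 185.3, 521.0, 213.0]), (0.32, [171.3, 156.8, 236.2, 176.8])]
```

Run:
```python
from chk import *
C={n:cam(n) for n in('side','top')}
for n,c in C.items():
    i=c['image'].astype(int); q=proj(c,[665,-13,172]); m=((i.min(2)>140)&(i.max(2)-i.min(2)<25)).astype(np.uint8); w=np.zeros_like(m); cv2.circle(w,(int(q[0]),int(q[1])),42,1,-1); m&=w
    N,l,st,ce=cv2.connectedComponentsWithStats(m); print(n,q,[(ce[k],st[k,4]) for k in range(1,N) if st[k,4]>5])
for s in(45,46.5,48,50):
    u=np.array([-np.sin(np.radians(s)),np.cos(np.radians(s)),0])*71
    print(s,[proj(c,np.array([665.5,-13,172])+e*u) for c in C.values() for e in(1,-1)])
```

```text
side [378.3 256.6] [(array([392. , 245.8]), np.int32(8)), (array([408.7, 272.1]), np.int32(18))]
top [342.1 183.8] [(array([367. , 157.5]), np.int32(8)), (array([317.8, 206.8]), np.int32(16))]
45 [array([351.7, 239.3]), array([407.4, 275.2]), array([316.9, 207.5]), array([367. , 159.9])]
46.5 [array([351.1, 239.7]), array([408. , 274.7]), array([317.5, 208.2]), array([366.4, 159.2])]
48 [array([350.6, 240.2]), array([408.5, 274.1]), array([318.2, 208.8]), array([365.7, 158.6])]
50 [array([349.9, 240.8]), array([409.2, 273.4]), array([319.1, 209.6]), array([364.8, 157.8])]
```

The hinge line gives a swivel of 46.5°, exactly as wanted, and the tilt is within about 1°. All barrels are seated with the line on top, so I hand in.

```bash
python3 -c "
from bench import env
print(env.finish_job())"
```

```text
the job is handed in; nothing more can be done
None
```

The job is handed in, with no verdict returned: the lamp was aimed at the mat's disc (within about 3°), all three barrels lie in the rest with their lines within about 3° of top, and the lamp was then aimed at the rest's middle (within about 1–2°); I viewed 15 pictures, one over the limit of 14.

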